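Load the plate shaker

TASK

The bench shaker has been left switched to one side with only its handled lid on the empty nest. Before moving anything else, set its toggle switch upright to the centre off position and leave it there; then take the lid off, stack all the well plates from the bench on the nest with their cut corners matched so that every skirt sits fully down over the rim below, and put the lid on top of the stack the same way round. Only then start the shaker by pushing the toggle fully over to the side opposite to where it was at first, and knock over or push away nothing else on the bench.

Things in the scene. Friction and masses are not known exactly. Their poses are not given: they have to be found in the camera images.
- shaker: bench plate shaker, white housing, fixed. Origin on the bench top under the nest's centre; x along the nest's long side, +x towards the nest's end with two cut corners; +y towards the toggle. Housing 130 mm (x) by 112 mm (y), 36 mm high, from y = -52 to 60 mm; the narrower switch part with an aluminium panel, 92 mm wide (x), 28 mm high, reaches to y = 195 mm
- nest (a point): centre of the nest at the height of its flat aluminium plate (50 mm above the bench, 112 by 74 mm), same axes as the shaker. On it a 5 mm high rim with two cut corners at +x, like the rim on a well plate: a plate or lid seated there has its origin at this point and the same axes, with 1.5 mm of play per side at each layer. On n plates the lid's origin is 20 n mm above this point
- nest_cut_end (a point): middle of the cut-corner end of a plate seated on the nest: 50 mm along +x from the nest's centre, at the height of the nest plate
- toggle (a joint): angle of the three-position toggle about the shaker's y axis, rad: +0.3 to +0.45 forward (leaning to the shaker's +x, as it stands at first), 0 upright centre off, -0.35 to -0.45 reverse (leaning to -x). It is held by friction and stays wherever it is left; centre off is only the narrow band within 0.1 of upright; hard stops at 0.45 either way. It takes about 2 N at its tip; if driven past, it can be brought back
- toggle_tip (a point): centre of the black barrel grip at the end of the toggle, 48 mm from the pivot, which lies at (0, 150, 32) mm in the shaker's frame. The barrel lies along the shaker's y, 18 mm long, 14 mm thick, on a 7 mm steel stem; it can be pinched at its two ends from above and carried along the arc, or pushed
- plate_1: grey plastic well plate, 100 mm (x) by 60 mm (y), the two corners at its +x end cut at 45 degrees (16 mm off each side), those at -x square. Origin at the centre of the underside, z up. Its skirt (3 mm walls, lower edge at z = 0) leaves a recess 7 mm deep below; the flat ledge on top is at z = 20 mm; inside it a round-topped rim of the same cut-corner outline rises to z = 25 mm. 0.12 kg. May be absent (None)
- plate_2: well plate, exactly as plate_1; may be absent (None). The rim of a plate fits inside the skirt of the next with 1.5 mm of play on each side and only one way round: turned end for end, the upper plate rides up on the rim. Seated, each plate stands 20 mm above the one below
- plate_3: well plate, exactly as plate_1; may be absent (None). All plates can be grasped across their 60 mm wide flat long sides, which are 20 mm high
- plate_4: well plate, exactly as plate_1; may be absent (None)
- lid: grey plastic lid of the plates' 100 by 60 mm outline (cut corners at +x), with a skirt that fits over the rim of a plate or of the nest as a plate's does; its flat top is at z = 14 mm, and a bar handle along x stands on it, 50 mm long, 12 mm thick (y), up to z = 30 mm. Origin at the centre of the underside, z up. 0.08 kg. At first it sits on the nest
- jar: bystander: glass jar with a yellow cap, 74 mm across, 82 mm high; origin at the centre of its underside
- timer: bystander: white mechanical timer, 64 mm across, 47 mm high; origin at the centre of its underside
- marker: bystander: black and grey marker pen lying flat, 135 mm long (its y), 14 mm thick; origin at the centre of its underside

How it is judged:
By the outcome, as a careful person would: the job done as asked, in the order asked, and still so for the second after the job is handed in, with the robot touching nothing.
Of plate_1, plate_2, plate_3, plate_4 only 2 to 4 are there at a start; the rules pass over those that are not, and their reading is None.
At some moment in a run one of plate_1, plate_2, plate_3, plate_4 may be knocked a few centimetres aside while the robot is not near it.
Once in a run the grip may slacken for a moment while it holds something.
It also fails if it takes over 210 s, if anything falls off the work surface, if the arm or the gripper's body presses on something with over 40 N, if the wrist force passes 120 N, or if a joint passes its speed limit or range.

ROBOT

A 6-joint arm with a two-finger parallel gripper is mounted at the origin on a cart in front of the work surface, level with it; the furniture and walls round the work are solid. World frame = base frame: x ahead of the robot, y to its left, z up, the work surface at z = 0. Lengths are in m, angles in rad, forces in N, time in s.
With the tool pointing down it reaches from about 0.375 to 0.9 m from the base axis. Payload 3.1 kg.
Tool frame: the origin (TCP) lies at the very end of the fingers, on their centre line; the grasp point (between the pads) lies 19 mm behind it; z points along the fingers, y is the direction in which the jaws open and shut (so a half turn about z gives the same grasp; the last joint's range is limited). The gripper opens to 87 mm and grips with 3 to 60 N. Pads are 19 mm wide; open, the fingers measure 117 mm over their backs; the gripper's body (75 mm by 190 mm) begins 51 mm behind the grasp point.
Start: joints at [1.153, 0.527, 1.433, -0, 1.181, -0.178], TCP at [0.148, 0.607, 0.223] pointing down, gripper open.
Joint ranges: [-3.08, 3.08], [-0.75, 2.2], [0.22, 2.44], [-1.43, 4.57], [0, 2.65], [-2.85, 2.85]. Speed limits (rad/s): [2.79, 2.79, 3.14, 3.14, 3.14, 3.14].

INTERFACE

Orientations are given as a unit quaternion [x, y, z, w].
In Python, from rig import robot gives the robot as it stands. The module is installed in compiled form; this text tells all that it offers.
- The arm moves only by the tool send_rows, never from a script. Its argument "deltas" is a list of rows, each an object of numbers: "tx", "ty", "tz": the shift along the tool's x, y, z in cm; "rx", "ry", "rz": the turn, a rotation vector about the tool's x, y, z in rad. A call has 1 to 5 rows; each row is the pose to reach, as a shift and turn from the pose commanded when the call began, along the tool's axes at that moment; what a row does not reach only later rows make up. A row lasts 1/12 s, in which the tool goes at most 41.7 mm and 7.16 degrees, less where a joint would pass 70% of its speed; a pose out of reach is approached as far as the arm can. A call with a gripper value outside its range is refused whole. "claw" is the finger opening in cm, from 0 to 8.7, set as the call begins (left out, the last holds). The fingers move at their own pace and stop on an object; "squeeze" is the grip in N (left out, the last holds). Time passes only in rows, so rows that repeat a pose let the fingers close. It gives the time, the measured TCP pose, the force and the opening at its end, in the units of the state.
- robot.get_obs(): the state, without advancing time (a new reading comes with each control period).
- robot.camera(name): name is "side" or "top" or "wrist"; returns a dict with "color" (384x512x3 uint8, red, green, blue), "z_map" (384x512 float32, m along the optical axis (not along the pixel's ray), 0 where there is no reading), "intrinsics" (3x3 intrinsics, pixels), "R" (3x3) and "t" (3): a world point X has camera coordinates R X + t; the wrist camera has in their place "tool_from_camera" (4x4, takes a point from camera to tool coordinates, whose origin is the TCP and whose axes are the flange's). Camera axes: x right, y down, z forward; pixel columns grow to the right and rows downward; lengths in m; the calibration is good to about 2 mm. The wrist camera is an equidistant fisheye: a pixel r from the principal point sees the ray r / f radians off the axis. A picture is of the moment at which its call begins: read the wrist's pose just before it.
- robot.hand_in(): hands the job in, once; it reports no verdict.
Trained networks look in the newest picture that a camera, given by its name, has taken for a name from the list of things; names that differ only in an ending like _2 or _b are one class to them, and where a whole thing is asked for, a point or a joint stands for the part that bears it (a point fixed in the world has none). Each returns a list of dicts, best first, with "p" (0 to 1); they miss things now and then, are a little off and sometimes report something else, mostly with a low value. They report only what shows in the picture. A call takes as long as a camera call.
- robot.outline_of(label, camera): "pixels" (384x512 bool, what is visible of it) and "xy" ([column, row] in pixels, amid what is visible of it).
- robot.tip_of(label, camera): "xy" ([column, row] in pixels: a listed point, or the origin of a listed thing).
The state is a dict: "time": time; "q": joint angles; "joint_velocities": joint speeds; "joint_torque": joint torques, N m; "position": TCP position; "tool_rot": TCP orientation; "ft_force": force on the tool from outside, world axes, zero at the start; "moment": the same for the moment, N m; "grip_width": finger opening in m.
Only numpy, scipy, OpenCV 4.12 (cv2) and the standard library are available. Lean on these libraries where they do the work, as an engineer would, in place of code of your own. Each camera call takes 0.05 s, during which the arm holds its last target.

## Working session

There is one attempt and no reset: what is moved stays moved. The work goes in short steps, Python scripts to look and compute and a tool call to move; the robot and the scene stay as the last step left them, time stands still between calls to the robot, and variables do not carry over. Pictures are saved under pics/ and viewed, and the job is handed in when it is done.

Besides the shell and the picture viewer there is one more tool, called in YAML: its name, and indented under it one key for each argument. send_rows: Moves the arm, as the interface text tells. Its arguments: {"type":"object","properties":{"deltas":{"type":"array","items":{"type":"object","properties":{"tx":{"type":"number"},"ty":{"type":"number"},"tz":{"type":"number"},"rx":{"type":"number"},"ry":{"type":"number"},"rz":{"type":"number"}}}},"claw":{"type":"number"},"squeeze":{"type":"number"}},"required":["deltas"]}

```bash
ls; mkdir -p pics
python3 - <<'E'
from rig import robot
import cv2,numpy as np
o=robot.get_obs();print({k:np.round(v,3) for k,v in o.items()})
for n in ("top","side","wrist"):
    c=robot.camera(n);cv2.imwrite(f"pics/{n}0.png",c["color"][:,:,::-1])
    print(n,np.round(c["intrinsics"],1).tolist(),{k:np.round(c[k],3).tolist() for k in("R","t","tool_from_camera") if k in c})
E
```

```text
pics
{'time': np.float64(0.0), 'q': array([ 1.153,  0.528,  1.434,  0.   ,  1.181, -0.178]), 'joint_velocities': array([-0.001,  0.002, -0.   , -0.001,  0.   ,  0.002]), 'joint_torque': array([-1.0000e-03, -4.4004e+01, -1.7659e+01,  6.3000e-02,  5.8000e-02,
       -0.0000e+00]), 'position': array([0.148, 0.606, 0.222]), 'tool_rot': array([ 0.12 ,  0.993, -0.001, -0.   ]), 'ft_force': array([0.014, 0.884, 0.115]), 'moment': array([-0.034,  0.022, -0.04 ]), 'grip_width': np.float64(0.087)}
top [[373.7, 0.0, 257.7], [0.0, 373.7, 189.4], [0.0, 0.0, 1.0]] {'R': [[-0.09, -0.996, 0.0], [-0.969, 0.088, -0.232], [0.231, -0.021, -0.973]], 't': [0.232, 0.568, 0.969]}
side [[373.0, 0.0, 254.3], [0.0, 373.0, 190.7], [0.0, 0.0, 1.0]] {'R': [[-0.961, -0.278, 0.007], [-0.154, 0.51, -0.846], [0.231, -0.814, -0.533]], 't': [0.611, 0.057, 0.93]}
wrist [[297.3, 0.0, 255.1], [0.0, 297.3, 187.4], [0.0, 0.0, 1.0]] {'tool_from_camera': [[-0.0, -0.957, -0.29, 0.079], [1.0, -0.001, 0.001, -0.001], [-0.001, -0.29, 0.957, -0.161], [0.0, 0.0, 0.0, 1.0]]}
```

View pics/top0.png

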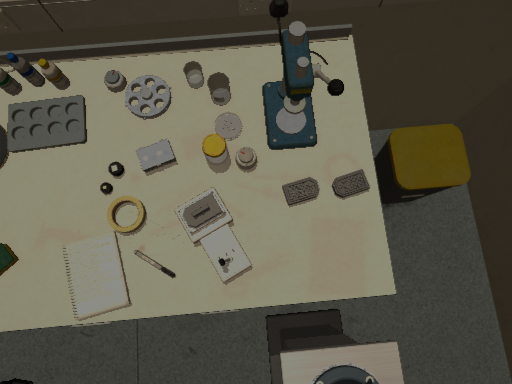

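View pics/side0.png

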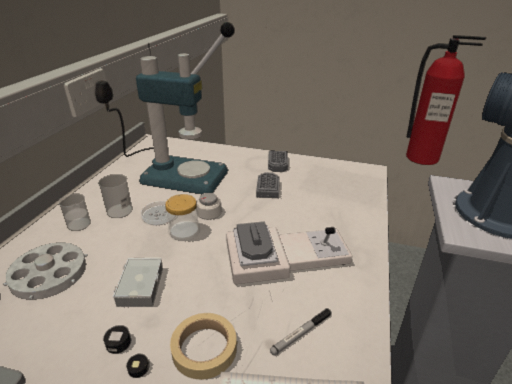

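View pics/wrist0.png

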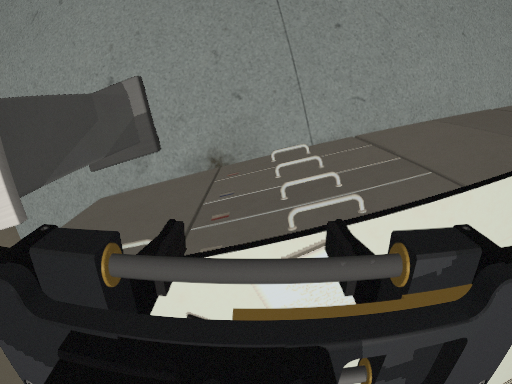

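```bash
cat > h.py <<'E'
from rig import robot
import cv2,numpy as np
from scipy.spatial.transform import Rotation as Rn
def tool():
    o=robot.get_obs();T=np.eye(4);T[:3,:3]=Rn.from_quat(o["tool_rot"]).as_matrix();T[:3,3]=o["position"];return T,o
def cam(n):
    T,o=tool();c=robot.camera(n);c["n"]=n
    if n=="wrist":
        W=T@c["tool_from_camera"];c["R"]=W[:3,:3].T;c["t"]=-W[:3,:3].T@W[:3,3]
    return c
def ray(c,u,v):
    K=c["intrinsics"];a=(np.asarray(u,float)-K[0,2])/K[0,0];b=(np.asarray(v,float)-K[1,2])/K[1,1]
    if c["n"]=="wrist":
        th=np.hypot(a,b);s=np.where(th>1e-9,np.sin(th)/np.maximum(th,1e-9),1);d=np.stack([a*s,b*s,np.cos(th)],-1)
    else:d=np.stack([a,b,np.ones_like(a)],-1)
    return d@c["R"], -c["R"].T@c["t"]
def at_z(c,u,v,z):
    d,o=ray(c,u,v);return o+d*((z-o[2])/d[...,2])[...,None]
def cloud(c):
    v,u=np.mgrid[0:384,0:512];d,o=ray(c,u,v);dc=d@c["R"].T
    z=c["z_map"];X=o+d*(z/np.where(dc[...,2]>1e-3,dc[...,2],1e9))[...,None];X[z<=0]=np.nan;return X
def proj(c,X):
    p=np.asarray(X)@c["R"].T+c["t"];K=c["intrinsics"]
    if c["n"]=="wrist":
        r=np.hypot(p[...,0],p[...,1]);th=np.arctan2(r,p[...,2]);k=th/np.maximum(r,1e-9);return np.stack([K[0,2]+K[0,0]*p[...,0]*k,K[1,2]+K[0,0]*p[...,1]*k],-1)
    return np.stack([K[0,2]+K[0,0]*p[...,0]/p[...,2],K[1,2]+K[1,1]*p[...,1]/p[...,2]],-1)
def save(c,name,box=None,s=1):
    im=c["color"][:,:,::-1]
    if box: im=im[box[1]:box[3],box[0]:box[2]]
    cv2.imwrite(f"pics/{name}.png",cv2.resize(im,None,fx=s,fy=s,interpolation=cv2.INTER_CUBIC))
E
python3 - <<'E'
from h import *
for n in("top","side"):
    c=cam(n);X=cloud(c)
    save(c,n+"z",(150,120,390,300) if n=="top" else (210,130,390,290),3.3 if n=="top" else 4)
    for l in("shaker","plate_1","lid","jar","timer","marker","toggle"):
        for r in robot.outline_of(l,n):
            if r["p"]<.2: continue
            P=X[r["pixels"]];P=P[~np.isnan(P[:,0])]
            zt=np.percentile(P[:,2],[5,50,95]);top=P[P[:,2]>zt[1]-.004]
            print(n,l,round(r["p"],2),np.round(r["xy"]),len(P),"med",np.round(np.median(P,0),3),"z",np.round(zt,3),cv2.minAreaRect((P[:,:2]*1000).astype(np.float32)))
    for l in("nest","nest_cut_end","toggle_tip","plate_1","lid","shaker"):
        for r in robot.tip_of(l,n):
            if r["p"]>.2:print(n,l,round(r["p"],2),np.round(r["xy"],1),{z:np.round(at_z(c,*r["xy"],z)[:2],4).tolist() for z in(0,.05,.078)})
E
```

```text
top shaker 0.9 [218. 240.] 2738 med [0.466 0.299 0.031] z [0.026 0.031 0.052] ((481.3705139160156, 312.4839172363281), (259.663818359375, 134.09645080566406), 27.80160140991211)
top plate_1 0.64 [298. 186.] 699 med [0.584 0.057 0.022] z [0.015 0.022 0.027] ((588.324462890625, 53.811683654785156), (65.46033477783203, 101.68526458740234), 12.830633163452148)
top lid 0.55 [202. 208.] 749 med [0.539 0.341 0.065] z [0.061 0.065 0.08 ] ((542.29248046875, 343.4469909667969), (65.22515106201172, 97.67855834960938), 24.77672004699707)
top jar 0.98 [216. 147.] 682 med [0.711 0.291 0.081] z [0.006 0.081 0.085] ((737.685302734375, 294.51715087890625), (104.71526336669922, 71.96155548095703), 6.026060581207275)
top jar 0.72 [152. 263.] 253 med [0.413 0.484 0.013] z [0.002 0.013 0.016] ((415.8444519042969, 489.4281005859375), (138.05992126464844, 15.380324363708496), 53.69526672363281)
top timer 0.68 [245. 159.] 389 med [0.689 0.205 0.036] z [0.007 0.036 0.049] ((700.6258544921875, 203.4292449951172), (62.90357971191406, 72.626953125), 86.83761596679688)
top timer 0.58 [204. 210.] 815 med [0.539 0
[... 3584 characters left out ...]
 [256.  255.3] {0: [0.5396, 0.321], 0.05: [0.5249, 0.3746], 0.078: [0.5166, 0.4045]}
side toggle_tip 0.59 [329.7 229.4] {0: [0.399, 0.1862], 0.05: [0.3973, 0.2523], 0.078: [0.3964, 0.2892]}
side plate_1 0.87 [268.4 185.1] {0: [0.5853, 0.0347], 0.05: [0.5663, 0.1148], 0.078: [0.5557, 0.1597]}
side plate_1 0.86 [280.7 164.4] {0: [0.5793, -0.0943], 0.05: [0.5609, -0.0022], 0.078: [0.5506, 0.0493]}
side plate_1 0.47 [259.9 256.8] {0: [0.5304, 0.3232], 0.05: [0.5165, 0.3765], 0.078: [0.5088, 0.4064]}
side lid 0.78 [251.2 241.3] {0: [0.5625, 0.2799], 0.05: [0.5456, 0.3372], 0.078: [0.5362, 0.3693]}
side shaker 0.8 [251.5 261.2] {0: [0.5436, 0.3412], 0.05: [0.5285, 0.3928], 0.078: [0.5201, 0.4217]}
```

View pics/topz.png

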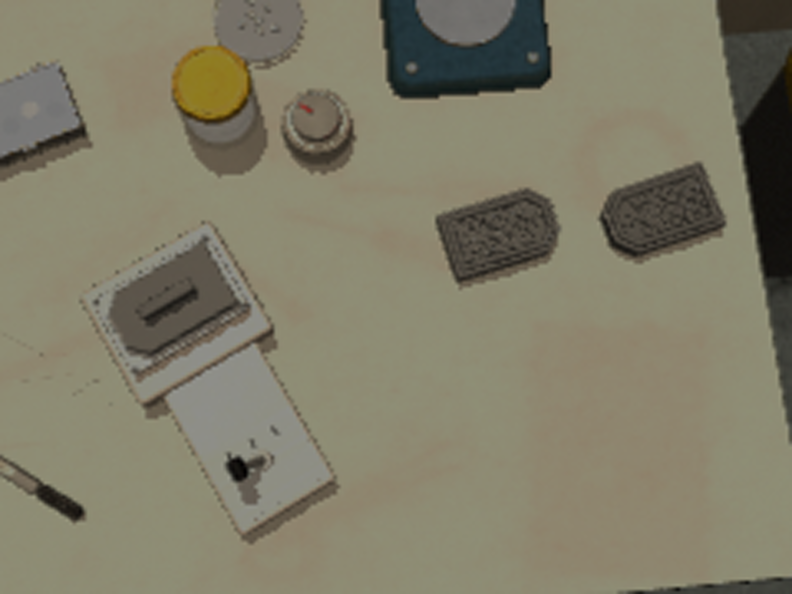

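View pics/sidez.png

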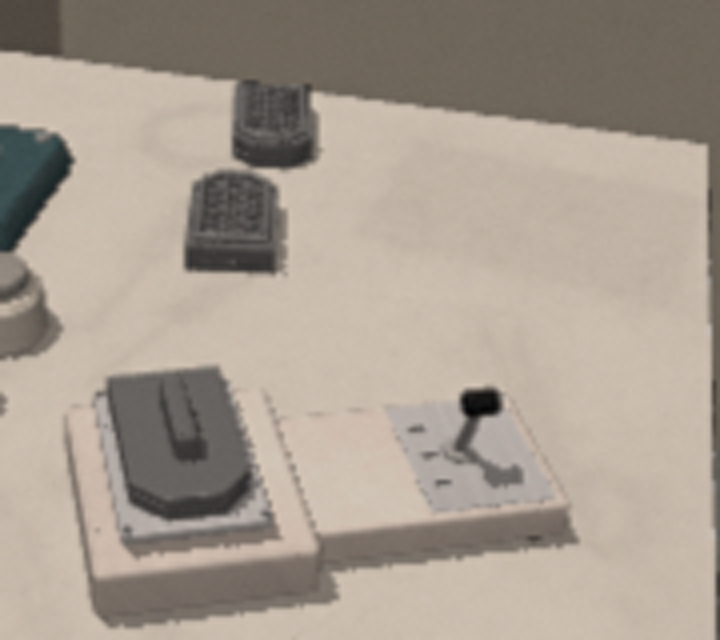

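```bash
cat > fit.py <<'E'
from h import *
from scipy.optimize import minimize
def local(P,p):
    c,s=np.cos(p[2]),np.sin(p[2]);d=P[:,:2]-p[:2];return d@np.array([[c,-s],[s,c]])
def shz(L):
    x,y=L.T;z=np.zeros(len(L))
    z=np.where((abs(x)<.046)&(y>0)&(y<.195),.028,z);z=np.where((abs(x)<.065)&(y>-.052)&(y<.06),.036,z)
    z=np.where((abs(x)<.056)&(abs(y)<.037),.05,z);return z
def fitsh(P,p0):
    P=P[np.linalg.norm(P[:,:2]-np.array(p0[:2]),axis=1)<.32]
    P=P[(P[:,2]>-.01)&(P[:,2]<.056)]
    def cost(q):
        p=[q[0],q[1],q[2]/.3]
        L=local(P,p);m=~((abs(L[:,0])<.053)&(abs(L[:,1])<.033))&(abs(L[:,0])<.09)&(L[:,1]>-.08)&(L[:,1]<.22)
        m&=~((np.hypot(L[:,0]-.01,L[:,1]-.15)<.04))
        r=np.abs(P[m,2]-shz(L[m])-0);return np.minimum(r,.01).sum()/m.sum()*1000
    best=None
    for dx in(-.01,0,.01):
        for da in(-.08,0,.08):
            r=minimize(cost,[p0[0]+dx,p0[1]-dx,(p0[2]+da)*.3],method="Nelder-Mead",options=dict(initial_simplex=[[p0[0]+dx,p0[1]-dx,(p0[2]+da)*.3]]+[[p0[0]+dx+a,p0[1]-dx+b,(p0[2]+da)*.3+cc] for a,b,cc in((.012,0,0),(0,.012,0),(0,0,.012))],xatol=1e-5,fatol=1e-5))
            if best is None or r.fun<best.fun:best=r
    return np.array([best.x[0],best.x[1],best.x[2]/.3]),best.fun
# outlined object of cut-corner: fit outline polygon to points by area overlap
PG=np.array([[-50,-30],[34,-30],[50,-14],[50,14],[34,30],[-50,30]],np.float32)/1000
def fitpl(P,p0):
    # P: xy points on top surface(z within band); maximise points inside, with raster of polygon all covered
    def sd(L):
        x,y=L.T;return np.max(np.stack([abs(x)-.05,abs(y)-.03,(x+abs(y)-.064)/np.sqrt(2)]),0)
    g=np.stack(np.meshgrid(np.arange(-.049,.05,.002),np.arange(-.029,.03,.002)),-1).reshape(-1,2);g=g[sd(g)<0]
    from scipy.spatial import cKDTree
    T=cKDTree(P[:,:2])
    def cost(q):
        a=q[2]/.05;c,s=np.cos(a),np.sin(a)
        L=local(P,[q[0],q[1],a]);o=np.maximum(sd(L),0)
        w=g@np.array([[c,s],[-s,c]])+q[:2];d,_=T.query(w);
        return np.minimum(o,.005).mean()*1e3*1+np.minimum(np.maximum(d-.0012,0),.006).mean()*1e3
    best=None
    for da in(0,np.pi):
      for dd in(-.1,0,.1):
        x0=np.array([p0[0],p0[1],(p0[2]+da+dd)*.05])
        r=minimize(cost,x0,method="Nelder-Mead",options=dict(initial_simplex=[x0]+[x0+e for e in np.eye(3)*.006],xatol=1e-5,fatol=1e-5))
        if best is None or r.fun<best.fun:best=r
        print("   alt",da>1,np.round(r.fun,3))
    return np.array([best.x[0],best.x[1],best.x[2]/.05]),best.fun
E
python3 - <<'E'
from fit import *
A=[]
for n in("top","side"):
    c=cam(n);X=cloud(c).reshape(-1,3);X=X[~np.isnan(X[:,0])];A.append(X)
    b=X[(abs(X[:,0]-.45)<.1)&(abs(X[:,1]-.0)<.1)&(abs(X[:,2])<.02)];print(n,"bench z",np.median(b[:,2]))
    p,f=fitsh(X,[.54,.345,2.0]);print("shaker",np.round(p,4),np.degrees(p[2]),f)
    for nm,g in(("A",[.588,.054,-1.35]),("B",[.593,-.088,1.8])):
        P=X[(np.linalg.norm(X[:,:2]-g[:2],axis=1)<.075)&(X[:,2]>.016)&(X[:,2]<.03)]
        p,f=fitpl(P,g);print(nm,np.round(p,4),np.degrees(p[2]),f,len(P))
    P=X[(np.linalg.norm(X[:,:2]-[.54,.345],axis=1)<.09)&(X[:,2]>.058)&(X[:,2]<.07)]
    p,f=fitpl(P,[.54,.345,2.]);print("lid",np.round(p,4),np.degrees(p[2]),f,len(P))
    # toggle
    P=X[(np.linalg.norm(X[:,:2]-[.4,.285],axis=1)<.05)&(X[:,2]>.062)];print("tog",np.round(P.mean(0),4),np.round(P.min(0),4),np.round(P.max(0),4),len(P))
E
```

```text
top bench z 0.0006602702747731115
shaker [0.5415 0.342  2.0231] 115.91783191924829 1.8693303186110066
   alt False 0.188
   alt False 0.189
   alt False 0.188
   alt True 0.415
   alt True 0.415
   alt True 0.415
A [ 0.586   0.0531 -1.3481] -77.23788774613594 0.18795202403428615 665
   alt False 0.225
   alt False 0.225
   alt False 0.225
   alt True 0.418
   alt True 0.418
   alt True 0.416
B [ 0.5916 -0.0898  1.8046] 103.39497487451344 0.225075244662713 653
   alt False 0.487
   alt False 0.488
   alt False 0.488
   alt True 0.702
   alt True 0.7
   alt True 0.7
lid [0.5405 0.3423 2.0159] 115.50293625947995 0.487021500122868 677
tog [0.3985 0.2917 0.0809] [0.3896 0.2834 0.0623] [0.4078 0.301  0.0861] 41
side bench z 0.001398377666163686
shaker [0.5382 0.3396 2.0226] 115.88547258952647 2.5948009178592253
   alt False 0.65
   alt False 0.65
   alt False 0.65
   alt True 0.876
   alt True 0.873
   alt True 0.873
A [ 0.5824  0.0535 -1.3569] -77.74634677296329 0.6498535634276599 442
   alt False 0.97
   alt False 0.978
   alt False 0.971
   alt True 1.168
   alt True 1.168
   alt True 1.168
B [ 0.588  -0.0903  1.7893] 102.5201558893735 0.9698455594614876 320
   alt False 0.603
   alt False 0.603
   alt False 0.603
   alt True 0.807
   alt True 0.807
   alt True 0.807
lid [0.5384 0.3403 2.0309] 116.36106724205449 0.6027586440727256 869
tog [0.3956 0.2932 0.0791] [0.3854 0.2849 0.0639] [0.4059 0.3007 0.0847] 75
```

```bash
cat > plan.py <<'E'
from h import *
def go(pos,yx,start=None,lin=.19,ang=.58):
    """print calls to reach TCP pos with tool x at world angle yx (deg), pointing down"""
    T=tool()[0] if start is None else start
    a=np.radians(yx);G=np.eye(4);G[:3,:3]=np.array([[np.cos(a),np.sin(a),0],[np.sin(a),-np.cos(a),0],[0,0,-1]]);G[:3,3]=pos
    rv=Rn.from_matrix(T[:3,:3].T@G[:3,:3]).as_rotvec();d=G[:3,3]-T[:3,3]
    n=int(max(1,np.ceil(np.linalg.norm(d)/lin),np.ceil(np.linalg.norm(rv)/ang)))
    C=T
    for i in range(1,n+1):
        N=np.eye(4);N[:3,:3]=T[:3,:3]@Rn.from_rotvec(rv*i/n).as_matrix();N[:3,3]=T[:3,3]+d*i/n
        D=np.linalg.inv(C)@N;r=Rn.from_matrix(D[:3,:3]).as_rotvec()
        k=int(np.ceil(max(np.linalg.norm(D[:3,3])/.0405,np.linalg.norm(r)/.122)))
        print(f"rows>={k} t(cm) {np.round(D[:3,3]*100,1).tolist()} r {np.round(r,3).tolist()}");C=N
    return G
S=np.array([.540,.341,2.022])
def sh(x,y,z,S=S):
    c,s=np.cos(S[2]),np.sin(S[2]);return np.array([S[0]+c*x-s*y,S[1]+s*x+c*y,z])
E
python3 - <<'E'
from plan import *
print(sh(.0187,.15,.2),sh(0,.15,.08))
G=go(sh(.0187,.15,.17),115.9)
E
```

```text
[0.39685745 0.2924212  0.2       ] [0.40501157 0.27559264 0.08      ]
rows>=4 t(cm) [-10.5, -8.2, 1.8] r [0.0, -0.0, 0.293]
rows>=4 t(cm) [-12.5, -4.8, 1.8] r [0.0, -0.0, 0.293]
rows>=4 t(cm) [-13.3, -1.0, 1.8] r [0.0, -0.0, 0.293]
```

send_rows:
  deltas:
    - {"tx":-2.5,"ty":-2,"tz":0.4,"rz":0.07}
    - {"tx":-5.2,"ty":-4.1,"tz":0.9,"rz":0.14}
    - {"tx":-7.9,"ty":-6.1,"tz":1.3,"rz":0.22}
    - {"tx":-10.5,"ty":-8.2,"tz":1.8,"rz":0.293}
  claw: 4.5
  squeeze: 10

```text
schema error: expected keys tx, ty, tz, rx, ry, rz
```

send_rows:
  deltas:
    - {"tx":-3.1,"ty":-1.2,"tz":0.4,"rz":0.07}
    - {"tx":-6.2,"ty":-2.4,"tz":0.9,"rz":0.15}
    - {"tx":-9.3,"ty":-3.6,"tz":1.3,"rz":0.22}
    - {"tx":-12.5,"ty":-4.8,"tz":1.8,"rz":0.293}

```text
schema error: expected keys tx, ty, tz, rx, ry, rz
```

send_rows:
  deltas:
    - {"tx":-3.8,"ty":-0.3,"tz":0.5,"rz":0.07}
    - {"tx":-7.6,"ty":-0.6,"tz":1,"rz":0.15}
    - {"tx":-11,"ty":-0.8,"tz":1.5,"rz":0.25}
    - {"tx":-13.3,"ty":-1,"tz":1.8,"rz":0.293}
    - {"tx":-13.3,"ty":-1,"tz":1.8,"rz":0.293}

```text
schema error: expected keys tx, ty, tz, rx, ry, rz
```

Run:
```python
from plan import *
T,o=tool();print(o["position"],np.degrees(np.arctan2(T[1,0],T[0,0])),o["q"],o["ft_force"],o["time"],o["grip_width"])
c=cam("wrist");im=c["color"][:,:,::-1].copy()
for X in(sh(.0187,.15,.076),sh(0,.15,.08),sh(0,0,.05),sh(.05,0,.05),sh(.065,.06,.036),sh(-.065,.06,.036),sh(.046,.195,.028),sh(-.046,.195,.028)):
    u=proj(c,X);cv2.circle(im,tuple(int(i) for i in np.round(u)),2,(0,0,255),-1)
cv2.imwrite("pics/w1.png",cv2.resize(im,None,fx=1.5,fy=1.5))
for l in("toggle_tip","nest","nest_cut_end"):
    for r in robot.tip_of(l,"wrist"):print(l,round(r["p"],2),r["xy"])
go(sh(.0187,.15,.066),115.9)
```

```text
[0.14840388 0.60709521 0.22256765] 166.2586783657378 [ 1.15249212e+00  5.27459582e-01  1.43271756e+00  2.36813687e-06
  1.18139724e+00 -1.78473804e-01] [-0.36221751 -0.79490065 -0.65770494] 1.65 0.08708777077886257
rows>=4 t(cm) [-10.5, -8.2, 5.2] r [0.0, -0.0, 0.293]
rows>=4 t(cm) [-12.5, -4.8, 5.2] r [0.0, -0.0, 0.293]
rows>=4 t(cm) [-13.3, -1.0, 5.2] r [0.0, -0.0, 0.293]
```

View pics/w1.png

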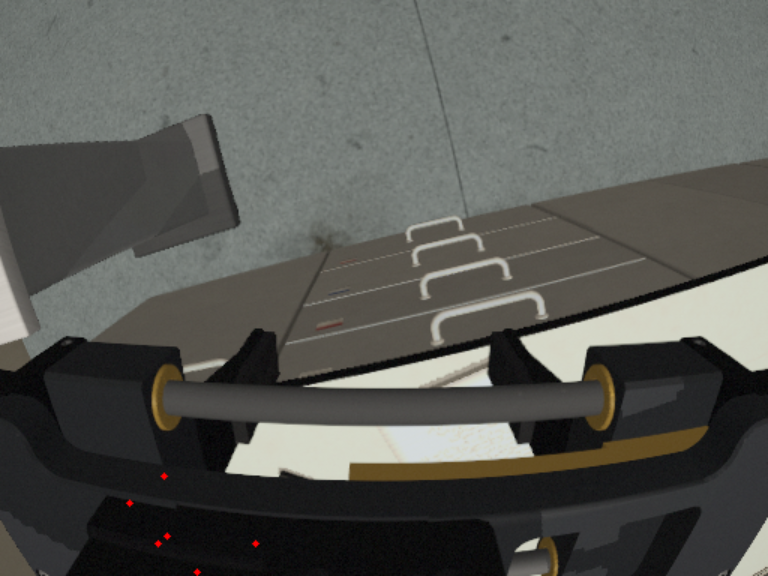

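send_rows:
  deltas:
    - {"tx":-2.5,"ty":-2,"tz":0.4,"rx":0,"ry":0,"rz":0.07}
    - {"tx":-5.2,"ty":-4.1,"tz":0.9,"rx":0,"ry":0,"rz":0.14}
    - {"tx":-7.9,"ty":-6.1,"tz":1.3,"rx":0,"ry":0,"rz":0.22}
    - {"tx":-10.5,"ty":-8.2,"tz":1.8,"rx":0,"ry":0,"rz":0.293}
  claw: 4.5
  squeeze: 10

```text
time: 2.18
position: [0.2317, 0.5018, 0.2046]
tool_rot: [0.265, 0.964, 0.0, 0.0]
ft_force: [1.0, 0.6, -0.5]
grip_width: 0.068
```

send_rows:
  deltas:
    - {"tx":-3.1,"ty":-1.2,"tz":0.4,"rx":0,"ry":0,"rz":0.07}
    - {"tx":-6.2,"ty":-2.4,"tz":0.9,"rx":0,"ry":0,"rz":0.15}
    - {"tx":-9.3,"ty":-3.6,"tz":1.3,"rx":0,"ry":0,"rz":0.22}
    - {"tx":-12.5,"ty":-4.8,"tz":1.8,"rx":0,"ry":0,"rz":0.293}

```text
time: 2.52
position: [0.315, 0.3966, 0.1867]
tool_rot: [0.403, 0.915, 0.0, 0.0]
ft_force: [-0.1, -0.6, -0.2]
grip_width: 0.0471
```

send_rows:
  deltas:
    - {"tx":-3.8,"ty":-0.3,"tz":0.5,"rx":0,"ry":0,"rz":0.07}
    - {"tx":-7.6,"ty":-0.6,"tz":1,"rx":0,"ry":0,"rz":0.15}
    - {"tx":-11,"ty":-0.8,"tz":1.5,"rx":0,"ry":0,"rz":0.25}
    - {"tx":-13.3,"ty":-1,"tz":1.8,"rx":0,"ry":0,"rz":0.293}
    - {"tx":-13.3,"ty":-1,"tz":1.8,"rx":0,"ry":0,"rz":0.293}

```text
time: 2.93
position: [0.4001, 0.2902, 0.1682]
tool_rot: [0.533, 0.846, 0.0, 0.001]
ft_force: [-0.6, -0.1, -0.3]
grip_width: 0.0448
```

```bash
cat > w1.py <<'E'
from plan import *
T,o=tool();print(o["position"],np.degrees(np.arctan2(T[1,0],T[0,0])),o["q"],o["ft_force"],o["time"],o["grip_width"])
c=cam("wrist");im=c["color"][:,:,::-1].copy()
for X in(sh(.0187,.15,.076),sh(0,.15,.08),sh(0,0,.05),sh(.05,0,.05),sh(.065,.06,.036),sh(-.065,.06,.036),sh(.046,.195,.028),sh(-.046,.195,.028)):
    u=proj(c,X);cv2.circle(im,tuple(int(i) for i in np.round(u)),2,(0,0,255),-1)
cv2.imwrite("pics/w1b.png",cv2.resize(im,None,fx=1.5,fy=1.5))
for l in("toggle_tip","nest","nest_cut_end"):
    for r in robot.tip_of(l,"wrist"):print(l,round(r["p"],2),r["xy"])
go(sh(.0187,.15,.066),115.9)
E
python3 w1.py
```

```text
[0.40013891 0.29023282 0.16823937] 115.54873082511044 [ 4.01883132e-01  4.33914327e-01  1.81254919e+00 -1.70622658e-03
  8.94167820e-01 -4.29592144e-02] [-0.62964189 -0.06214846 -0.28417627] 2.9333 0.04484077667854625
toggle_tip 0.58 [254.9, 187.3]
nest_cut_end 0.83 [398.8, 147.3]
nest_cut_end 0.62 [252.5, 187.5]
rows>=3 t(cm) [-0.1, -0.0, 10.3] r [-0.0, -0.0, 0.001]
```

View pics/w1b.png

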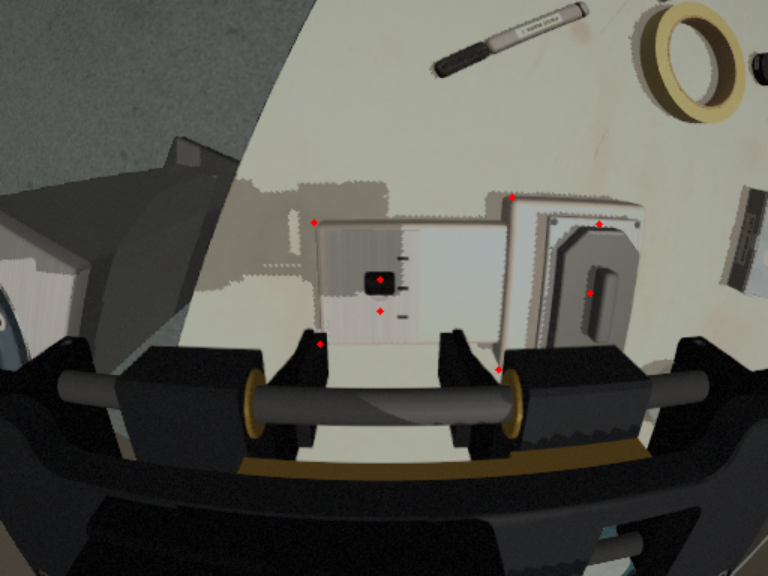

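send_rows:
  deltas:
    - {"tx":-0.1,"ty":0,"tz":4,"rx":0,"ry":0,"rz":0}
    - {"tx":-0.1,"ty":0,"tz":8,"rx":0,"ry":0,"rz":0}
    - {"tx":-0.1,"ty":0,"tz":10.3,"rx":0,"ry":0,"rz":0}
    - {"tx":-0.1,"ty":0,"tz":10.3,"rx":0,"ry":0,"rz":0}
    - {"tx":-0.1,"ty":0,"tz":10.3,"rx":0,"ry":0,"rz":0}

```text
time: 3.55
position: [0.396, 0.2929, 0.065]
tool_rot: [0.53, 0.848, -0.001, -0.001]
ft_force: [-1.1, -1.2, -0.0]
grip_width: 0.0454
```

send_rows:
  deltas:
    - {"tx":0,"ty":0,"tz":0,"rx":0,"ry":0,"rz":0}
    - {"tx":0,"ty":0,"tz":0,"rx":0,"ry":0,"rz":0}
    - {"tx":0,"ty":0,"tz":0,"rx":0,"ry":0,"rz":0}
    - {"tx":0,"ty":0,"tz":0,"rx":0,"ry":0,"rz":0}
    - {"tx":0,"ty":0,"tz":0,"rx":0,"ry":0,"rz":0}
  claw: 1.5
  squeeze: 8

```text
time: 3.97
position: [0.398, 0.2925, 0.0666]
tool_rot: [0.531, 0.848, 0.001, 0.001]
ft_force: [0.1, 0.5, -0.6]
grip_width: 0.0202
```

```bash
cat > st.py <<'E'
from plan import *
T,o=tool();print(np.round(o["position"],4),"yaw",round(np.degrees(np.arctan2(T[1,0],T[0,0])),2),"q",np.round(o["q"],2),"F",np.round(o["ft_force"],1),"M",np.round(o["moment"],2),"t",o["time"],"w",round(o["grip_width"],4))
E
cat > w2.py <<'E'
from st import *
import sys
c=cam("wrist");save(c,sys.argv[1],None,1.5)
E
python3 w2.py w2; python3 -c "
from plan import *
go(sh(0,.15,.070),115.9)"
```

```text
[0.398  0.2925 0.0666] yaw 115.9 q [ 0.41  0.61  1.89  0.    0.64 -0.04] F [ 0.1  0.5 -0.6] M [-0.08  0.05 -0.  ] t 3.9667 w 0.0202
rows>=1 t(cm) [-1.8, -0.0, -0.4] r [-0.0, 0.0, -0.0]
```

View pics/w2.png

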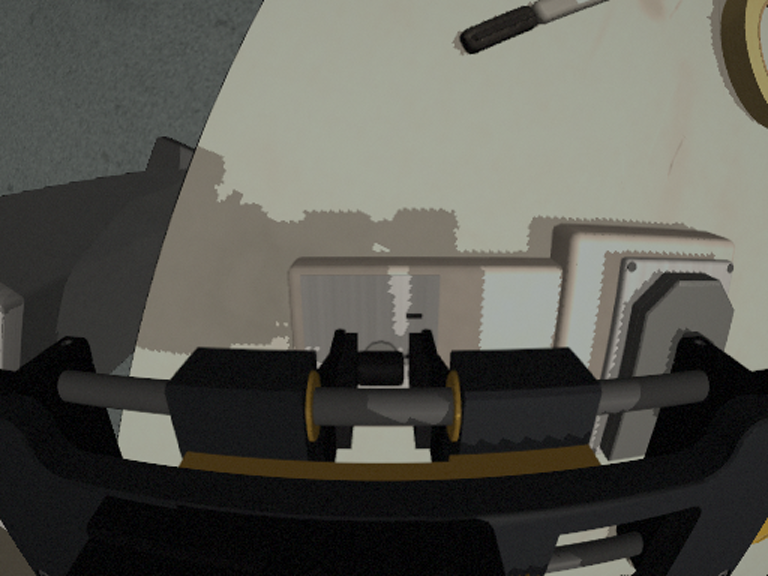

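send_rows:
  deltas:
    - {"tx":0,"ty":0,"tz":0,"rx":0,"ry":0,"rz":0}
    - {"tx":0,"ty":0,"tz":0,"rx":0,"ry":0,"rz":0}
    - {"tx":0,"ty":0,"tz":0,"rx":0,"ry":0,"rz":0}

```text
time: 4.27
position: [0.3971, 0.2921, 0.0662]
tool_rot: [0.531, 0.848, -0.0, -0.0]
ft_force: [-2.7, -0.6, 6.5]
grip_width: 0.0181
```

send_rows:
  deltas:
    - {"tx":-0.4,"ty":0,"tz":-0.15,"rx":0,"ry":0,"rz":0}
    - {"tx":-0.9,"ty":0,"tz":-0.3,"rx":0,"ry":0,"rz":0}
    - {"tx":-1.4,"ty":0,"tz":-0.36,"rx":0,"ry":0,"rz":0}
    - {"tx":-1.8,"ty":0,"tz":-0.4,"rx":0,"ry":0,"rz":0}
    - {"tx":-1.8,"ty":0,"tz":-0.4,"rx":0,"ry":0,"rz":0}

```text
time: 4.68
position: [0.4054, 0.2749, 0.0696]
tool_rot: [0.531, 0.847, -0.001, -0.0]
ft_force: [-2.4, -1.8, 2.8]
grip_width: 0.0179
```

send_rows:
  deltas:
    - {"tx":0,"ty":0,"tz":0,"rx":0,"ry":0,"rz":0}
    - {"tx":0,"ty":0,"tz":0,"rx":0,"ry":0,"rz":0}
    - {"tx":0,"ty":0,"tz":0,"rx":0,"ry":0,"rz":0}

```text
time: 4.93
position: [0.4052, 0.2754, 0.0695]
tool_rot: [0.53, 0.848, -0.001, 0.0]
ft_force: [-2.1, -1.4, 4.0]
grip_width: 0.0176
```

Run:
```python
from st import *
L=(np.array([[np.cos(S[2]),np.sin(S[2])],[-np.sin(S[2]),np.cos(S[2])]])@(T[:2,3]-S[:2]));print("shaker frame",L)
c=cam("wrist");save(c,"w3",None,1.5)
c=cam("side");save(c,"s3",(270,190,390,290),6)
go(sh(0,.15,.070),115.9)
```

```text
[0.4052 0.2754 0.0695] yaw 115.92 q [ 0.37  0.61  1.9  -0.    0.64 -0.08] F [-2.1 -1.4  4. ] M [-0.57  0.29  0.  ] t 4.9333 w 0.0176
shaker frame [-0.0002309   0.14991852]
rows>=1 t(cm) [0.0, -0.0, -0.0] r [-0.001, 0.001, 0.0]
```

View pics/w3.png

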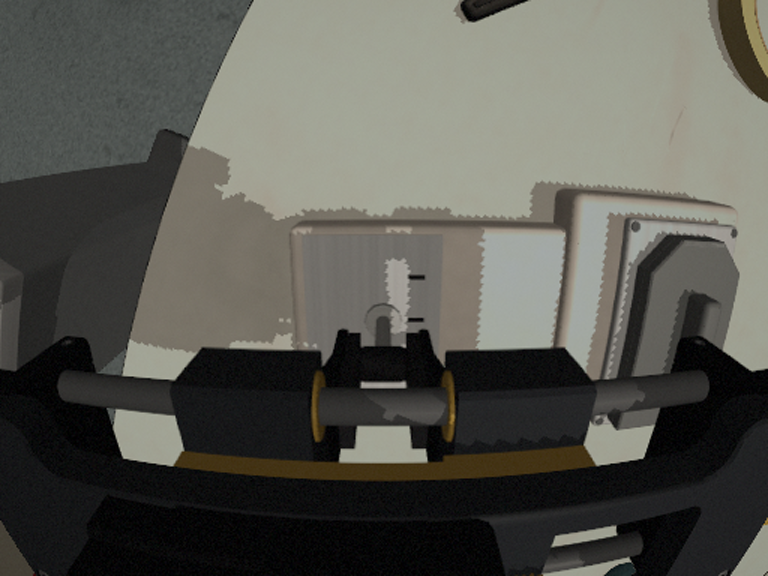

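send_rows:
  deltas:
    - {"tx":0,"ty":0,"tz":0,"rx":0,"ry":0,"rz":0}
    - {"tx":0,"ty":0,"tz":0,"rx":0,"ry":0,"rz":0}
    - {"tx":0,"ty":0,"tz":0,"rx":0,"ry":0,"rz":0}
    - {"tx":0,"ty":0,"tz":0,"rx":0,"ry":0,"rz":0}
    - {"tx":0,"ty":0,"tz":-2,"rx":0,"ry":0,"rz":0}
  claw: 4.5

```text
time: 5.45
position: [0.4037, 0.2755, 0.0873]
tool_rot: [0.531, 0.848, -0.002, -0.002]
ft_force: [0.5, 0.6, 0.1]
grip_width: 0.0415
```

send_rows:
  deltas:
    - {"tx":0,"ty":0,"tz":-4,"rx":0,"ry":0,"rz":0}
    - {"tx":-2,"ty":0,"tz":-8,"rx":0,"ry":0,"rz":0}
    - {"tx":-6,"ty":0,"tz":-8,"rx":0,"ry":0,"rz":0}
    - {"tx":-8,"ty":0,"tz":-8,"rx":0,"ry":0,"rz":0}

```text
time: 5.78
position: [0.4441, 0.2031, 0.1725]
tool_rot: [0.53, 0.848, 0.003, 0.004]
ft_force: [-0.9, -0.3, -0.6]
grip_width: 0.0451
```

```bash
cat > tog.py <<'E'
from st import *
def ang(c):
    X=cloud(c).reshape(-1,3);X=X[~np.isnan(X[:,0])];d=X[:,:2]-S[:2];cc,s=np.cos(S[2]),np.sin(S[2])
    L=np.c_[d@[cc,s],d@[-s,cc],X[:,2]];P=L[(abs(L[:,0])<.04)&(abs(L[:,1]-.15)<.025)&(L[:,2]>.066)&(L[:,2]<.1)]
    if len(P)<5: print(c["n"],"few");return
    m=(P.max(0)+P.min(0))/2;print(c["n"],len(P),"mean",np.round(P.mean(0),4),"mid",np.round(m,4),"ang~",np.round(np.arctan2(m[0],.048),3),np.round(np.arctan2(P[:,0].mean(),P[:,2].mean()-.032),3))
if __name__=="__main__":
    for n in("top","side","wrist"):
        c=cam(n);ang(c)
        for r in robot.tip_of("toggle_tip",n)[:2]:
            p=at_z(c,*r["xy"],.080)-[S[0],S[1],0];print("  tip",round(r["p"],2),np.round(r["xy"]),"x_s",round(p[0]*np.cos(S[2])+p[1]*np.sin(S[2]),4),"y_s",round(-p[0]*np.sin(S[2])+p[1]*np.cos(S[2]),4))
        save(c,"tog_"+n+str(int(tool()[1]["time"])),{"side":(270,190,390,290),"top":(190,220,270,290),"wrist":None}[n],{"side":6,"top":8,"wrist":1.5}[n])
E
python3 tog.py;ls pics
```

```text
[0.4441 0.2031 0.1725] yaw 115.97 q [ 0.2   0.42  1.83 -0.    0.89 -0.25] F [-0.9 -0.3 -0.6] M [-0.03 -0.03 -0.03] t 5.7833 w 0.0451
top few
  tip 0.39 [152. 264.] x_s 0.1762 y_s 0.0619
  tip 0.16 [183. 223.] x_s 0.0557 y_s 0.0062
side 73 mean [0.0044 0.1504 0.0816] mid [0.0034 0.1512 0.0774] ang~ 0.071 0.089
  tip 0.69 [327. 223.] x_s -0.0032 y_s 0.1524
wrist 358 mean [0.0002 0.15   0.0843] mid [1.000e-04 1.499e-01 8.300e-02] ang~ 0.002 0.003
  tip 0.59 [254.  99.] x_s -0.0001 y_s 0.1506
s3.png
side0.png
sidez.png
tog_side5.png
tog_top5.png
tog_wrist6.png
top0.png
topz.png
w1.png
w1b.png
w2.png
w3.png
wrist0.png
```

View pics/tog_side5.png

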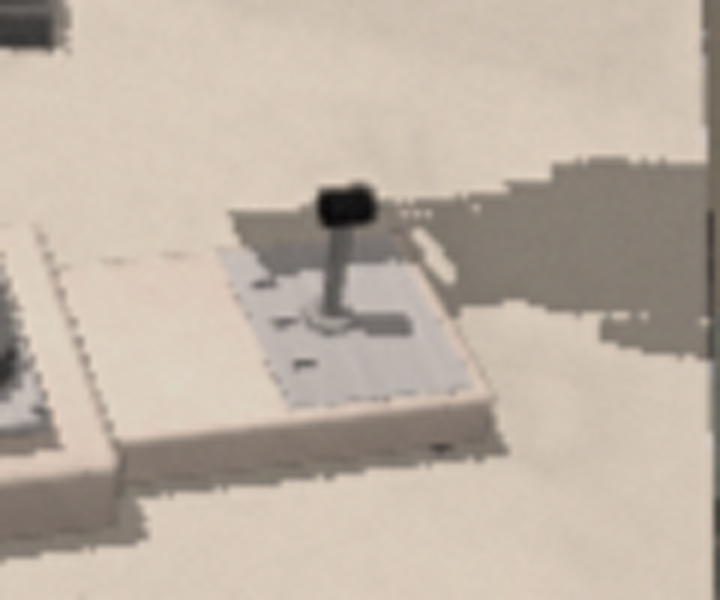

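View pics/tog_wrist6.png

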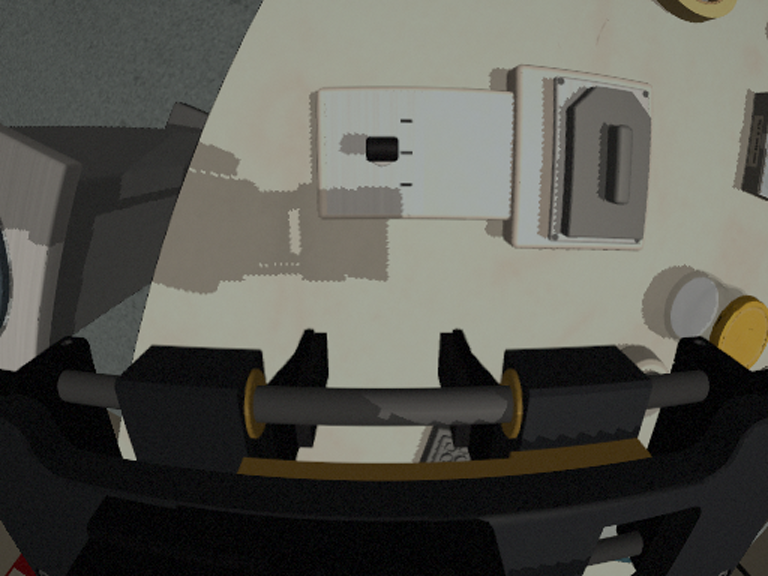

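Run:
```python
from plan import *
# barrel relative to panel in wrist image -> project model
c=cam("wrist")
im=c["color"][:,:,::-1].copy()
for X in(sh(.0,.15,.08),sh(0,.15,.028),sh(.065,.06,.036),sh(.046,.195,.028),sh(-.046,.195,.028),sh(-.046,.06,.028)):
    u=proj(c,X);cv2.circle(im,tuple(int(i) for i in np.round(u)),1,(0,0,255),-1)
cv2.imwrite("pics/w4.png",cv2.resize(im[40:260,120:400],None,fx=2.8,fy=2.7))
go(sh(0,0,.18),115.9)
```

```text
rows>=5 t(cm) [7.8, 15.0, -1.1] r [-0.001, -0.001, 0.001]
```

View pics/w4.png

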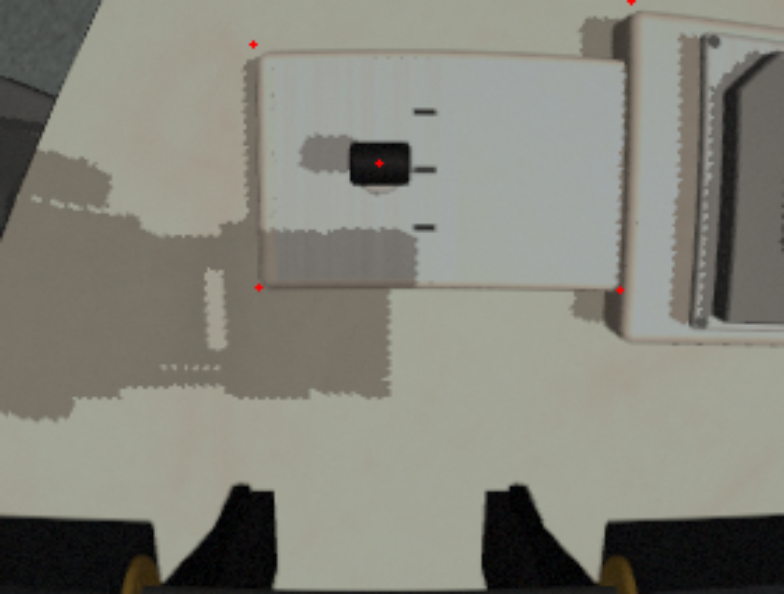

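Run:
```python
from plan import *
c=cam("side");im=c["color"][:,:,::-1].copy()
b=cv2.resize(im[190:290,270:390],None,fx=6,fy=6,interpolation=cv2.INTER_CUBIC)
for a,col in((0,(0,0,255)),(.1,(0,255,0)),(-.1,(255,0,0))):
    for r in np.linspace(0,.048,9):
        u=(proj(c,sh(r*np.sin(a),.15,.032+r*np.cos(a)))-[270,190]+.5)*6
        cv2.circle(b,tuple(int(i) for i in np.round(u)),2,col,-1)
for X in(sh(.046,.195,.028),sh(-.046,.195,.028),sh(.065,.06,.036),sh(.046,.195,.0)):
    u=(proj(c,X)-[270,190]+.5)*6;cv2.circle(b,tuple(int(i) for i in np.round(u)),3,(255,0,255),-1)
cv2.imwrite("pics/s4.png",b)
```

```text
(no output)
```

View pics/s4.png

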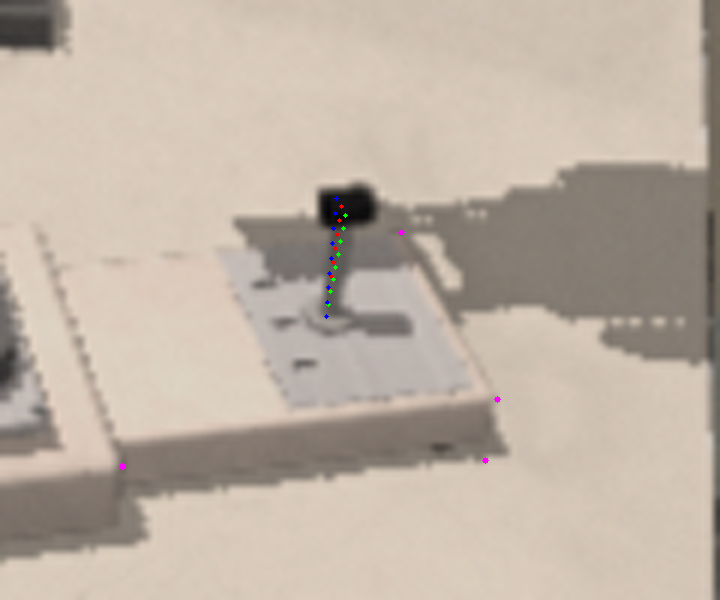

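send_rows:
  deltas:
    - {"tx":1.6,"ty":3.2,"tz":-0.2,"rx":0,"ry":0,"rz":0}
    - {"tx":3.4,"ty":6.6,"tz":-0.4,"rx":0,"ry":0,"rz":0}
    - {"tx":5.2,"ty":10,"tz":-0.6,"rx":0,"ry":0,"rz":0}
    - {"tx":6.9,"ty":13.4,"tz":-0.8,"rx":0,"ry":0,"rz":0}
    - {"tx":7.8,"ty":15,"tz":-1,"rx":0,"ry":0,"rz":0}

```text
time: 6.6
position: [0.5434, 0.3443, 0.1794]
tool_rot: [0.53, 0.848, 0.002, 0.001]
ft_force: [0.4, 0.5, 0.6]
grip_width: 0.045
```

```bash
python3 w2.py w5; python3 -c "
from plan import *
go(sh(0,0,.067),115.9)"
```

```text
[0.5434 0.3443 0.1794] yaw 116.05 q [ 0.39  0.6   1.43  0.    1.11 -0.06] F [0.4 0.5 0.6] M [-0.04  0.01 -0.02] t 6.6 w 0.045
rows>=3 t(cm) [-0.3, -0.7, 11.3] r [0.008, -0.001, 0.003]
```

View pics/w5.png

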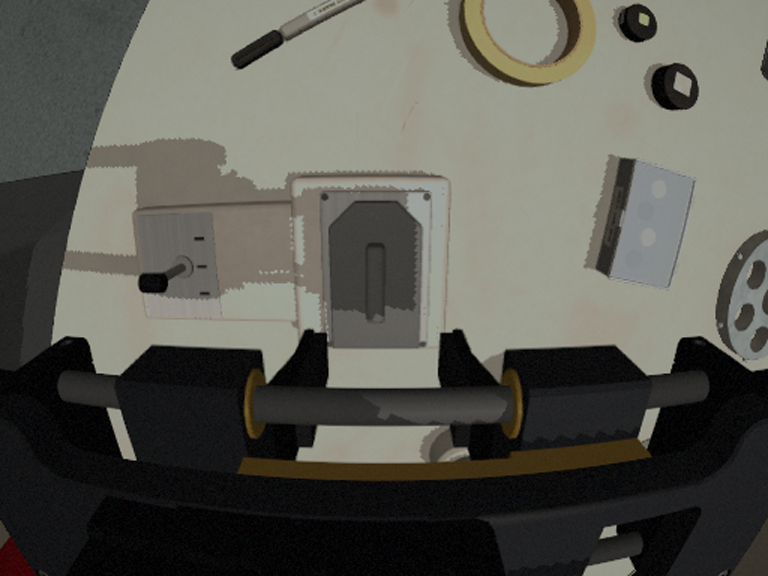

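send_rows:
  deltas:
    - {"tx":-0.3,"ty":-0.7,"tz":4,"rx":0,"ry":0,"rz":0}
    - {"tx":-0.3,"ty":-0.7,"tz":7,"rx":0,"ry":0,"rz":0}
    - {"tx":-0.3,"ty":-0.7,"tz":9,"rx":0,"ry":0,"rz":0}
    - {"tx":-0.3,"ty":-0.7,"tz":9,"rx":0,"ry":0,"rz":0}
    - {"tx":-0.3,"ty":-0.7,"tz":9,"rx":0,"ry":0,"rz":0}

```text
time: 7.07
position: [0.5345, 0.334, 0.0882]
tool_rot: [0.53, 0.848, -0.002, -0.001]
ft_force: [-0.4, 0.6, 0.4]
grip_width: 0.0448
```

```bash
python3 st.py; python3 -c "
from plan import *
go(sh(0,0,.067),115.9)"
```

```text
[0.5345 0.334  0.0882] yaw 115.96 q [ 0.38  0.7   1.52  0.    0.92 -0.07] F [-0.4  0.6  0.4] M [-0.05  0.07 -0.01] t 7.0667 w 0.0448
rows>=1 t(cm) [0.4, 0.8, 2.1] r [-0.004, -0.0, 0.001]
```

send_rows:
  deltas:
    - {"tx":0.3,"ty":0.7,"tz":0,"rx":0,"ry":0,"rz":0}
    - {"tx":0.3,"ty":0.7,"tz":0,"rx":0,"ry":0,"rz":0}
    - {"tx":0.3,"ty":0.7,"tz":0,"rx":0,"ry":0,"rz":0}
    - {"tx":0.3,"ty":0.7,"tz":0,"rx":0,"ry":0,"rz":0}

```text
time: 7.4
position: [0.5421, 0.3402, 0.0911]
tool_rot: [0.531, 0.848, 0.001, 0.001]
ft_force: [-0.7, -0.4, 0.3]
grip_width: 0.0449
```

```bash
python3 w2.py w6; python3 -c "
from plan import *
go(sh(0,0,.067),115.9)"
```

```text
[0.5421 0.3402 0.0911] yaw 115.91 q [ 0.39  0.71  1.5  -0.    0.93 -0.07] F [-0.7 -0.4  0.3] M [-0.05  0.01 -0.04] t 7.4 w 0.0449
rows>=1 t(cm) [0.2, -0.1, 2.4] r [0.002, 0.0, 0.0]
```

View pics/w6.png

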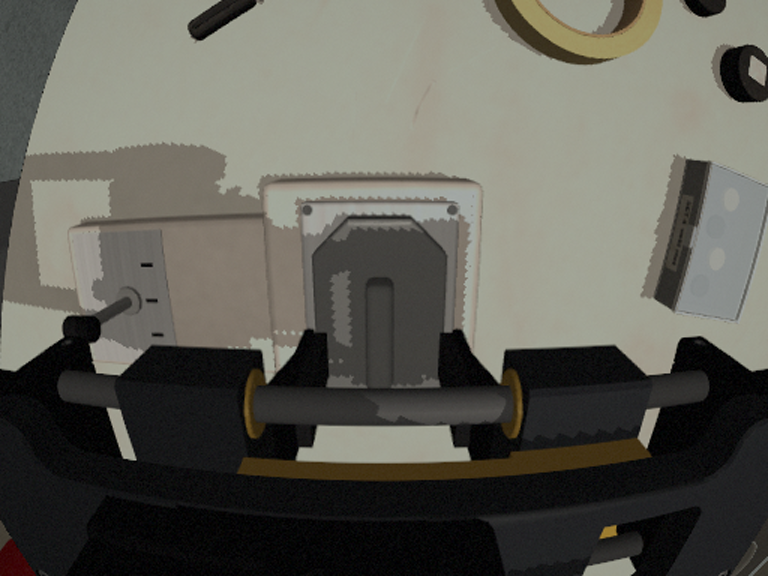

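send_rows:
  deltas:
    - {"tx":0.1,"ty":0,"tz":1.2,"rx":0,"ry":0,"rz":0}
    - {"tx":0.1,"ty":0,"tz":2.3,"rx":0,"ry":0,"rz":0}
    - {"tx":0.1,"ty":0,"tz":2.3,"rx":0,"ry":0,"rz":0}
    - {"tx":0.1,"ty":0,"tz":2.3,"rx":0,"ry":0,"rz":0}

```text
time: 7.78
position: [0.5398, 0.3402, 0.0651]
tool_rot: [0.531, 0.848, -0.001, -0.001]
ft_force: [-0.7, 1.4, 0.1]
grip_width: 0.0449
```

send_rows:
  deltas:
    - {"tx":0,"ty":0,"tz":0,"rx":0,"ry":0,"rz":0}
    - {"tx":0,"ty":0,"tz":0,"rx":0,"ry":0,"rz":0}
    - {"tx":0,"ty":0,"tz":0,"rx":0,"ry":0,"rz":0}
    - {"tx":0,"ty":0,"tz":0,"rx":0,"ry":0,"rz":0}
    - {"tx":0,"ty":0,"tz":0,"rx":0,"ry":0,"rz":0}
  claw: 0.5
  squeeze: 25

```text
time: 8.2
position: [0.5407, 0.3407, 0.0666]
tool_rot: [0.531, 0.848, 0.0, 0.0]
ft_force: [0.3, 0.9, 0.3]
grip_width: 0.0192
```

send_rows:
  deltas:
    - {"tx":0,"ty":0,"tz":0,"rx":0,"ry":0,"rz":0}
    - {"tx":0,"ty":0,"tz":0,"rx":0,"ry":0,"rz":0}
    - {"tx":0,"ty":0,"tz":0,"rx":0,"ry":0,"rz":0}
    - {"tx":0,"ty":0,"tz":0,"rx":0,"ry":0,"rz":0}
    - {"tx":0,"ty":0,"tz":0,"rx":0,"ry":0,"rz":0}

```text
time: 8.62
position: [0.5407, 0.3407, 0.0666]
tool_rot: [0.531, 0.848, 0.0, -0.0]
ft_force: [-0.7, 0.3, -0.1]
grip_width: 0.0122
```

```bash
python3 st.py
```

```text
[0.5407 0.3407 0.0666] yaw 115.9 q [ 0.39  0.74  1.51  0.    0.89 -0.06] F [-0.7  0.3 -0.1] M [-0.06  0.04  0.02] t 8.6167 w 0.0122
```

send_rows:
  deltas:
    - {"tx":0,"ty":0,"tz":-1,"rx":0,"ry":0,"rz":0}
    - {"tx":0,"ty":0,"tz":-3,"rx":0,"ry":0,"rz":0}
    - {"tx":0,"ty":0,"tz":-6,"rx":0,"ry":0,"rz":0}
    - {"tx":0,"ty":0,"tz":-8,"rx":0,"ry":0,"rz":0}
    - {"tx":0,"ty":0,"tz":-8,"rx":0,"ry":0,"rz":0}

```text
time: 9.03
position: [0.5439, 0.3421, 0.1521]
tool_rot: [0.531, 0.848, 0.004, 0.003]
ft_force: [1.1, 0.6, -0.4]
grip_width: 0.0118
```

send_rows:
  deltas:
    - {"tx":-1.7,"ty":-1.8,"tz":0,"rx":0,"ry":0,"rz":0}
    - {"tx":-4,"ty":-4.3,"tz":0,"rx":0,"ry":0,"rz":0}
    - {"tx":-6.3,"ty":-6.8,"tz":0,"rx":0,"ry":0,"rz":0}
    - {"tx":-8.6,"ty":-9.3,"tz":0,"rx":0,"ry":0,"rz":0}

```text
time: 9.37
position: [0.4932, 0.2216, 0.146]
tool_rot: [0.53, 0.848, -0.0, -0.0]
ft_force: [0.8, -1.6, -0.8]
grip_width: 0.0115
```

send_rows:
  deltas:
    - {"tx":-2.4,"ty":-2.6,"tz":0,"rx":0,"ry":0,"rz":0}
    - {"tx":-4.8,"ty":-5.2,"tz":0,"rx":0,"ry":0,"rz":0}
    - {"tx":-7,"ty":-7.5,"tz":0,"rx":0,"ry":0,"rz":0}
    - {"tx":-8.2,"ty":-8.9,"tz":0,"rx":0,"ry":0,"rz":0}
    - {"tx":-8.2,"ty":-8.9,"tz":0,"rx":0,"ry":0,"rz":0}

```text
time: 9.78
position: [0.4475, 0.1074, 0.146]
tool_rot: [0.532, 0.847, -0.001, -0.002]
ft_force: [-0.7, 0.1, -0.6]
grip_width: 0.0116
```

send_rows:
  deltas:
    - {"tx":0,"ty":0,"tz":3,"rx":0,"ry":0,"rz":0}
    - {"tx":0,"ty":0,"tz":6,"rx":0,"ry":0,"rz":0}
    - {"tx":0,"ty":0,"tz":9,"rx":0,"ry":0,"rz":0}
    - {"tx":0,"ty":0,"tz":11,"rx":0,"ry":0,"rz":0}
    - {"tx":0,"ty":0,"tz":12,"rx":0,"ry":0,"rz":0}

```text
time: 10.2
position: [0.4494, 0.1105, 0.024]
tool_rot: [0.531, 0.848, -0.001, -0.002]
ft_force: [-0.3, 1.2, -1.3]
grip_width: 0.0119
```

```bash
python3 w2.py w7
```

```text
[0.4494 0.1105 0.024 ] yaw 115.91 q [-0.    0.68  1.98  0.    0.48 -0.45] F [-0.3  1.2 -1.3] M [-0.01  0.06  0.03] t 10.2 w 0.0119
```

View pics/w7.png

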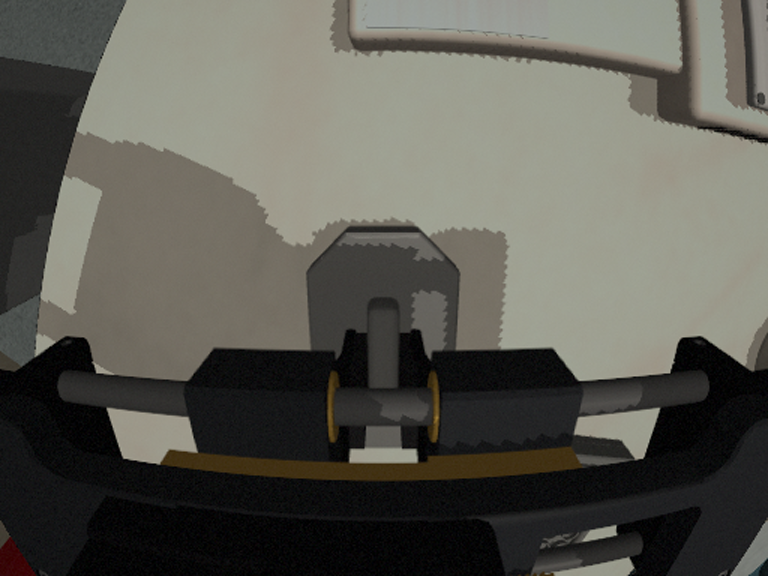

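Lid held level just above the bench. Lower to contact, release, rise.

send_rows:
  deltas:
    - {"tx":0,"ty":0,"tz":0,"rx":0,"ry":0,"rz":0}
    - {"tx":0,"ty":0,"tz":0.3,"rx":0,"ry":0,"rz":0}
    - {"tx":0,"ty":0,"tz":0.7,"rx":0,"ry":0,"rz":0}
    - {"tx":0,"ty":0,"tz":0.7,"rx":0,"ry":0,"rz":0}
    - {"tx":0,"ty":0,"tz":0.7,"rx":0,"ry":0,"rz":0}

```text
time: 10.67
position: [0.4508, 0.1101, 0.0202]
tool_rot: [0.531, 0.848, 0.0, 0.001]
ft_force: [-0.1, -1.0, -0.1]
grip_width: 0.0118
```

```bash
python3 st.py
```

```text
[0.4508 0.1101 0.0202] yaw 115.9 q [-0.    0.69  1.98 -0.    0.47 -0.45] F [-0.1 -1.  -0.1] M [-0.06 -0.03 -0.03] t 10.6667 w 0.0118
```

send_rows:
  deltas:
    - {"tx":0,"ty":0,"tz":0.2,"rx":0,"ry":0,"rz":0}
    - {"tx":0,"ty":0,"tz":0.4,"rx":0,"ry":0,"rz":0}
    - {"tx":0,"ty":0,"tz":0.4,"rx":0,"ry":0,"rz":0}
    - {"tx":0,"ty":0,"tz":0.4,"rx":0,"ry":0,"rz":0}

```text
time: 11.0
position: [0.4508, 0.11, 0.0164]
tool_rot: [0.531, 0.848, 0.0, 0.001]
ft_force: [-0.2, -0.7, 6.1]
grip_width: 0.0115
```

send_rows:
  deltas:
    - {"tx":0,"ty":0,"tz":0,"rx":0,"ry":0,"rz":0}
    - {"tx":0,"ty":0,"tz":0,"rx":0,"ry":0,"rz":0}
    - {"tx":0,"ty":0,"tz":0,"rx":0,"ry":0,"rz":0}
    - {"tx":0,"ty":0,"tz":0,"rx":0,"ry":0,"rz":0}
    - {"tx":0,"ty":0,"tz":0,"rx":0,"ry":0,"rz":0}
  claw: 5

```text
time: 11.42
position: [0.4503, 0.11, 0.0154]
tool_rot: [0.531, 0.848, -0.0, -0.0]
ft_force: [0.1, -0.3, 0.6]
grip_width: 0.0377
```

send_rows:
  deltas:
    - {"tx":0,"ty":0,"tz":-3,"rx":0,"ry":0,"rz":0}
    - {"tx":0,"ty":0,"tz":-7,"rx":0,"ry":0,"rz":0}
    - {"tx":0,"ty":0,"tz":-11,"rx":0,"ry":0,"rz":0}
    - {"tx":0,"ty":0,"tz":-12,"rx":0,"ry":0,"rz":0}
    - {"tx":0,"ty":0,"tz":-12,"rx":0,"ry":0,"rz":0}
  claw: 8.7

```text
time: 11.83
position: [0.4526, 0.1101, 0.1385]
tool_rot: [0.531, 0.848, 0.002, 0.003]
ft_force: [0.7, -0.1, 0.0]
grip_width: 0.0705
```

```bash
cat > look.py <<'E'
from fit import *
import sys
from st import *
def pts(n):
    c=cam(n);X=cloud(c).reshape(-1,3);return c,X[~np.isnan(X[:,0])]
if __name__=="__main__":
    for n in("top","side"):
        c,X=pts(n);save(c,f"l{n}_{sys.argv[1]}",(150,120,390,300) if n=="top" else (210,130,390,290),3.3 if n=="top" else 4)
        for r in robot.tip_of("plate_1",n): print(n,round(r["p"],2),np.round(at_z(c,*r["xy"],.0)[:2],3))
        for a in sys.argv[2:]:
            g=[float(i) for i in a.split(",")]
            P=X[(np.linalg.norm(X[:,:2]-g[:2],axis=1)<.075)&(X[:,2]>g[3]-.004)&(X[:,2]<g[3]+.01)]
            if len(P)<100: print(n,a,"few",len(P));continue
            p,f=fitpl(P,g[:3]);print(n,np.round(p,4),np.degrees(p[2]),round(f,3),len(P),"z",np.round(np.percentile(P[:,2],[10,50,90]),4))
E
sed -i 's/^        print("   alt.*$//' fit.py
python3 look.py a .592,-.089,1.80,.02 .586,.053,-1.35,.02 .451,.11,2.02,.014
```

```text
[0.4526 0.1101 0.1385] yaw 115.91 q [-0.    0.45  1.91  0.    0.77 -0.45] F [ 0.7 -0.1  0. ] M [-0.07 -0.03 -0.  ] t 11.8333 w 0.0705
top 0.73 [0.594 0.056]
top 0.56 [ 0.59  -0.092]
top 0.36 [0.552 0.354]
top [ 0.5926 -0.0918  1.773 ] 101.5860114223725 0.375 614 z [0.0186 0.0218 0.0258]
top [0.601  0.0489 1.6719] 95.79470409695963 2.656 286 z [0.0189 0.022  0.0265]
top .451,.11,2.02,.014 few 83
side 0.66 [0.583 0.041]
side 0.62 [ 0.579 -0.098]
side [ 0.5877 -0.0892  1.7921] 102.67859553266953 0.963 322 z [0.0197 0.0225 0.0258]
side [ 0.5824  0.0528 -1.3817] -79.16340988237184 0.641 443 z [0.0197 0.0226 0.0256]
side [0.4486 0.1104 2.0289] 116.24855329935241 1.072 482 z [0.0132 0.0149 0.0164]
```

View pics/ltop_a.png

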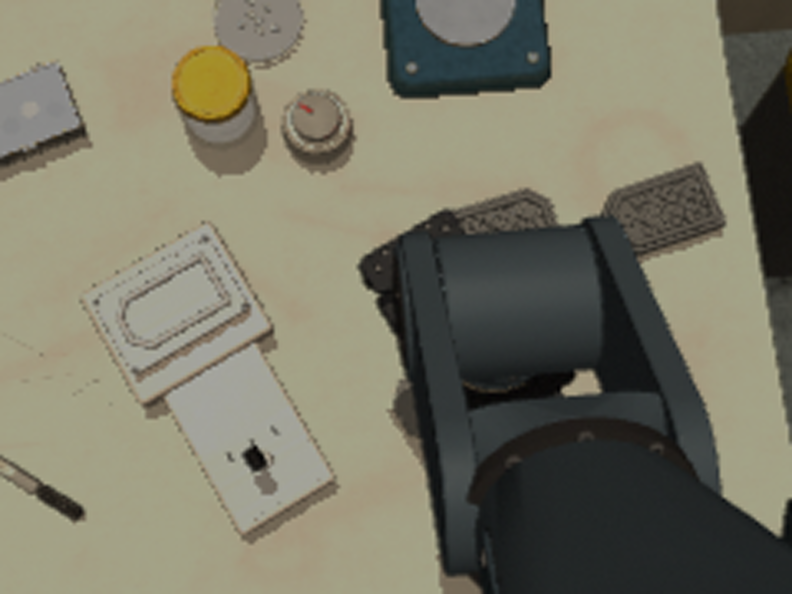

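```bash
python3 -c "
from plan import *
go([.605,-.155,.14],103.0)"
```

```text
rows>=4 t(cm) [-15.3, 1.2, -0.3] r [-0.002, -0.001, 0.113]
rows>=4 t(cm) [-15.1, 2.9, -0.3] r [-0.002, -0.001, 0.113]
```

send_rows:
  deltas:
    - {"tx":-2,"ty":0.2,"tz":-0.1,"rx":0,"ry":0,"rz":0.02}
    - {"tx":-6,"ty":0.5,"tz":-0.2,"rx":0,"ry":0,"rz":0.05}
    - {"tx":-10,"ty":0.8,"tz":-0.3,"rx":0,"ry":0,"rz":0.08}
    - {"tx":-13,"ty":1,"tz":-0.3,"rx":0,"ry":0,"rz":0.1}
    - {"tx":-15.3,"ty":1.2,"tz":-0.3,"rx":0,"ry":0,"rz":0.113}
  claw: 8.7

```text
time: 12.45
position: [0.5286, -0.0248, 0.1366]
tool_rot: [0.579, 0.816, -0.001, -0.001]
ft_force: [0.3, 0.6, -0.6]
grip_width: 0.0866
```

send_rows:
  deltas:
    - {"tx":-3,"ty":0.6,"tz":-0.1,"rx":0,"ry":0,"rz":0.02}
    - {"tx":-7,"ty":1.3,"tz":-0.2,"rx":0,"ry":0,"rz":0.05}
    - {"tx":-11,"ty":2.1,"tz":-0.3,"rx":0,"ry":0,"rz":0.08}
    - {"tx":-14,"ty":2.7,"tz":-0.3,"rx":0,"ry":0,"rz":0.1}
    - {"tx":-15.1,"ty":2.9,"tz":-0.3,"rx":0,"ry":0,"rz":0.113}

```text
time: 12.87
position: [0.6075, -0.1598, 0.1393]
tool_rot: [0.624, 0.781, -0.0, 0.001]
ft_force: [-0.2, -0.6, -0.0]
grip_width: 0.0868
```

send_rows:
  deltas:
    - {"tx":0,"ty":0,"tz":0,"rx":0,"ry":0,"rz":0}
    - {"tx":0,"ty":0,"tz":0,"rx":0,"ry":0,"rz":0}
    - {"tx":0,"ty":0,"tz":0,"rx":0,"ry":0,"rz":0}
    - {"tx":0,"ty":0,"tz":0,"rx":0,"ry":0,"rz":0}

```text
time: 13.2
position: [0.604, -0.1529, 0.1408]
tool_rot: [0.622, 0.783, -0.0, -0.002]
ft_force: [0.1, 0.6, -0.2]
grip_width: 0.0868
```

```bash
cat > wfit.py <<'E'
from fit import *
from st import *
import sys
# usage: name, x,y,yaw,ztop
def wf(name,*gs):
    c=cam("wrist");save(c,name,None,1.5);X=cloud(c).reshape(-1,3);X=X[~np.isnan(X[:,0])]
    out=[]
    for g in gs:
        P=X[(np.linalg.norm(X[:,:2]-g[:2],axis=1)<.075)&(X[:,2]>g[3]-.005)&(X[:,2]<g[3]+.01)]
        if len(P)<200: print("few",len(P));continue
        p,f=fitpl(P,g[:3]);print("wrist fit",np.round(p,4),round(np.degrees(p[2]),2),round(f,3),len(P),"z",np.round(np.percentile(P[:,2],[10,50,90]),4));out.append(p)
    b=X[(X[:,2]<.012)&(X[:,2]>-.012)];print("bench",np.median(b[:,2]))
    return c,X,out
if __name__=="__main__":
    wf(sys.argv[1],*[[float(i) for i in a.split(",")] for a in sys.argv[2:]])
E
python3 wfit.py w8 .59,-.09,1.80,.02 .584,.053,-1.35,.02
```

```text
[ 0.604  -0.1529  0.1408] yaw 103.05 q [-0.43  0.62  1.51  0.    1.01 -0.66] F [ 0.1  0.6 -0.2] M [-0.11 -0.01  0.02] t 13.2 w 0.0868
wrist fit [ 0.592  -0.0929  1.804 ] 103.36 0.001 6170 z [0.0184 0.0198 0.0238]
wrist fit [ 0.5913  0.0187 -0.1089] -6.24 3.815 1461 z [0.0183 0.0198 0.0241]
bench -0.0006083350484461236
```

View pics/w8.png

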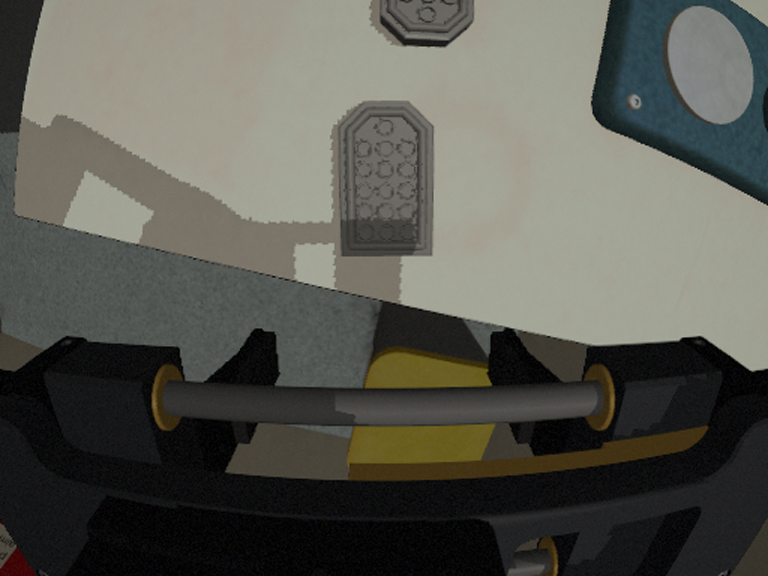

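```bash
cat > ofit.py <<'E'
from fit import *
from st import *
from scipy.optimize import least_squares
# edge fit: boundary pixels of height-thresholded region, unprojected at known z, fit to polygon outline
POLY={"plate":np.array([[-50,-30],[34,-30],[50,-14],[50,14],[34,30],[-50,30]])/1000.,"nest":np.array([[-56,-37],[56,-37],[56,37],[-56,37]])/1000.}
def efit(c,kind,g,z,lo,hi,base=None):
    X=cloud(c);ok=~np.isnan(X[...,0])&(X[...,2]>z+lo)&(X[...,2]<z+hi)&(np.hypot(X[...,0]-g[0],X[...,1]-g[1])<.085)
    m=ok.astype(np.uint8);n,lab,st,_=cv2.connectedComponentsWithStats(m,connectivity=4);k=1+np.argmax(st[1:,4]);m=(lab==k).astype(np.uint8)
    # fill holes
    cs,_=cv2.findContours(m,cv2.RETR_EXTERNAL,cv2.CHAIN_APPROX_NONE);q=max(cs,key=len)[:,0,:].astype(float)
    W=at_z(c,q[:,0],q[:,1],z)[:,:2]
    P=POLY[kind];Q=np.roll(P,-1,0)
    def res(p):
        L=local(W,p);d=[]
        for a,b in zip(P,Q):
            t=np.clip(((L-a)@(b-a))/((b-a)@(b-a)),0,1);v=L-a-t[:,None]*(b-a);nn=np.array([(b-a)[1],-(b-a)[0]])/np.linalg.norm(b-a)
            d.append(np.linalg.norm(v,axis=1)*np.sign(v@nn+1e-12))
        d=np.array(d);i=np.argmin(abs(d),0);return d[i,np.arange(len(i))]+p[3]
    r=least_squares(lambda p:res(p),[*g[:3],0.],loss="soft_l1",f_scale=.0008,x_scale=[.01,.01,.1,.001])
    print(kind,c["n"],np.round(r.x,4),"deg",round(np.degrees(r.x[2]),2),"med res",np.round(np.median(abs(res(r.x)))*1000,2),"mm",len(W))
    return r.x
E
python3 - <<'E'
from ofit import *
for i in range(2):
    c=cam("wrist");efit(c,"plate",[.592,-.092,1.80],.02,-.006,.01)
c=cam("top");efit(c,"plate",[.592,-.092,1.80],.02,-.006,.01);efit(c,"nest",[.54,.342,2.02],.05,-.004,.012);efit(c,"plate",[.586,.053,-1.35],.02,-.006,.01)
c=cam("side");efit(c,"plate",[.592,-.092,1.80],.02,-.006,.01);efit(c,"nest",[.54,.342,2.02],.05,-.004,.012);efit(c,"plate",[.586,.053,-1.35],.02,-.006,.01)
print(tool()[0][:3,3])
E
```

```text
[ 0.6044 -0.1531  0.1411] yaw 103.06 q [-0.43  0.62  1.51  0.    1.01 -0.66] F [-0.2  1.1 -0.4] M [-0.1   0.03 -0.  ] t 13.25 w 0.0871
plate wrist [ 5.9190e-01 -9.2600e-02  1.8045e+00  8.0000e-04] deg 103.39 med res 0.2 mm 297
plate wrist [ 5.9180e-01 -9.2800e-02  1.8047e+00  7.0000e-04] deg 103.4 med res 0.25 mm 296
plate top [ 0.5929 -0.0814  1.9566  0.006 ] deg 112.1 med res 2.91 mm 76
nest top [5.4060e-01 3.4170e-01 2.0237e+00 1.1000e-03] deg 115.95 med res 0.61 mm 112
plate top [ 5.8580e-01  5.3400e-02 -1.3595e+00  1.0000e-03] deg -77.89 med res 0.71 mm 95
plate side [ 0.5896 -0.0904  1.8442 -0.0022] deg 105.67 med res 2.3 mm 66
nest side [5.3800e-01 3.4120e-01 2.0242e+00 5.0000e-04] deg 115.98 med res 0.65 mm 142
plate side [ 5.8280e-01  5.3500e-02 -1.3796e+00 -8.0000e-04] deg -79.05 med res 2.04 mm 78
[ 0.60538065 -0.15423549  0.1418313 ]
```

send_rows:
  deltas:
    - {"tx":3,"ty":0,"tz":0,"rx":0,"ry":0,"rz":0}
    - {"tx":6,"ty":0.1,"tz":1,"rx":0,"ry":0,"rz":-0.006}
    - {"tx":6.2,"ty":0.1,"tz":4,"rx":0,"ry":0,"rz":-0.006}
    - {"tx":6.2,"ty":0.1,"tz":7,"rx":0,"ry":0,"rz":-0.006}
    - {"tx":6.2,"ty":0.1,"tz":9,"rx":0,"ry":0,"rz":-0.006}

```text
time: 13.87
position: [0.5917, -0.093, 0.0501]
tool_rot: [0.62, 0.785, -0.0, -0.001]
ft_force: [-0.3, 0.7, -0.1]
grip_width: 0.0871
```

send_rows:
  deltas:
    - {"tx":0,"ty":0,"tz":0,"rx":0,"ry":0,"rz":0}
    - {"tx":0,"ty":0,"tz":0,"rx":0,"ry":0,"rz":0}
    - {"tx":0,"ty":0,"tz":0,"rx":0,"ry":0,"rz":0}
    - {"tx":0,"ty":0,"tz":0,"rx":0,"ry":0,"rz":0}
    - {"tx":0,"ty":0,"tz":0,"rx":0,"ry":0,"rz":0}

```text
time: 14.28
position: [0.5938, -0.095, 0.0533]
tool_rot: [0.621, 0.784, 0.001, 0.002]
ft_force: [-0.5, 0.3, -0.9]
grip_width: 0.087
```

```bash
python3 w2.py w9; python3 -c "
from plan import *
go([.592,-.0927,.004],103.4)"
```

```text
[ 0.5938 -0.095   0.0533] yaw 103.28 q [-0.34  0.73  1.62  0.    0.79 -0.58] F [-0.5  0.3 -0.9] M [-0.06  0.07 -0.02] t 14.2833 w 0.087
rows>=2 t(cm) [0.3, -0.1, 4.9] r [0.002, 0.002, -0.002]
```

View pics/w9.png

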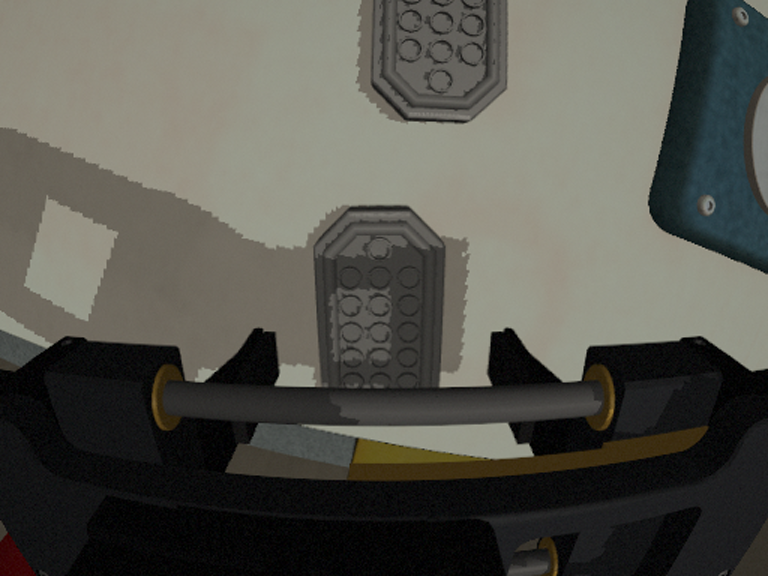

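send_rows:
  deltas:
    - {"tx":0.2,"ty":0,"tz":2,"rx":0,"ry":0,"rz":0}
    - {"tx":0.2,"ty":0,"tz":4,"rx":0,"ry":0,"rz":0}
    - {"tx":0.2,"ty":0,"tz":4.8,"rx":0,"ry":0,"rz":0}
    - {"tx":0.2,"ty":0,"tz":4.8,"rx":0,"ry":0,"rz":0}
    - {"tx":0.2,"ty":0,"tz":4.8,"rx":0,"ry":0,"rz":0}

```text
time: 14.75
position: [0.5922, -0.0926, 0.0038]
tool_rot: [0.621, 0.784, -0.0, -0.0]
ft_force: [0.4, -1.4, 0.8]
grip_width: 0.0867
```

send_rows:
  deltas:
    - {"tx":0,"ty":0,"tz":0,"rx":0,"ry":0,"rz":0}
    - {"tx":0,"ty":0,"tz":0,"rx":0,"ry":0,"rz":0}
    - {"tx":0,"ty":0,"tz":0,"rx":0,"ry":0,"rz":0}
    - {"tx":0,"ty":0,"tz":0,"rx":0,"ry":0,"rz":0}
    - {"tx":0,"ty":0,"tz":0,"rx":0,"ry":0,"rz":0}
  claw: 5.5
  squeeze: 30

```text
time: 15.17
position: [0.5925, -0.0926, 0.0041]
tool_rot: [0.62, 0.784, 0.0, 0.0]
ft_force: [0.4, 0.3, -0.8]
grip_width: 0.0618
```

send_rows:
  deltas:
    - {"tx":0,"ty":0,"tz":0,"rx":0,"ry":0,"rz":0}
    - {"tx":0,"ty":0,"tz":0,"rx":0,"ry":0,"rz":0}
    - {"tx":0,"ty":0,"tz":0,"rx":0,"ry":0,"rz":0}

```text
time: 15.42
position: [0.5923, -0.0926, 0.0039]
tool_rot: [0.62, 0.784, 0.0, 0.0]
ft_force: [-0.5, 0.3, 4.5]
grip_width: 0.0597
```

```bash
python3 st.py
```

```text
[ 0.5923 -0.0926  0.0039] yaw 103.3 q [-0.34  0.8   1.64 -0.    0.7  -0.57] F [-0.5  0.3  4.5] M [-0.1   0.18 -0.01] t 15.4167 w 0.0597
```

send_rows:
  deltas:
    - {"tx":0,"ty":0,"tz":-1,"rx":0,"ry":0,"rz":0}
    - {"tx":0,"ty":0,"tz":-4,"rx":0,"ry":0,"rz":0}
    - {"tx":0,"ty":0,"tz":-8,"rx":0,"ry":0,"rz":0}
    - {"tx":0,"ty":0,"tz":-12,"rx":0,"ry":0,"rz":0}
    - {"tx":0,"ty":0,"tz":-15,"rx":0,"ry":0,"rz":0}

```text
time: 15.83
position: [0.5927, -0.0926, 0.1566]
tool_rot: [0.621, 0.784, 0.0, 0.001]
ft_force: [0.3, -0.7, -1.2]
grip_width: 0.0599
```

```bash
python3 -c "
from st import *
T[2,3]=.154;T[:2,3]=[.5923,-.0926]
go(sh(-.13,0,.155),115.9,T)"
```

```text
[ 0.5927 -0.0926  0.1566] yaw 103.29 q [-0.34  0.57  1.56  0.    1.   -0.57] F [ 0.3 -0.7 -1.2] M [-0.08 -0.05  0.02] t 15.8333 w 0.0599
rows>=4 t(cm) [15.4, 3.9, -0.1] r [0.001, 0.001, -0.11]
rows>=4 t(cm) [14.8, 5.5, -0.1] r [0.001, 0.001, -0.11]
```

send_rows:
  deltas:
    - {"tx":2,"ty":0.5,"tz":0,"rx":0,"ry":0,"rz":-0.01}
    - {"tx":5,"ty":1.3,"tz":0,"rx":0,"ry":0,"rz":-0.03}
    - {"tx":8.5,"ty":2.2,"tz":0,"rx":0,"ry":0,"rz":-0.06}
    - {"tx":12,"ty":3.1,"tz":0,"rx":0,"ry":0,"rz":-0.09}
    - {"tx":15.4,"ty":3.9,"tz":0,"rx":0,"ry":0,"rz":-0.11}

```text
time: 16.25
position: [0.5942, 0.0678, 0.1539]
tool_rot: [0.576, 0.817, 0.0, -0.0]
ft_force: [-0.1, 0.7, -0.8]
grip_width: 0.0599
```

send_rows:
  deltas:
    - {"tx":3.5,"ty":1.3,"tz":0,"rx":0,"ry":0,"rz":-0.03}
    - {"tx":7,"ty":2.6,"tz":0,"rx":0,"ry":0,"rz":-0.06}
    - {"tx":10.5,"ty":3.9,"tz":0,"rx":0,"ry":0,"rz":-0.09}
    - {"tx":13.5,"ty":5,"tz":0,"rx":0,"ry":0,"rz":-0.11}
    - {"tx":14.8,"ty":5.5,"tz":0,"rx":0,"ry":0,"rz":-0.11}

```text
time: 16.67
position: [0.5958, 0.2286, 0.1537]
tool_rot: [0.529, 0.849, 0.001, -0.001]
ft_force: [0.8, 0.1, -1.9]
grip_width: 0.0595
```

send_rows:
  deltas:
    - {"tx":0,"ty":0,"tz":0,"rx":0,"ry":0,"rz":0}
    - {"tx":0,"ty":0,"tz":0,"rx":0,"ry":0,"rz":0}
    - {"tx":0,"ty":0,"tz":0,"rx":0,"ry":0,"rz":0}
    - {"tx":0,"ty":0,"tz":0,"rx":0,"ry":0,"rz":0}
    - {"tx":0,"ty":0,"tz":0,"rx":0,"ry":0,"rz":0}

```text
time: 17.08
position: [0.5971, 0.2224, 0.1535]
tool_rot: [0.532, 0.847, -0.0, -0.0]
ft_force: [-0.4, 0.7, -1.0]
grip_width: 0.0594
```

```bash
cat > nest.py <<'E'
from ofit import *
import sys
R=[]
for i in range(2):
    c=cam("wrist");R.append(efit(c,"nest",[.54,.341,2.022],.05,-.004,.012))
save(c,sys.argv[1],None,1.5);print(tool()[0][:3,3])
E
python3 nest.py w10
```

```text
[0.5971 0.2224 0.1535] yaw 115.76 q [ 0.18  0.62  1.46 -0.    1.05 -0.27] F [-0.4  0.7 -1. ] M [-0.1   0.   -0.01] t 17.0833 w 0.0594
nest wrist [5.4150e-01 3.3770e-01 2.0246e+00 1.6000e-03] deg 116.0 med res 0.96 mm 374
nest wrist [5.4560e-01 3.2940e-01 2.0218e+00 1.6000e-03] deg 115.84 med res 0.86 mm 374
[0.59713269 0.22283828 0.15358792]
```

View pics/w10.png

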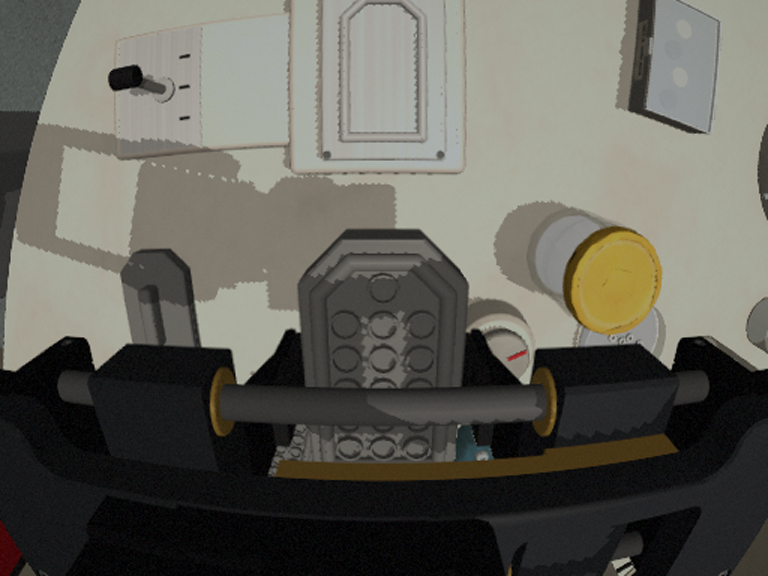

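send_rows:
  deltas:
    - {"tx":1.5,"ty":0,"tz":0,"rx":0,"ry":0,"rz":0}
    - {"tx":3.5,"ty":0,"tz":0,"rx":0,"ry":0,"rz":0}
    - {"tx":4,"ty":0,"tz":0,"rx":0,"ry":0,"rz":0}
    - {"tx":4,"ty":0,"tz":0,"rx":0,"ry":0,"rz":0}
    - {"tx":4,"ty":0,"tz":0,"rx":0,"ry":0,"rz":0}

```text
time: 17.6
position: [0.5793, 0.2605, 0.1536]
tool_rot: [0.53, 0.848, -0.0, 0.0]
ft_force: [1.0, 0.1, -0.3]
grip_width: 0.0599
```

send_rows:
  deltas:
    - {"tx":0,"ty":0,"tz":0,"rx":0,"ry":0,"rz":0}
    - {"tx":0,"ty":0,"tz":0,"rx":0,"ry":0,"rz":0}
    - {"tx":0,"ty":0,"tz":0,"rx":0,"ry":0,"rz":0}
    - {"tx":0,"ty":0,"tz":0,"rx":0,"ry":0,"rz":0}
    - {"tx":0,"ty":0,"tz":0,"rx":0,"ry":0,"rz":0}

```text
time: 18.02
position: [0.5796, 0.2598, 0.1535]
tool_rot: [0.531, 0.847, -0.0, 0.0]
ft_force: [-0.3, -0.0, -2.1]
grip_width: 0.0595
```

```bash
python3 nest.py w11
```

```text
[0.5796 0.2598 0.1535] yaw 115.87 q [ 0.25  0.62  1.47 -0.    1.05 -0.21] F [-0.3 -0.  -2.1] M [-0.07  0.02 -0.08] t 18.0167 w 0.0595
nest wrist [5.4090e-01 3.3920e-01 2.0225e+00 9.0000e-04] deg 115.88 med res 0.13 mm 399
nest wrist [5.4090e-01 3.3920e-01 2.0233e+00 1.0000e-03] deg 115.93 med res 0.2 mm 399
[0.5795332  0.25991956 0.15355271]
```

View pics/w11.png

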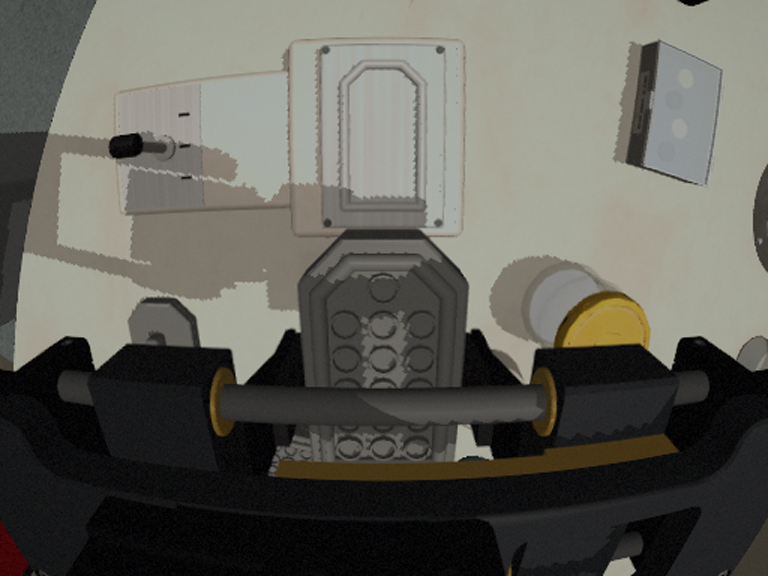

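send_rows:
  deltas:
    - {"tx":2,"ty":0,"tz":0,"rx":0,"ry":0,"rz":0}
    - {"tx":5.5,"ty":0,"tz":0,"rx":0,"ry":0,"rz":0}
    - {"tx":8,"ty":0,"tz":1.5,"rx":0,"ry":0,"rz":0}
    - {"tx":8.8,"ty":0,"tz":4.5,"rx":0,"ry":0,"rz":0}
    - {"tx":8.8,"ty":0,"tz":7.5,"rx":0,"ry":0,"rz":0}

```text
time: 18.53
position: [0.5409, 0.3424, 0.0794]
tool_rot: [0.529, 0.848, 0.002, 0.001]
ft_force: [0.2, -0.1, -2.4]
grip_width: 0.0596
```

send_rows:
  deltas:
    - {"tx":0,"ty":0,"tz":0.6,"rx":0,"ry":0,"rz":0}
    - {"tx":0,"ty":0,"tz":1.2,"rx":0,"ry":0,"rz":0}
    - {"tx":0,"ty":0,"tz":1.2,"rx":0,"ry":0,"rz":0}
    - {"tx":0,"ty":0,"tz":1.2,"rx":0,"ry":0,"rz":0}
    - {"tx":0,"ty":0,"tz":1.2,"rx":0,"ry":0,"rz":0}

```text
time: 18.95
position: [0.5427, 0.3394, 0.0683]
tool_rot: [0.531, 0.847, 0.001, 0.001]
ft_force: [-0.5, -0.4, -0.7]
grip_width: 0.0597
```

```bash
python3 w2.py w12; python3 -c "
from plan import *
go([.5411,.3393,.054],115.9)"
```

```text
[0.5427 0.3394 0.0683] yaw 115.85 q [ 0.38  0.74  1.51 -0.    0.89 -0.07] F [-0.5 -0.4 -0.7] M [-0.08 -0.03 -0.04] t 18.95 w 0.0597
rows>=1 t(cm) [0.0, -0.1, 1.4] r [0.003, 0.0, -0.001]
```

View pics/w12.png

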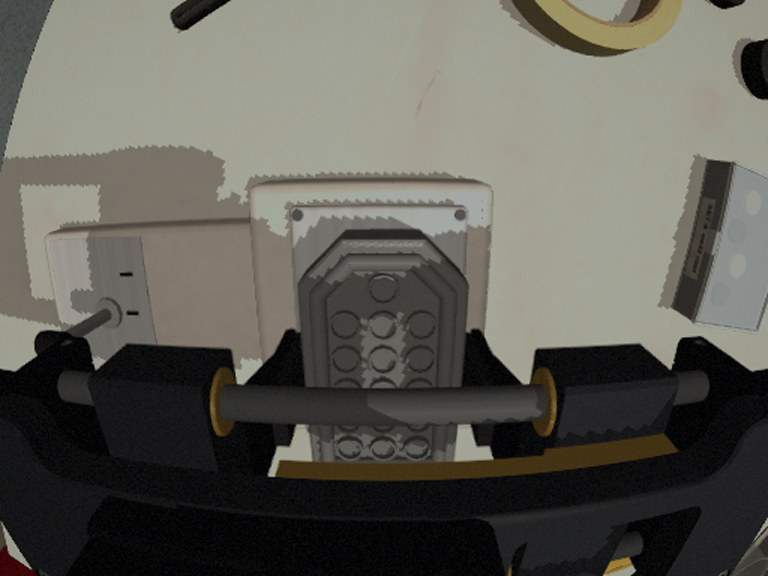

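Lower slowly with one settle.

send_rows:
  deltas:
    - {"tx":0,"ty":-0.1,"tz":0.2,"rx":0,"ry":0,"rz":0}
    - {"tx":0,"ty":-0.1,"tz":0.5,"rx":0,"ry":0,"rz":0}
    - {"tx":0,"ty":-0.1,"tz":0.8,"rx":0,"ry":0,"rz":0}
    - {"tx":0,"ty":-0.1,"tz":1,"rx":0,"ry":0,"rz":0}
    - {"tx":0,"ty":-0.1,"tz":1,"rx":0,"ry":0,"rz":0}

```text
time: 19.42
position: [0.5396, 0.3387, 0.0559]
tool_rot: [0.531, 0.848, -0.001, -0.0]
ft_force: [0.7, 1.1, -1.6]
grip_width: 0.0598
```

send_rows:
  deltas:
    - {"tx":0,"ty":0,"tz":0.1,"rx":0,"ry":0,"rz":0}
    - {"tx":0,"ty":0,"tz":0.3,"rx":0,"ry":0,"rz":0}
    - {"tx":0,"ty":0,"tz":0.4,"rx":0,"ry":0,"rz":0}
    - {"tx":0,"ty":0,"tz":0.4,"rx":0,"ry":0,"rz":0}
    - {"tx":0,"ty":0,"tz":0.4,"rx":0,"ry":0,"rz":0}

```text
time: 19.83
position: [0.5403, 0.339, 0.0539]
tool_rot: [0.531, 0.848, 0.0, 0.0]
ft_force: [-1.3, 0.7, 6.6]
grip_width: 0.0597
```

```bash
python3 st.py
```

```text
[0.5403 0.339  0.0539] yaw 115.9 q [ 0.39  0.76  1.52 -0.    0.86 -0.07] F [-1.3  0.7  6.6] M [-0.35  0.45 -0.01] t 19.8333 w 0.0597
```

send_rows:
  deltas:
    - {"tx":0,"ty":0,"tz":0,"rx":0,"ry":0,"rz":0}
    - {"tx":0,"ty":0,"tz":0,"rx":0,"ry":0,"rz":0}
    - {"tx":0,"ty":0,"tz":0,"rx":0,"ry":0,"rz":0}
    - {"tx":0,"ty":0,"tz":0,"rx":0,"ry":0,"rz":0}
    - {"tx":0,"ty":0,"tz":0,"rx":0,"ry":0,"rz":0}
  claw: 8.7

```text
time: 20.25
position: [0.5401, 0.3389, 0.0523]
tool_rot: [0.531, 0.848, -0.0, -0.0]
ft_force: [-0.3, 0.5, -0.6]
grip_width: 0.0832
```

send_rows:
  deltas:
    - {"tx":0,"ty":0,"tz":-1,"rx":0,"ry":0,"rz":0}
    - {"tx":0,"ty":0,"tz":-4,"rx":0,"ry":0,"rz":0}
    - {"tx":0,"ty":0,"tz":-8,"rx":0,"ry":0,"rz":0}
    - {"tx":0,"ty":0,"tz":-11,"rx":0,"ry":0,"rz":0}

```text
time: 20.58
position: [0.5405, 0.3391, 0.1651]
tool_rot: [0.531, 0.848, 0.001, 0.0]
ft_force: [0.7, 0.0, 0.3]
grip_width: 0.0869
```

send_rows:
  deltas:
    - {"tx":-3,"ty":0,"tz":0,"rx":0,"ry":0,"rz":0}
    - {"tx":-6,"ty":0,"tz":0,"rx":0,"ry":0,"rz":0}
    - {"tx":-7,"ty":0,"tz":0,"rx":0,"ry":0,"rz":0}
    - {"tx":-7,"ty":0,"tz":0,"rx":0,"ry":0,"rz":0}
    - {"tx":-7,"ty":0,"tz":0,"rx":0,"ry":0,"rz":0}

```text
time: 21.0
position: [0.5705, 0.2758, 0.1626]
tool_rot: [0.531, 0.847, 0.0, -0.001]
ft_force: [-0.1, 0.5, -0.3]
grip_width: 0.0869
```

```bash
cat > chk.py <<'E'
from ofit import *
import sys
zt=float(sys.argv[2])
c=cam("wrist");p=efit(c,"plate",[.541,.340,2.022],zt,-.004,.012)
c=cam("wrist");p=efit(c,"plate",[.541,.340,2.022],zt,-.004,.012)
X=cloud(c).reshape(-1,3);X=X[~np.isnan(X[:,0])];L=local(X,p)
# ledge: between rim(outer at 1.5+3 mm inside) and edge -> |x| 47..49.5
def band(m): P=X[m];A=np.c_[P[:,:2]-p[:2],np.ones(len(P))];k=np.linalg.lstsq(A,P[:,2],rcond=None)[0];print("  ledge plane z",round(k[2],4),"tilt",np.round(k[:2],4),len(P),"med",np.median(P[:,2]))
i=(abs(X[:,2]-zt)<.01)&(abs(L[:,0])<.05)&(abs(L[:,1])<.03)&((abs(L[:,0])>.0465)|(abs(L[:,1])>.0265))&(L[:,0]+abs(L[:,1])<.062)
band(i)
al=(abs(X[:,2]-.05)<.008)&(abs(L[:,0])<.055)&(abs(L[:,1])<.036)&((abs(L[:,0])>.052)|(abs(L[:,1])>.032));print("  alu plate z med",np.median(X[al,2]),al.sum())
save(c,sys.argv[1],None,1.5)
E
python3 chk.py w13 .07
```

```text
[0.5705 0.2758 0.1626] yaw 115.8 q [ 0.27  0.61  1.47  0.    1.07 -0.18] F [-0.1  0.5 -0.3] M [-0.06  0.07 -0.04] t 21.0 w 0.0869
plate wrist [5.4030e-01 3.3900e-01 2.0216e+00 8.0000e-04] deg 115.83 med res 0.19 mm 330
plate wrist [5.4020e-01 3.3890e-01 2.0208e+00 8.0000e-04] deg 115.79 med res 0.22 mm 329
  ledge plane z 0.0689 tilt [-0.0001  0.0022] 1041 med 0.06890663562479776
  alu plate z med 0.04896018707416372 1175
```

View pics/w13.png

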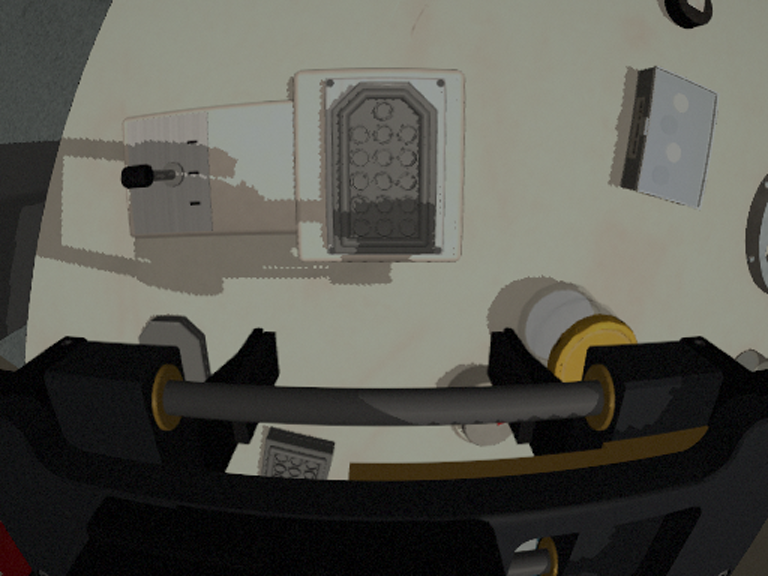

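```bash
python3 -c "
from plan import *
go([.598,-.01,.14],102.5)"
```

```text
rows>=4 t(cm) [-13.5, -5.0, 1.1] r [-0.001, -0.0, 0.117]
rows>=4 t(cm) [-14.0, -3.4, 1.1] r [-0.001, -0.0, 0.117]
```

send_rows:
  deltas:
    - {"tx":-2,"ty":-0.7,"tz":0.1,"rx":0,"ry":0,"rz":0.02}
    - {"tx":-5,"ty":-1.8,"tz":0.3,"rx":0,"ry":0,"rz":0.05}
    - {"tx":-8,"ty":-3,"tz":0.6,"rx":0,"ry":0,"rz":0.08}
    - {"tx":-11,"ty":-4.1,"tz":0.9,"rx":0,"ry":0,"rz":0.1}
    - {"tx":-13.5,"ty":-5,"tz":1.1,"rx":0,"ry":0,"rz":0.117}

```text
time: 21.52
position: [0.5839, 0.1324, 0.151]
tool_rot: [0.579, 0.815, -0.0, -0.001]
ft_force: [-0.2, -0.5, 0.2]
grip_width: 0.0871
```

send_rows:
  deltas:
    - {"tx":-3,"ty":-0.7,"tz":0.2,"rx":0,"ry":0,"rz":0.03}
    - {"tx":-7,"ty":-1.7,"tz":0.5,"rx":0,"ry":0,"rz":0.06}
    - {"tx":-10.5,"ty":-2.6,"tz":0.8,"rx":0,"ry":0,"rz":0.09}
    - {"tx":-13,"ty":-3.2,"tz":1,"rx":0,"ry":0,"rz":0.11}
    - {"tx":-14,"ty":-3.4,"tz":1.1,"rx":0,"ry":0,"rz":0.117}

```text
time: 21.93
position: [0.5989, -0.0131, 0.14]
tool_rot: [0.627, 0.779, -0.0, 0.0]
ft_force: [-0.3, -0.8, -0.3]
grip_width: 0.0871
```

send_rows:
  deltas:
    - {"tx":0,"ty":0,"tz":0,"rx":0,"ry":0,"rz":0}
    - {"tx":0,"ty":0,"tz":0,"rx":0,"ry":0,"rz":0}
    - {"tx":0,"ty":0,"tz":0,"rx":0,"ry":0,"rz":0}
    - {"tx":0,"ty":0,"tz":0,"rx":0,"ry":0,"rz":0}
    - {"tx":0,"ty":0,"tz":0,"rx":0,"ry":0,"rz":0}

```text
time: 22.35
position: [0.5984, -0.0089, 0.1407]
tool_rot: [0.625, 0.781, 0.0, -0.0]
ft_force: [0.5, 0.1, 1.1]
grip_width: 0.0871
```

Run:
```python
from ofit import *
for i in range(2):
    c=cam("wrist");p=efit(c,"plate",[.585,.053,-1.35],.02,-.006,.01)
save(c,"w14",None,1.5)
go([p[0],p[1],.05],np.degrees(p[2])+180)
```

```text
[ 0.5984 -0.0089  0.1407] yaw 102.64 q [-0.2   0.59  1.58  0.    0.97 -0.42] F [0.5 0.1 1.1] M [-0.07  0.06  0.01] t 22.35 w 0.0871
plate wrist [ 5.8590e-01  5.0500e-02 -1.3615e+00  8.0000e-04] deg -78.01 med res 0.18 mm 297
plate wrist [ 5.8590e-01  5.0500e-02 -1.3639e+00  7.0000e-04] deg -78.15 med res 0.24 mm 298
rows>=3 t(cm) [6.1, 0.1, 9.1] r [0.0, -0.0, 0.013]
```

View pics/w14.png

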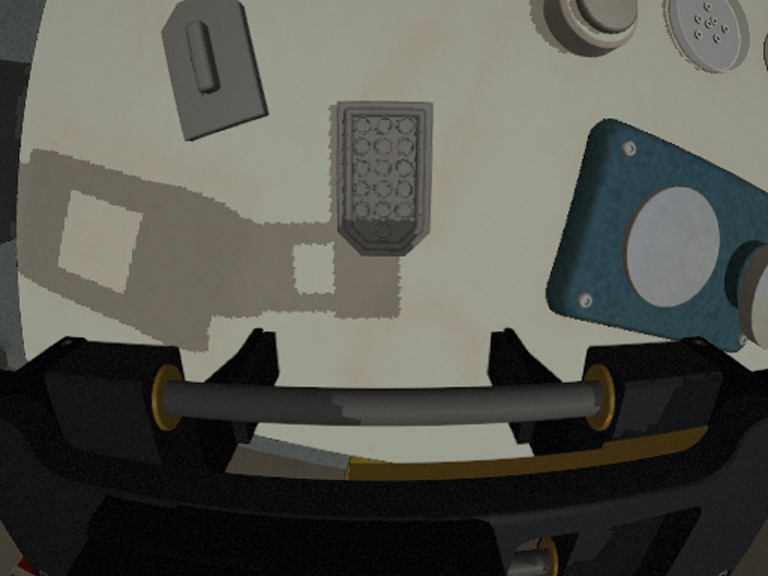

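send_rows:
  deltas:
    - {"tx":3,"ty":0,"tz":0,"rx":0,"ry":0,"rz":0}
    - {"tx":6,"ty":0.1,"tz":1,"rx":0,"ry":0,"rz":0.01}
    - {"tx":6.1,"ty":0.1,"tz":4,"rx":0,"ry":0,"rz":0.012}
    - {"tx":6.1,"ty":0.1,"tz":7,"rx":0,"ry":0,"rz":0.012}
    - {"tx":6.1,"ty":0.1,"tz":9,"rx":0,"ry":0,"rz":0.012}

```text
time: 22.87
position: [0.5853, 0.0504, 0.0489]
tool_rot: [0.63, 0.777, -0.0, -0.001]
ft_force: [-0.2, -0.1, -0.8]
grip_width: 0.0867
```

send_rows:
  deltas:
    - {"tx":0,"ty":0,"tz":0,"rx":0,"ry":0,"rz":0}
    - {"tx":0,"ty":0,"tz":0,"rx":0,"ry":0,"rz":0}
    - {"tx":0,"ty":0,"tz":0,"rx":0,"ry":0,"rz":0}
    - {"tx":0,"ty":0,"tz":0,"rx":0,"ry":0,"rz":0}
    - {"tx":0,"ty":0,"tz":0,"rx":0,"ry":0,"rz":0}

```text
time: 23.28
position: [0.5876, 0.0488, 0.0522]
tool_rot: [0.631, 0.776, 0.001, 0.001]
ft_force: [-0.6, -0.3, -0.4]
grip_width: 0.0869
```

```bash
python3 st.py; python3 -c "
from plan import *
go([.5859,.0505,.004],101.9)"
```

```text
[0.5876 0.0488 0.0522] yaw 101.8 q [-0.11  0.72  1.65 -0.    0.77 -0.31] F [-0.6 -0.3 -0.4] M [-0.1   0.05 -0.04] t 23.2833 w 0.0869
rows>=2 t(cm) [0.2, -0.1, 4.8] r [0.003, 0.001, -0.002]
```

send_rows:
  deltas:
    - {"tx":0.1,"ty":0,"tz":2,"rx":0,"ry":0,"rz":0}
    - {"tx":0.1,"ty":0,"tz":4,"rx":0,"ry":0,"rz":0}
    - {"tx":0.1,"ty":0,"tz":4.7,"rx":0,"ry":0,"rz":0}
    - {"tx":0.1,"ty":0,"tz":4.7,"rx":0,"ry":0,"rz":0}
    - {"tx":0.1,"ty":0,"tz":4.7,"rx":0,"ry":0,"rz":0}

```text
time: 23.7
position: [0.5864, 0.0499, 0.004]
tool_rot: [0.631, 0.776, 0.0, 0.0]
ft_force: [-0.0, -0.2, 0.2]
grip_width: 0.0869
```

send_rows:
  deltas:
    - {"tx":0,"ty":0,"tz":0,"rx":0,"ry":0,"rz":0}
    - {"tx":0,"ty":0,"tz":0,"rx":0,"ry":0,"rz":0}
    - {"tx":0,"ty":0,"tz":0,"rx":0,"ry":0,"rz":0}
    - {"tx":0,"ty":0,"tz":0,"rx":0,"ry":0,"rz":0}
    - {"tx":0,"ty":0,"tz":0,"rx":0,"ry":0,"rz":0}
  claw: 5.5
  squeeze: 30

```text
time: 24.12
position: [0.5864, 0.05, 0.004]
tool_rot: [0.631, 0.776, 0.0, 0.0]
ft_force: [0.2, -1.1, -0.6]
grip_width: 0.0613
```

send_rows:
  deltas:
    - {"tx":0,"ty":0,"tz":0,"rx":0,"ry":0,"rz":0}
    - {"tx":0,"ty":0,"tz":0,"rx":0,"ry":0,"rz":0}
    - {"tx":0,"ty":0,"tz":0,"rx":0,"ry":0,"rz":0}

```text
time: 24.37
position: [0.5863, 0.05, 0.0039]
tool_rot: [0.631, 0.776, 0.0, 0.0]
ft_force: [-0.6, 0.1, 3.7]
grip_width: 0.0599
```

send_rows:
  deltas:
    - {"tx":0,"ty":0,"tz":-1,"rx":0,"ry":0,"rz":0}
    - {"tx":0,"ty":0,"tz":-4,"rx":0,"ry":0,"rz":0}
    - {"tx":0,"ty":0,"tz":-7,"rx":0,"ry":0,"rz":0}
    - {"tx":0,"ty":0,"tz":-8,"rx":0,"ry":0,"rz":0}
    - {"tx":0,"ty":0,"tz":-8,"rx":0,"ry":0,"rz":0}

```text
time: 24.78
position: [0.5884, 0.0498, 0.0865]
tool_rot: [0.631, 0.776, 0.002, 0.003]
ft_force: [1.2, -0.3, -0.7]
grip_width: 0.0596
```

```bash
python3 -c "
from st import *
go([.50,-.05,.085],199)"
```

```text
[0.5884 0.0498 0.0865] yaw 101.81 q [-0.1   0.66  1.64  0.    0.84 -0.31] F [ 1.2 -0.3 -0.7] M [-0.12  0.01 -0.01] t 24.7833 w 0.0596
rows>=5 t(cm) [-2.7, -3.6, 0.0] r [0.001, 0.002, -0.565]
rows>=5 t(cm) [-0.3, -4.4, 0.0] r [0.001, 0.002, -0.565]
rows>=5 t(cm) [2.1, -3.9, 0.0] r [0.001, 0.002, -0.565]
```

send_rows:
  deltas:
    - {"tx":-0.5,"ty":-0.7,"tz":0,"rx":0,"ry":0,"rz":-0.11}
    - {"tx":-1.1,"ty":-1.4,"tz":0,"rx":0,"ry":0,"rz":-0.225}
    - {"tx":-1.6,"ty":-2.2,"tz":0,"rx":0,"ry":0,"rz":-0.34}
    - {"tx":-2.2,"ty":-2.9,"tz":0,"rx":0,"ry":0,"rz":-0.45}
    - {"tx":-2.7,"ty":-3.6,"tz":0,"rx":0,"ry":0,"rz":-0.565}

```text
time: 25.2
position: [0.5548, 0.016, 0.0819]
tool_rot: [0.387, 0.922, -0.0, -0.002]
ft_force: [0.3, 0.1, -0.9]
grip_width: 0.0596
```

send_rows:
  deltas:
    - {"tx":0,"ty":-0.9,"tz":0,"rx":0,"ry":0,"rz":-0.11}
    - {"tx":-0.1,"ty":-1.8,"tz":0,"rx":0,"ry":0,"rz":-0.225}
    - {"tx":-0.2,"ty":-2.6,"tz":0,"rx":0,"ry":0,"rz":-0.34}
    - {"tx":-0.3,"ty":-3.5,"tz":0,"rx":0,"ry":0,"rz":-0.45}
    - {"tx":-0.3,"ty":-4.4,"tz":0,"rx":0,"ry":0,"rz":-0.565}

```text
time: 25.62
position: [0.5257, -0.0168, 0.082]
tool_rot: [0.114, 0.993, 0.0, -0.001]
ft_force: [0.4, 0.6, -1.4]
grip_width: 0.06
```

send_rows:
  deltas:
    - {"tx":0.4,"ty":-0.8,"tz":0,"rx":0,"ry":0,"rz":-0.11}
    - {"tx":0.8,"ty":-1.6,"tz":0,"rx":0,"ry":0,"rz":-0.225}
    - {"tx":1.3,"ty":-2.4,"tz":0,"rx":0,"ry":0,"rz":-0.34}
    - {"tx":1.7,"ty":-3.2,"tz":0,"rx":0,"ry":0,"rz":-0.45}
    - {"tx":2.1,"ty":-3.9,"tz":0,"rx":0,"ry":0,"rz":-0.565}

```text
time: 26.03
position: [0.496, -0.0497, 0.0821]
tool_rot: [-0.167, 0.986, 0.001, -0.001]
ft_force: [0.1, -0.0, -1.4]
grip_width: 0.0596
```

send_rows:
  deltas:
    - {"tx":0,"ty":0,"tz":0,"rx":0,"ry":0,"rz":0}
    - {"tx":0,"ty":0,"tz":2,"rx":0,"ry":0,"rz":0}
    - {"tx":0,"ty":0,"tz":5,"rx":0,"ry":0,"rz":0}
    - {"tx":0,"ty":0,"tz":7,"rx":0,"ry":0,"rz":0}
    - {"tx":0,"ty":0,"tz":7,"rx":0,"ry":0,"rz":0}

```text
time: 26.45
position: [0.4947, -0.0486, 0.0097]
tool_rot: [-0.163, 0.987, 0.002, -0.004]
ft_force: [-0.7, 1.3, -1.7]
grip_width: 0.0595
```

```bash
python3 w2.py w15
```

```text
[ 0.4947 -0.0486  0.0097] yaw -161.26 q [-0.32  0.73  1.89  0.    0.53 -2.22] F [-0.7  1.3 -1.7] M [ 0.04  0.02 -0.02] t 26.45 w 0.0595
```

View pics/w15.png

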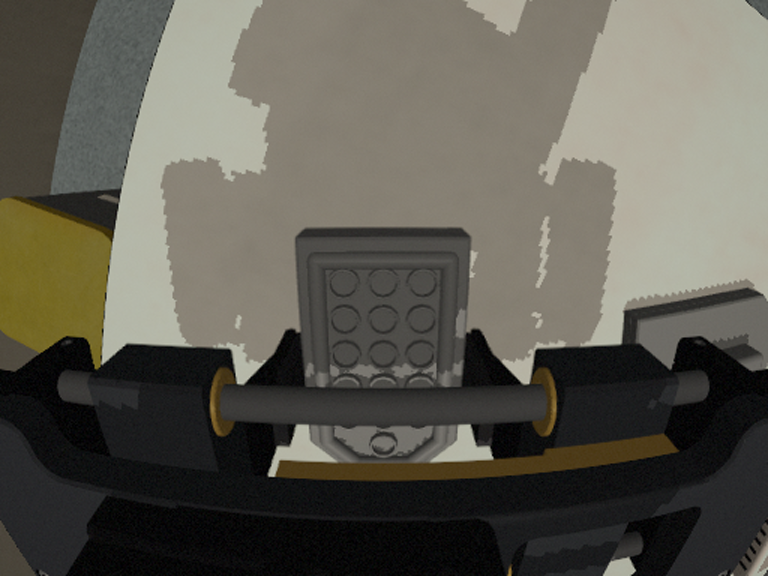

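send_rows:
  deltas:
    - {"tx":0,"ty":0,"tz":0.2,"rx":0,"ry":0,"rz":0}
    - {"tx":0,"ty":0,"tz":0.5,"rx":0,"ry":0,"rz":0}
    - {"tx":0,"ty":0,"tz":0.7,"rx":0,"ry":0,"rz":0}
    - {"tx":0,"ty":0,"tz":0.7,"rx":0,"ry":0,"rz":0}
    - {"tx":0,"ty":0,"tz":0.7,"rx":0,"ry":0,"rz":0}

```text
time: 26.92
position: [0.4978, -0.0497, 0.0072]
tool_rot: [-0.164, 0.986, -0.0, 0.001]
ft_force: [0.7, -0.2, -1.5]
grip_width: 0.0596
```

```bash
python3 st.py
```

```text
[ 0.4978 -0.0497  0.0072] yaw -161.09 q [-0.32  0.74  1.89  0.    0.51 -2.22] F [ 0.7 -0.2 -1.5] M [0.13 0.02 0.01] t 26.9167 w 0.0596
```

send_rows:
  deltas:
    - {"tx":0,"ty":0,"tz":0.2,"rx":0,"ry":0,"rz":0}
    - {"tx":0,"ty":0,"tz":0.35,"rx":0,"ry":0,"rz":0}
    - {"tx":0,"ty":0,"tz":0.35,"rx":0,"ry":0,"rz":0}
    - {"tx":0,"ty":0,"tz":0.35,"rx":0,"ry":0,"rz":0}

```text
time: 27.25
position: [0.4978, -0.0498, 0.0038]
tool_rot: [-0.164, 0.986, -0.0, 0.001]
ft_force: [-2.3, -0.7, 4.6]
grip_width: 0.0597
```

send_rows:
  deltas:
    - {"tx":0,"ty":0,"tz":0,"rx":0,"ry":0,"rz":0}
    - {"tx":0,"ty":0,"tz":0,"rx":0,"ry":0,"rz":0}
    - {"tx":0,"ty":0,"tz":0,"rx":0,"ry":0,"rz":0}
    - {"tx":0,"ty":0,"tz":0,"rx":0,"ry":0,"rz":0}
    - {"tx":0,"ty":0,"tz":0,"rx":0,"ry":0,"rz":0}
  claw: 8.7

```text
time: 27.67
position: [0.4974, -0.0496, 0.0029]
tool_rot: [-0.164, 0.986, 0.0, -0.0]
ft_force: [0.1, 0.8, 0.7]
grip_width: 0.0833
```

send_rows:
  deltas:
    - {"tx":0,"ty":0,"tz":-2,"rx":0,"ry":0,"rz":0}
    - {"tx":0,"ty":0,"tz":-6,"rx":0,"ry":0,"rz":0}
    - {"tx":0,"ty":0,"tz":-10,"rx":0,"ry":0,"rz":0}
    - {"tx":0,"ty":0,"tz":-13,"rx":0,"ry":0,"rz":0}
    - {"tx":0,"ty":0,"tz":-13.5,"rx":0,"ry":0,"rz":0}

```text
time: 28.08
position: [0.5005, -0.0505, 0.1428]
tool_rot: [-0.165, 0.986, -0.002, 0.004]
ft_force: [-0.5, -0.8, 0.6]
grip_width: 0.0873
```

send_rows:
  deltas:
    - {"tx":0,"ty":0,"tz":0,"rx":0,"ry":0,"rz":0.12}
    - {"tx":0,"ty":0,"tz":0,"rx":0,"ry":0,"rz":0.24}
    - {"tx":0,"ty":0,"tz":0,"rx":0,"ry":0,"rz":0.36}
    - {"tx":0,"ty":0,"tz":0,"rx":0,"ry":0,"rz":0.48}
    - {"tx":0,"ty":0,"tz":0,"rx":0,"ry":0,"rz":0.6}

```text
time: 28.5
position: [0.4969, -0.0495, 0.1373]
tool_rot: [0.137, 0.991, 0.0, -0.001]
ft_force: [-0.4, 0.4, -0.8]
grip_width: 0.0871
```

send_rows:
  deltas:
    - {"tx":0,"ty":0,"tz":0,"rx":0,"ry":0,"rz":0.12}
    - {"tx":0,"ty":0,"tz":0,"rx":0,"ry":0,"rz":0.24}
    - {"tx":0,"ty":0,"tz":0,"rx":0,"ry":0,"rz":0.36}
    - {"tx":0,"ty":0,"tz":0,"rx":0,"ry":0,"rz":0.48}
    - {"tx":0,"ty":0,"tz":0,"rx":0,"ry":0,"rz":0.6}

```text
time: 28.92
position: [0.4968, -0.0495, 0.1372]
tool_rot: [0.424, 0.906, -0.0, -0.001]
ft_force: [0.1, -0.5, -0.2]
grip_width: 0.0867
```

send_rows:
  deltas:
    - {"tx":0,"ty":0,"tz":0,"rx":0,"ry":0,"rz":0.12}
    - {"tx":0,"ty":0,"tz":0,"rx":0,"ry":0,"rz":0.24}
    - {"tx":0,"ty":0,"tz":0,"rx":0,"ry":0,"rz":0.36}
    - {"tx":0,"ty":0,"tz":0,"rx":0,"ry":0,"rz":0.48}
    - {"tx":0,"ty":0,"tz":0,"rx":0,"ry":0,"rz":0.6}

```text
time: 29.33
position: [0.4968, -0.0495, 0.1372]
tool_rot: [0.673, 0.74, -0.0, -0.001]
ft_force: [-0.9, 0.2, 0.8]
grip_width: 0.087
```

send_rows:
  deltas:
    - {"tx":0,"ty":0,"tz":0,"rx":0,"ry":0,"rz":0.12}
    - {"tx":0,"ty":0,"tz":0,"rx":0,"ry":0,"rz":0.24}
    - {"tx":0,"ty":0,"tz":0,"rx":0,"ry":0,"rz":0.36}
    - {"tx":0,"ty":0,"tz":0,"rx":0,"ry":0,"rz":0.48}
    - {"tx":0,"ty":0,"tz":0,"rx":0,"ry":0,"rz":0.6}

```text
time: 29.75
position: [0.4968, -0.0495, 0.1372]
tool_rot: [0.861, 0.508, -0.001, -0.001]
ft_force: [-0.2, 0.0, -0.7]
grip_width: 0.0872
```

send_rows:
  deltas:
    - {"tx":0,"ty":0,"tz":0,"rx":0,"ry":0,"rz":0.12}
    - {"tx":0,"ty":0,"tz":0,"rx":0,"ry":0,"rz":0.24}
    - {"tx":0,"ty":0,"tz":0,"rx":0,"ry":0,"rz":0.36}
    - {"tx":0,"ty":0,"tz":0,"rx":0,"ry":0,"rz":0.48}
    - {"tx":0,"ty":0,"tz":0,"rx":0,"ry":0,"rz":0.6}

```text
time: 30.17
position: [0.4968, -0.0494, 0.1372]
tool_rot: [0.973, 0.231, -0.001, -0.0]
ft_force: [-0.2, 0.1, -0.0]
grip_width: 0.0868
```

```bash
python3 -c "
from st import *
go([.4365,-.071,.14],18.9)"
```

```text
[ 0.4968 -0.0494  0.1372] yaw 26.69 q [-0.32  0.49  1.83 -0.    0.83  0.78] F [-0.2  0.1 -0. ] M [-0.08  0.14  0.01] t 30.1667 w 0.0868
rows>=2 t(cm) [-6.4, -0.8, -0.3] r [-0.001, 0.001, 0.136]
```

send_rows:
  deltas:
    - {"tx":-2,"ty":-0.3,"tz":-0.3,"rx":0,"ry":0,"rz":0.1}
    - {"tx":-5,"ty":-0.6,"tz":-0.3,"rx":0,"ry":0,"rz":0.14}
    - {"tx":-6.4,"ty":-0.8,"tz":-0.3,"rx":0,"ry":0,"rz":0.14}
    - {"tx":-6.4,"ty":-0.8,"tz":-0.3,"rx":0,"ry":0,"rz":0.14}
    - {"tx":-6.4,"ty":-0.8,"tz":-0.3,"rx":0,"ry":0,"rz":0.14}

```text
time: 30.58
position: [0.4363, -0.0717, 0.1407]
tool_rot: [0.986, 0.164, -0.0, -0.0]
ft_force: [-0.1, -0.4, 0.7]
grip_width: 0.0867
```

send_rows:
  deltas:
    - {"tx":0,"ty":0,"tz":0,"rx":0,"ry":0,"rz":0}
    - {"tx":0,"ty":0,"tz":0,"rx":0,"ry":0,"rz":0}
    - {"tx":0,"ty":0,"tz":0,"rx":0,"ry":0,"rz":0}
    - {"tx":0,"ty":0,"tz":0,"rx":0,"ry":0,"rz":0}
    - {"tx":0,"ty":0,"tz":0,"rx":0,"ry":0,"rz":0}

```text
time: 31.0
position: [0.4373, -0.0715, 0.141]
tool_rot: [0.986, 0.165, 0.0, 0.0]
ft_force: [0.2, 0.4, -0.2]
grip_width: 0.0873
```

Run:
```python
from ofit import *
for i in range(2):
    c=cam("wrist");p=efit(c,"plate",[.498,-.05,.33],.02,-.006,.01)
save(c,"w16",None,1.5)
go([p[0],p[1],.05],np.degrees(p[2]))
```

```text
[ 0.4373 -0.0715  0.141 ] yaw 19.04 q [-0.42  0.43  1.96  0.    0.76  0.82] F [ 0.2  0.4 -0.2] M [-0.13  0.17 -0.02] t 31.0 w 0.0873
plate wrist [ 0.4974 -0.0506  0.3299  0.0007] deg 18.9 med res 0.22 mm 296
plate wrist [ 0.4974 -0.0506  0.3297  0.0007] deg 18.89 med res 0.21 mm 296
rows>=3 t(cm) [6.4, -0.0, 9.1] r [0.0, -0.0, 0.002]
```

View pics/w16.png

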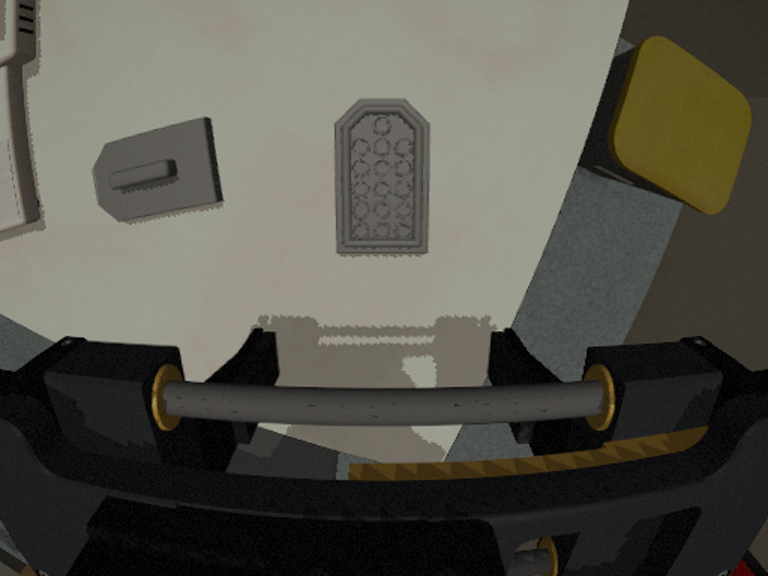

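send_rows:
  deltas:
    - {"tx":3,"ty":0,"tz":0,"rx":0,"ry":0,"rz":0}
    - {"tx":6,"ty":0,"tz":1,"rx":0,"ry":0,"rz":0}
    - {"tx":6.4,"ty":0,"tz":4,"rx":0,"ry":0,"rz":0}
    - {"tx":6.4,"ty":0,"tz":7,"rx":0,"ry":0,"rz":0}
    - {"tx":6.4,"ty":0,"tz":9,"rx":0,"ry":0,"rz":0}

```text
time: 31.52
position: [0.4974, -0.0503, 0.0492]
tool_rot: [0.986, 0.166, -0.0, -0.0]
ft_force: [-1.0, -0.1, -0.6]
grip_width: 0.0872
```

send_rows:
  deltas:
    - {"tx":0,"ty":0,"tz":0,"rx":0,"ry":0,"rz":0}
    - {"tx":0,"ty":0,"tz":1,"rx":0,"ry":0,"rz":0}
    - {"tx":0,"ty":0,"tz":2,"rx":0,"ry":0,"rz":0}
    - {"tx":0,"ty":0,"tz":2,"rx":0,"ry":0,"rz":0}
    - {"tx":0,"ty":0,"tz":2,"rx":0,"ry":0,"rz":0}

```text
time: 31.93
position: [0.4975, -0.0509, 0.0313]
tool_rot: [0.986, 0.165, 0.0, 0.0]
ft_force: [-0.5, -0.6, 1.0]
grip_width: 0.0868
```

```bash
python3 st.py; python3 -c "
from plan import *
go([.4974,-.0506,.004],18.9)"
```

```text
[ 0.4975 -0.0509  0.0313] yaw 19.0 q [-0.33  0.69  1.89  0.    0.57  0.91] F [-0.5 -0.6  1. ] M [-0.06  0.13  0.  ] t 31.9333 w 0.0868
rows>=1 t(cm) [-0.0, -0.0, 2.7] r [0.0, -0.0, 0.002]
```

send_rows:
  deltas:
    - {"tx":0,"ty":0,"tz":1.3,"rx":0,"ry":0,"rz":0}
    - {"tx":0,"ty":0,"tz":2.6,"rx":0,"ry":0,"rz":0}
    - {"tx":0,"ty":0,"tz":2.6,"rx":0,"ry":0,"rz":0}
    - {"tx":0,"ty":0,"tz":2.6,"rx":0,"ry":0,"rz":0}

```text
time: 32.27
position: [0.4974, -0.0509, 0.0055]
tool_rot: [0.986, 0.165, 0.0, 0.0]
ft_force: [-0.6, -0.9, 0.5]
grip_width: 0.0869
```

send_rows:
  deltas:
    - {"tx":0,"ty":0,"tz":0,"rx":0,"ry":0,"rz":0}
    - {"tx":0,"ty":0,"tz":0,"rx":0,"ry":0,"rz":0}
    - {"tx":0,"ty":0,"tz":0,"rx":0,"ry":0,"rz":0}
    - {"tx":0,"ty":0,"tz":0,"rx":0,"ry":0,"rz":0}
    - {"tx":0,"ty":0,"tz":0,"rx":0,"ry":0,"rz":0}
  claw: 5.5
  squeeze: 30

```text
time: 32.68
position: [0.4975, -0.0508, 0.0054]
tool_rot: [0.986, 0.165, 0.0, 0.0]
ft_force: [-0.4, 0.4, 0.2]
grip_width: 0.0617
```

send_rows:
  deltas:
    - {"tx":0,"ty":0,"tz":0,"rx":0,"ry":0,"rz":0}
    - {"tx":0,"ty":0,"tz":0,"rx":0,"ry":0,"rz":0}
    - {"tx":0,"ty":0,"tz":0,"rx":0,"ry":0,"rz":0}

```text
time: 32.93
position: [0.4975, -0.0508, 0.0054]
tool_rot: [0.986, 0.165, 0.0, 0.0]
ft_force: [-0.6, -0.3, 4.7]
grip_width: 0.0598
```

send_rows:
  deltas:
    - {"tx":0,"ty":0,"tz":-1,"rx":0,"ry":0,"rz":0}
    - {"tx":0,"ty":0,"tz":-5,"rx":0,"ry":0,"rz":0}
    - {"tx":0,"ty":0,"tz":-9,"rx":0,"ry":0,"rz":0}
    - {"tx":0,"ty":0,"tz":-13,"rx":0,"ry":0,"rz":0}
    - {"tx":0,"ty":0,"tz":-15,"rx":0,"ry":0,"rz":0}

```text
time: 33.35
position: [0.4989, -0.0512, 0.1593]
tool_rot: [0.986, 0.165, 0.003, 0.001]
ft_force: [-0.1, -0.3, -0.4]
grip_width: 0.0596
```

```bash
python3 -c "
from st import *
T[2,3]=.154
go([.578,.262,.155],115.9,T)"
```

```text
[ 0.4989 -0.0512  0.1593] yaw 19.02 q [-0.33  0.45  1.81  0.    0.87  0.91] F [-0.1 -0.3 -0.4] M [-0.05  0.1   0.04] t 33.35 w 0.0596
rows>=5 t(cm) [5.9, -9.0, -0.0] r [0.002, -0.0, -0.564]
rows>=5 t(cm) [9.8, -4.5, -0.0] r [0.002, -0.0, -0.564]
rows>=5 t(cm) [10.7, 1.5, -0.0] r [0.002, -0.0, -0.564]
```

send_rows:
  deltas:
    - {"tx":1.2,"ty":-1.8,"tz":0,"rx":0,"ry":0,"rz":-0.11}
    - {"tx":2.4,"ty":-3.6,"tz":0,"rx":0,"ry":0,"rz":-0.225}
    - {"tx":3.5,"ty":-5.4,"tz":0,"rx":0,"ry":0,"rz":-0.34}
    - {"tx":4.7,"ty":-7.2,"tz":0,"rx":0,"ry":0,"rz":-0.45}
    - {"tx":5.9,"ty":-9,"tz":0,"rx":0,"ry":0,"rz":-0.564}

```text
time: 33.77
position: [0.5233, 0.0545, 0.1554]
tool_rot: [0.9, 0.435, -0.0, -0.0]
ft_force: [0.2, 0.1, -1.5]
grip_width: 0.0598
```

send_rows:
  deltas:
    - {"tx":2,"ty":-0.9,"tz":0,"rx":0,"ry":0,"rz":-0.11}
    - {"tx":3.9,"ty":-1.8,"tz":0,"rx":0,"ry":0,"rz":-0.225}
    - {"tx":5.9,"ty":-2.7,"tz":0,"rx":0,"ry":0,"rz":-0.34}
    - {"tx":7.8,"ty":-3.6,"tz":0,"rx":0,"ry":0,"rz":-0.45}
    - {"tx":9.8,"ty":-4.5,"tz":0,"rx":0,"ry":0,"rz":-0.564}

```text
time: 34.18
position: [0.5492, 0.1591, 0.1551]
tool_rot: [0.743, 0.669, -0.001, -0.0]
ft_force: [-0.5, -0.9, -1.6]
grip_width: 0.0597
```

send_rows:
  deltas:
    - {"tx":2.4,"ty":0.3,"tz":0,"rx":0,"ry":0,"rz":-0.11}
    - {"tx":4.8,"ty":0.6,"tz":0,"rx":0,"ry":0,"rz":-0.225}
    - {"tx":7.2,"ty":0.9,"tz":0,"rx":0,"ry":0,"rz":-0.34}
    - {"tx":9.4,"ty":1.2,"tz":0,"rx":0,"ry":0,"rz":-0.45}
    - {"tx":10.7,"ty":1.5,"tz":0,"rx":0,"ry":0,"rz":-0.564}

```text
time: 34.6
position: [0.5762, 0.2651, 0.1551]
tool_rot: [0.527, 0.85, 0.0, -0.0]
ft_force: [-0.3, -0.4, -0.8]
grip_width: 0.0596
```

send_rows:
  deltas:
    - {"tx":0,"ty":0,"tz":0,"rx":0,"ry":0,"rz":0}
    - {"tx":0,"ty":0,"tz":0,"rx":0,"ry":0,"rz":0}
    - {"tx":0,"ty":0,"tz":0,"rx":0,"ry":0,"rz":0}
    - {"tx":0,"ty":0,"tz":0,"rx":0,"ry":0,"rz":0}
    - {"tx":0,"ty":0,"tz":0,"rx":0,"ry":0,"rz":0}

```text
time: 35.02
position: [0.5764, 0.2616, 0.1551]
tool_rot: [0.531, 0.847, -0.0, -0.0]
ft_force: [-0.9, 0.1, -1.3]
grip_width: 0.0592
```

```bash
python3 chk.py w17 .07
python3 - <<'E'
from st import *
go([.5403,.339,.087],115.85)
E
```

```text
[0.5764 0.2616 0.1551] yaw 115.82 q [ 0.25  0.62  1.47 -0.    1.05 -0.2 ] F [-0.9  0.1 -1.3] M [-0.01  0.04  0.06] t 35.0167 w 0.0592
plate wrist [5.4040e-01 3.3880e-01 2.0217e+00 6.0000e-04] deg 115.83 med res 0.23 mm 343
plate wrist [5.4030e-01 3.3880e-01 2.0223e+00 6.0000e-04] deg 115.87 med res 0.21 mm 342
  ledge plane z 0.069 tilt [-0.0014  0.003 ] 1146 med 0.06890790662071986
  alu plate z med 0.049053803163717435 1144
[0.5766 0.2619 0.1551] yaw 115.85 q [ 0.25  0.62  1.47 -0.    1.05 -0.2 ] F [ 0.6  0.3 -1.2] M [-0.04  0.07  0.01] t 35.1167 w 0.0599
rows>=3 t(cm) [8.5, 0.1, 6.8] r [-0.0, 0.0, 0.0]
```

View pics/w17.png

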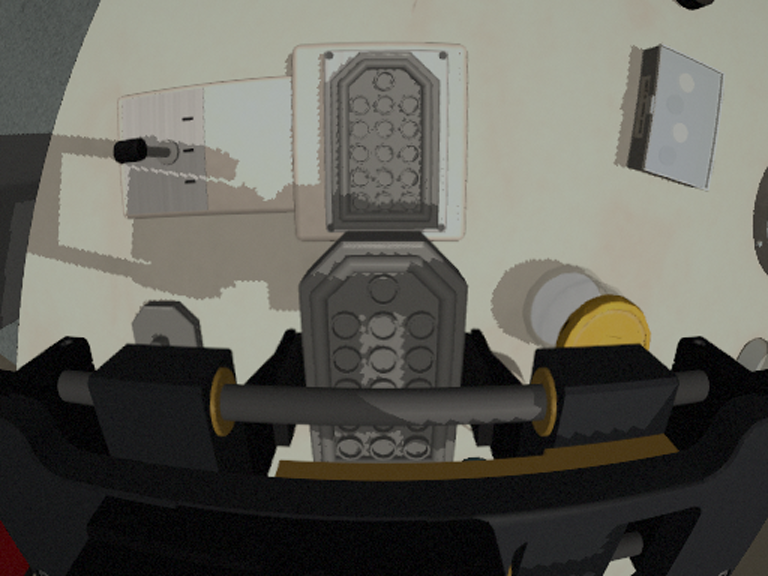

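send_rows:
  deltas:
    - {"tx":2,"ty":0,"tz":0,"rx":0,"ry":0,"rz":0}
    - {"tx":5,"ty":0,"tz":0,"rx":0,"ry":0,"rz":0}
    - {"tx":7.5,"ty":0.1,"tz":1.5,"rx":0,"ry":0,"rz":0}
    - {"tx":8.5,"ty":0.1,"tz":4,"rx":0,"ry":0,"rz":0}
    - {"tx":8.5,"ty":0.1,"tz":6,"rx":0,"ry":0,"rz":0}

```text
time: 35.53
position: [0.5391, 0.3419, 0.0948]
tool_rot: [0.529, 0.848, 0.001, -0.0]
ft_force: [0.6, -2.0, -1.8]
grip_width: 0.0599
```

send_rows:
  deltas:
    - {"tx":0,"ty":0,"tz":0.4,"rx":0,"ry":0,"rz":0}
    - {"tx":0,"ty":0,"tz":0.8,"rx":0,"ry":0,"rz":0}
    - {"tx":0,"ty":0,"tz":0.8,"rx":0,"ry":0,"rz":0}
    - {"tx":0,"ty":0,"tz":0.8,"rx":0,"ry":0,"rz":0}
    - {"tx":0,"ty":0,"tz":0.8,"rx":0,"ry":0,"rz":0}

```text
time: 35.95
position: [0.5417, 0.3396, 0.0884]
tool_rot: [0.531, 0.848, 0.001, 0.001]
ft_force: [-0.0, 0.3, -0.9]
grip_width: 0.0599
```

```bash
python3 w2.py w18; python3 -c "
from plan import *
go([.5403,.3388,.0754],115.85)"
```

```text
[0.5417 0.3396 0.0884] yaw 115.89 q [ 0.39  0.71  1.5  -0.    0.93 -0.07] F [-0.   0.3 -0.9] M [-0.04  0.02  0.03] t 35.95 w 0.0599
rows>=1 t(cm) [-0.0, -0.2, 1.3] r [0.003, 0.0, 0.001]
```

send_rows:
  deltas:
    - {"tx":0,"ty":-0.1,"tz":0.2,"rx":0,"ry":0,"rz":0}
    - {"tx":0,"ty":-0.1,"tz":0.5,"rx":0,"ry":0,"rz":0}
    - {"tx":0,"ty":-0.1,"tz":0.7,"rx":0,"ry":0,"rz":0}
    - {"tx":0,"ty":-0.1,"tz":0.9,"rx":0,"ry":0,"rz":0}
    - {"tx":0,"ty":-0.1,"tz":0.9,"rx":0,"ry":0,"rz":0}

```text
time: 36.42
position: [0.5391, 0.3391, 0.0775]
tool_rot: [0.53, 0.848, -0.0, -0.0]
ft_force: [0.3, 0.8, -2.0]
grip_width: 0.06
```

send_rows:
  deltas:
    - {"tx":0,"ty":0,"tz":0.1,"rx":0,"ry":0,"rz":0}
    - {"tx":0,"ty":0,"tz":0.3,"rx":0,"ry":0,"rz":0}
    - {"tx":0,"ty":0,"tz":0.4,"rx":0,"ry":0,"rz":0}
    - {"tx":0,"ty":0,"tz":0.4,"rx":0,"ry":0,"rz":0}
    - {"tx":0,"ty":0,"tz":0.4,"rx":0,"ry":0,"rz":0}

```text
time: 36.83
position: [0.5397, 0.3394, 0.0754]
tool_rot: [0.53, 0.848, 0.0, 0.0]
ft_force: [-2.3, -0.3, 6.0]
grip_width: 0.0598
```

```bash
python3 st.py
```

```text
[0.5397 0.3394 0.0754] yaw 115.96 q [ 0.39  0.73  1.51 -0.    0.9  -0.07] F [-2.3 -0.3  6. ] M [-0.22  0.41 -0.01] t 36.8333 w 0.0598
```

Seated at expected height. Release, rise, back off to check.

send_rows:
  deltas:
    - {"tx":0,"ty":0,"tz":0,"rx":0,"ry":0,"rz":0}
    - {"tx":0,"ty":0,"tz":0,"rx":0,"ry":0,"rz":0}
    - {"tx":0,"ty":0,"tz":0,"rx":0,"ry":0,"rz":0}
    - {"tx":0,"ty":0,"tz":0,"rx":0,"ry":0,"rz":0}
    - {"tx":0,"ty":0,"tz":0,"rx":0,"ry":0,"rz":0}
  claw: 8.7

```text
time: 37.25
position: [0.5394, 0.3393, 0.0738]
tool_rot: [0.53, 0.848, -0.0, -0.0]
ft_force: [-0.3, 0.0, -0.5]
grip_width: 0.0833
```

send_rows:
  deltas:
    - {"tx":0,"ty":0,"tz":-1,"rx":0,"ry":0,"rz":0}
    - {"tx":0,"ty":0,"tz":-4,"rx":0,"ry":0,"rz":0}
    - {"tx":0,"ty":0,"tz":-8,"rx":0,"ry":0,"rz":0}
    - {"tx":0,"ty":0,"tz":-10,"rx":0,"ry":0,"rz":0}

```text
time: 37.58
position: [0.5412, 0.3401, 0.1785]
tool_rot: [0.53, 0.848, 0.002, 0.002]
ft_force: [0.9, 0.3, 0.5]
grip_width: 0.087
```

send_rows:
  deltas:
    - {"tx":-3,"ty":0,"tz":0,"rx":0,"ry":0,"rz":0}
    - {"tx":-6,"ty":0,"tz":0,"rx":0,"ry":0,"rz":0}
    - {"tx":-7,"ty":0,"tz":0,"rx":0,"ry":0,"rz":0}
    - {"tx":-7,"ty":0,"tz":0,"rx":0,"ry":0,"rz":0}
    - {"tx":-7,"ty":0,"tz":0,"rx":0,"ry":0,"rz":0}

```text
time: 38.0
position: [0.57, 0.2762, 0.1742]
tool_rot: [0.531, 0.847, 0.0, -0.0]
ft_force: [-0.3, 0.2, -0.3]
grip_width: 0.0874
```

```bash
python3 chk.py w19 .09; python3 tog.py | head
python3 - <<'E'
from st import *
xt=np.array([np.cos(2.0228),np.sin(2.0228)])
go([*(np.array([.4508,.11])-.065*xt),.14],115.9)
for n in("top","side"):
    c=cam(n);save(c,"full_"+n)
E
```

```text
[0.57   0.2762 0.1742] yaw 115.86 q [ 0.27  0.59  1.46  0.    1.09 -0.18] F [-0.3  0.2 -0.3] M [-0.13  0.01  0.06] t 38.0 w 0.0874
plate wrist [5.4010e-01 3.3840e-01 2.0245e+00 7.0000e-04] deg 115.99 med res 0.23 mm 342
plate wrist [5.3990e-01 3.3870e-01 2.0216e+00 8.0000e-04] deg 115.83 med res 0.22 mm 339
  ledge plane z 0.089 tilt [-0.0006  0.0009] 1134 med 0.08894280229848772
  alu plate z med 0.049012688944895966 435
[0.5693 0.2772 0.1739] yaw 115.98 q [ 0.28  0.59  1.46  0.    1.09 -0.18] F [0.  0.6 0.5] M [-0.06  0.04 -0.01] t 38.1 w 0.087
top few
  tip 0.53 [285. 236.] x_s -0.1602 y_s 0.1791
side 74 mean [0.0044 0.1505 0.0813] mid [0.0037 0.1515 0.0776] ang~ 0.076 0.088
  tip 0.56 [325. 223.] x_s -0.0038 y_s 0.149
wrist 281 mean [0.0004 0.1475 0.0834] mid [0.0004 0.1492 0.0805] ang~ 0.008 0.008
  tip 0.77 [ 95. 117.] x_s 0.0002 y_s 0.1516
[0.5697 0.277  0.1739] yaw 116.02 q [ 0.28  0.59  1.46  0.    1.09 -0.18] F [-0.3 -0.2 -0.3] M [-0.08  0.05 -0.02] t 38.4 w 0.0873
rows>=4 t(cm) [-8.1, -9.0, 1.7] r [-0.0, -0.0, 0.001]
rows>=4 t(cm) [-8.2, -9.0, 1.7] r [-0.0, -0.0, 0.001]
```

View pics/w19.png

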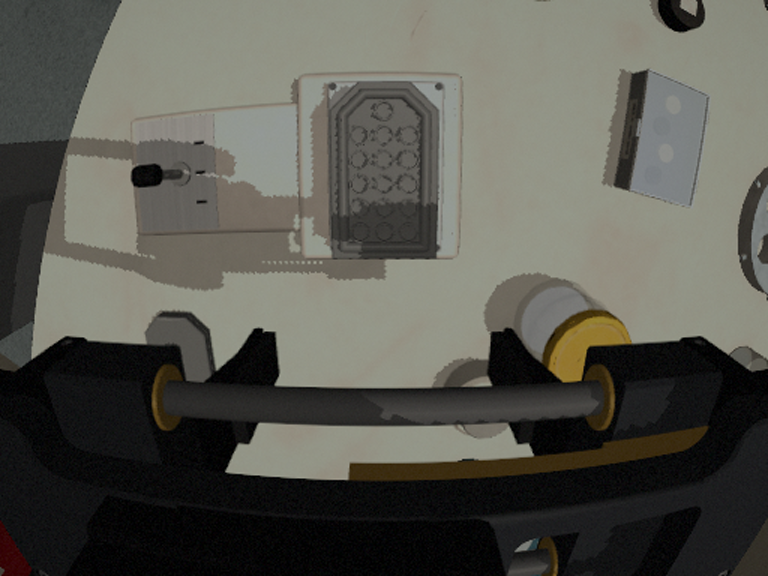

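View pics/full_side.png

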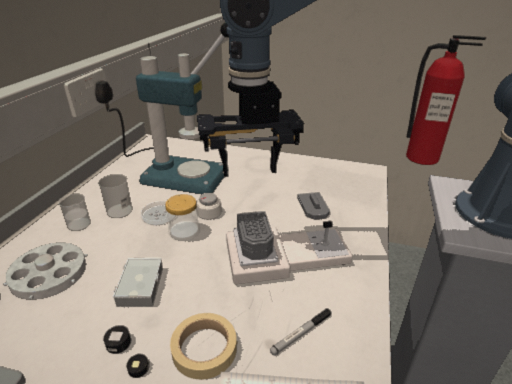

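send_rows:
  deltas:
    - {"tx":-2,"ty":-2.2,"tz":0.4,"rx":0,"ry":0,"rz":0}
    - {"tx":-4,"ty":-4.5,"tz":0.9,"rx":0,"ry":0,"rz":0}
    - {"tx":-6,"ty":-6.7,"tz":1.3,"rx":0,"ry":0,"rz":0}
    - {"tx":-8.1,"ty":-9,"tz":1.7,"rx":0,"ry":0,"rz":0}
  claw: 5

```text
time: 38.83
position: [0.5241, 0.1635, 0.1569]
tool_rot: [0.53, 0.848, 0.0, 0.0]
ft_force: [0.5, 0.1, -0.4]
grip_width: 0.068
```

send_rows:
  deltas:
    - {"tx":-2.4,"ty":-2.6,"tz":0.5,"rx":0,"ry":0,"rz":0}
    - {"tx":-4.8,"ty":-5.3,"tz":1,"rx":0,"ry":0,"rz":0}
    - {"tx":-7,"ty":-7.8,"tz":1.5,"rx":0,"ry":0,"rz":0}
    - {"tx":-8.2,"ty":-9,"tz":1.7,"rx":0,"ry":0,"rz":0}

```text
time: 39.17
position: [0.4772, 0.0487, 0.1396]
tool_rot: [0.531, 0.847, -0.001, -0.001]
ft_force: [-0.1, -0.6, -0.0]
grip_width: 0.0515
```

send_rows:
  deltas:
    - {"tx":0,"ty":0,"tz":0,"rx":0,"ry":0,"rz":0}
    - {"tx":0,"ty":0,"tz":0,"rx":0,"ry":0,"rz":0}
    - {"tx":0,"ty":0,"tz":0,"rx":0,"ry":0,"rz":0}
    - {"tx":0,"ty":0,"tz":0,"rx":0,"ry":0,"rz":0}
    - {"tx":0,"ty":0,"tz":0,"rx":0,"ry":0,"rz":0}

```text
time: 39.58
position: [0.4803, 0.052, 0.1403]
tool_rot: [0.53, 0.848, 0.0, 0.0]
ft_force: [0.2, 0.0, -0.5]
grip_width: 0.0498
```

Run:
```python
from ofit import *
for i in range(2):
    c=cam("wrist");p=efit(c,"plate",[.451,.11,2.02],.014,-.006,.02)
save(c,"w20",None,1.5)
go([p[0],p[1],.06],np.degrees(p[2]))
```

```text
[0.4803 0.052  0.1403] yaw 116.05 q [-0.12  0.47  1.87  0.    0.81 -0.58] F [ 0.2  0.  -0.5] M [-0.08 -0.01 -0.  ] t 39.5833 w 0.0498
plate wrist [4.5130e-01 1.0900e-01 2.0155e+00 8.0000e-04] deg 115.48 med res 0.33 mm 291
plate wrist [4.5140e-01 1.0890e-01 2.0174e+00 7.0000e-04] deg 115.59 med res 0.22 mm 292
rows>=3 t(cm) [6.4, -0.1, 8.0] r [0.001, 0.0, 0.008]
```

View pics/w20.png

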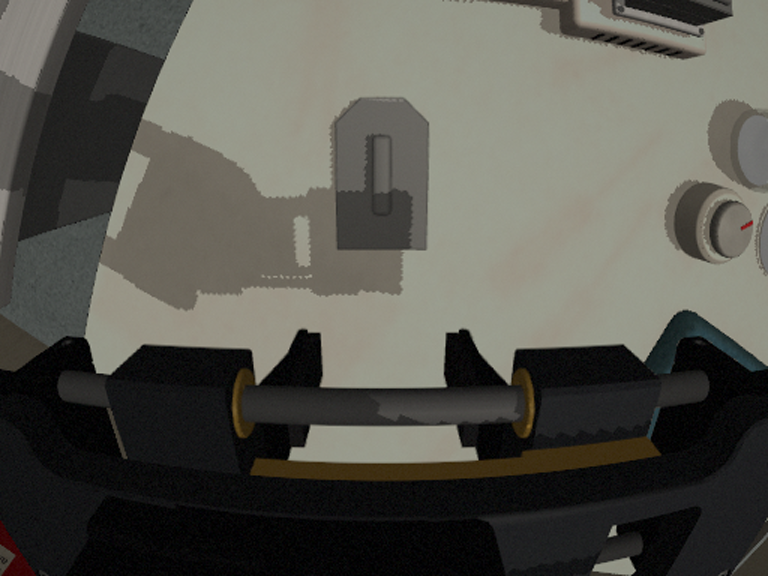

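send_rows:
  deltas:
    - {"tx":3,"ty":0,"tz":0,"rx":0,"ry":0,"rz":0}
    - {"tx":6,"ty":-0.1,"tz":1,"rx":0,"ry":0,"rz":0.007}
    - {"tx":6.4,"ty":-0.1,"tz":4,"rx":0,"ry":0,"rz":0.007}
    - {"tx":6.4,"ty":-0.1,"tz":7,"rx":0,"ry":0,"rz":0.007}
    - {"tx":6.4,"ty":-0.1,"tz":9,"rx":0,"ry":0,"rz":0.007}

```text
time: 40.1
position: [0.4499, 0.1093, 0.0486]
tool_rot: [0.532, 0.847, -0.0, -0.0]
ft_force: [-0.3, -0.2, 0.2]
grip_width: 0.0501
```

send_rows:
  deltas:
    - {"tx":0,"ty":0,"tz":0,"rx":0,"ry":0,"rz":0}
    - {"tx":0,"ty":0,"tz":0,"rx":0,"ry":0,"rz":0}
    - {"tx":0,"ty":0,"tz":1,"rx":0,"ry":0,"rz":0}
    - {"tx":0,"ty":0,"tz":1,"rx":0,"ry":0,"rz":0}
    - {"tx":0,"ty":0,"tz":1,"rx":0,"ry":0,"rz":0}

```text
time: 40.52
position: [0.4514, 0.1081, 0.0411]
tool_rot: [0.533, 0.846, 0.0, 0.001]
ft_force: [0.5, 0.3, 0.8]
grip_width: 0.05
```

```bash
python3 st.py; python3 -c "
from plan import *
go([.4513,.109,.0175],115.55)"
```

```text
[0.4514 0.1081 0.0411] yaw 115.56 q [-0.01  0.65  1.97  0.    0.52 -0.45] F [0.5 0.3 0.8] M [-0.07  0.02 -0.01] t 40.5167 w 0.05
rows>=1 t(cm) [0.1, 0.0, 2.4] r [0.002, 0.001, 0.0]
```

send_rows:
  deltas:
    - {"tx":0.1,"ty":0,"tz":1,"rx":0,"ry":0,"rz":0}
    - {"tx":0.1,"ty":0,"tz":2.3,"rx":0,"ry":0,"rz":0}
    - {"tx":0.1,"ty":0,"tz":2.3,"rx":0,"ry":0,"rz":0}
    - {"tx":0.1,"ty":0,"tz":2.3,"rx":0,"ry":0,"rz":0}

```text
time: 40.85
position: [0.4505, 0.109, 0.0177]
tool_rot: [0.533, 0.846, 0.0, 0.0]
ft_force: [-0.2, -0.6, 0.3]
grip_width: 0.0499
```

send_rows:
  deltas:
    - {"tx":0,"ty":0,"tz":0,"rx":0,"ry":0,"rz":0}
    - {"tx":0,"ty":0,"tz":0,"rx":0,"ry":0,"rz":0}
    - {"tx":0,"ty":0,"tz":0,"rx":0,"ry":0,"rz":0}
    - {"tx":0,"ty":0,"tz":0,"rx":0,"ry":0,"rz":0}
    - {"tx":0,"ty":0,"tz":0,"rx":0,"ry":0,"rz":0}
  claw: 0.5
  squeeze: 30

```text
time: 41.27
position: [0.4504, 0.109, 0.0174]
tool_rot: [0.533, 0.846, 0.0, 0.0]
ft_force: [-0.8, -0.3, 1.5]
grip_width: 0.0248
```

send_rows:
  deltas:
    - {"tx":0,"ty":0,"tz":0,"rx":0,"ry":0,"rz":0}
    - {"tx":0,"ty":0,"tz":0,"rx":0,"ry":0,"rz":0}
    - {"tx":0,"ty":0,"tz":0,"rx":0,"ry":0,"rz":0}
    - {"tx":0,"ty":0,"tz":0,"rx":0,"ry":0,"rz":0}

```text
time: 41.6
position: [0.4504, 0.109, 0.0171]
tool_rot: [0.533, 0.846, 0.0, 0.0]
ft_force: [-0.1, -0.1, 1.3]
grip_width: 0.0113
```

send_rows:
  deltas:
    - {"tx":0,"ty":0,"tz":-1,"rx":0,"ry":0,"rz":0}
    - {"tx":0,"ty":0,"tz":-5,"rx":0,"ry":0,"rz":0}
    - {"tx":0,"ty":0,"tz":-9,"rx":0,"ry":0,"rz":0}
    - {"tx":0,"ty":0,"tz":-13,"rx":0,"ry":0,"rz":0}
    - {"tx":0,"ty":0,"tz":-16,"rx":0,"ry":0,"rz":0}

```text
time: 42.02
position: [0.4503, 0.1091, 0.1802]
tool_rot: [0.533, 0.846, 0.001, 0.001]
ft_force: [-0.1, -0.1, -0.9]
grip_width: 0.0114
```

```bash
python3 -c "
from st import *
T[:3,3]=[.4513,.1086,.178]
go([.578,.262,.178],115.55,T)"
```

```text
[0.4503 0.1091 0.1802] yaw 115.55 q [-0.    0.38  1.87  0.    0.89 -0.45] F [-0.1 -0.1 -0.9] M [-0.05 -0.08 -0.02] t 42.0167 w 0.0114
rows>=3 t(cm) [4.2, 9.0, 0.0] r [0.001, 0.0, 0.0]
rows>=3 t(cm) [4.2, 9.0, 0.0] r [0.001, 0.0, 0.0]
```

send_rows:
  deltas:
    - {"tx":1,"ty":2,"tz":0,"rx":0,"ry":0,"rz":0}
    - {"tx":2.3,"ty":5,"tz":0,"rx":0,"ry":0,"rz":0}
    - {"tx":3.5,"ty":7.5,"tz":0,"rx":0,"ry":0,"rz":0}
    - {"tx":4.2,"ty":9,"tz":0,"rx":0,"ry":0,"rz":0}

```text
time: 42.35
position: [0.5151, 0.1876, 0.1784]
tool_rot: [0.533, 0.846, 0.001, 0.001]
ft_force: [-0.8, -0.9, -1.2]
grip_width: 0.0115
```

send_rows:
  deltas:
    - {"tx":1,"ty":2.3,"tz":0,"rx":0,"ry":0,"rz":0}
    - {"tx":2.3,"ty":5,"tz":0,"rx":0,"ry":0,"rz":0}
    - {"tx":3.5,"ty":7.5,"tz":0,"rx":0,"ry":0,"rz":0}
    - {"tx":4.2,"ty":9,"tz":0,"rx":0,"ry":0,"rz":0}
    - {"tx":4.2,"ty":9,"tz":0,"rx":0,"ry":0,"rz":0}

```text
time: 42.77
position: [0.5784, 0.265, 0.1775]
tool_rot: [0.532, 0.846, 0.002, 0.001]
ft_force: [0.2, 0.3, 0.1]
grip_width: 0.0116
```

send_rows:
  deltas:
    - {"tx":0,"ty":0,"tz":0,"rx":0,"ry":0,"rz":0}
    - {"tx":0,"ty":0,"tz":0,"rx":0,"ry":0,"rz":0}
    - {"tx":0,"ty":0,"tz":0,"rx":0,"ry":0,"rz":0}
    - {"tx":0,"ty":0,"tz":0,"rx":0,"ry":0,"rz":0}
    - {"tx":0,"ty":0,"tz":0,"rx":0,"ry":0,"rz":0}

```text
time: 43.18
position: [0.5759, 0.2616, 0.1772]
tool_rot: [0.534, 0.846, -0.0, -0.0]
ft_force: [0.0, 0.4, -0.5]
grip_width: 0.0116
```

```bash
python3 chk.py w21 .09; python3 -c "
from st import *
go([.5400,.3389,.118],115.85)"
```

```text
[0.5759 0.2616 0.1772] yaw 115.5 q [ 0.25  0.59  1.46 -0.    1.1  -0.19] F [ 0.   0.4 -0.5] M [-0.02 -0.01 -0.03] t 43.1833 w 0.0116
plate wrist [5.3980e-01 3.3920e-01 2.0233e+00 1.0000e-03] deg 115.93 med res 0.54 mm 340
plate wrist [5.3980e-01 3.3910e-01 2.0253e+00 1.0000e-03] deg 116.04 med res 0.44 mm 341
  ledge plane z 0.089 tilt [0.0002 0.0025] 970 med 0.08901303884307792
  alu plate z med 0.04892526101237399 379
[0.5762 0.2619 0.1772] yaw 115.52 q [ 0.25  0.59  1.46 -0.    1.1  -0.19] F [-0.6  0.1 -1.8] M [-0.11 -0.01  0.03] t 43.2833 w 0.0121
rows>=3 t(cm) [8.5, 0.1, 5.9] r [-0.0, -0.0, -0.006]
```

View pics/w21.png

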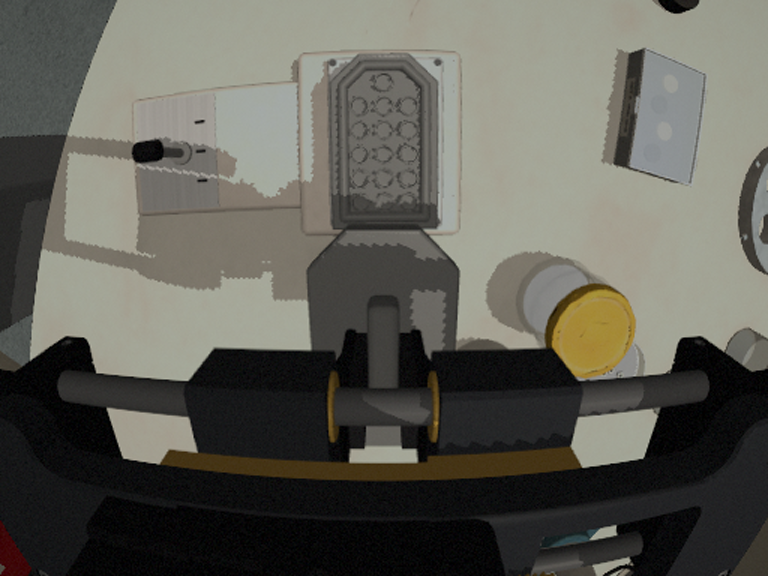

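send_rows:
  deltas:
    - {"tx":2,"ty":0,"tz":0,"rx":0,"ry":0,"rz":0}
    - {"tx":5,"ty":0,"tz":0,"rx":0,"ry":0,"rz":-0.006}
    - {"tx":7.5,"ty":0,"tz":1.5,"rx":0,"ry":0,"rz":-0.006}
    - {"tx":8.5,"ty":0,"tz":3.5,"rx":0,"ry":0,"rz":-0.006}
    - {"tx":8.5,"ty":0,"tz":5,"rx":0,"ry":0,"rz":-0.006}

```text
time: 43.7
position: [0.5379, 0.3414, 0.1265]
tool_rot: [0.53, 0.848, 0.0, -0.0]
ft_force: [-0.2, -0.9, -0.6]
grip_width: 0.0115
```

send_rows:
  deltas:
    - {"tx":0,"ty":0,"tz":0.4,"rx":0,"ry":0,"rz":0}
    - {"tx":0,"ty":0,"tz":0.8,"rx":0,"ry":0,"rz":0}
    - {"tx":0,"ty":0,"tz":0.8,"rx":0,"ry":0,"rz":0}
    - {"tx":0,"ty":0,"tz":0.8,"rx":0,"ry":0,"rz":0}
    - {"tx":0,"ty":0,"tz":0.8,"rx":0,"ry":0,"rz":0}

```text
time: 44.12
position: [0.5408, 0.3389, 0.1201]
tool_rot: [0.531, 0.847, 0.001, 0.001]
ft_force: [-0.0, 0.2, -0.4]
grip_width: 0.0114
```

```bash
python3 w2.py w22; python3 -c "
from plan import *
go([.5396,.3391,.1071],115.85)"
```

```text
[0.5408 0.3389 0.1201] yaw 115.85 q [ 0.39  0.67  1.49 -0.    0.99 -0.07] F [-0.   0.2 -0.4] M [-0.08  0.07 -0.01] t 44.1167 w 0.0114
rows>=1 t(cm) [0.1, -0.1, 1.3] r [0.002, 0.0, -0.0]
```

View pics/w22.png

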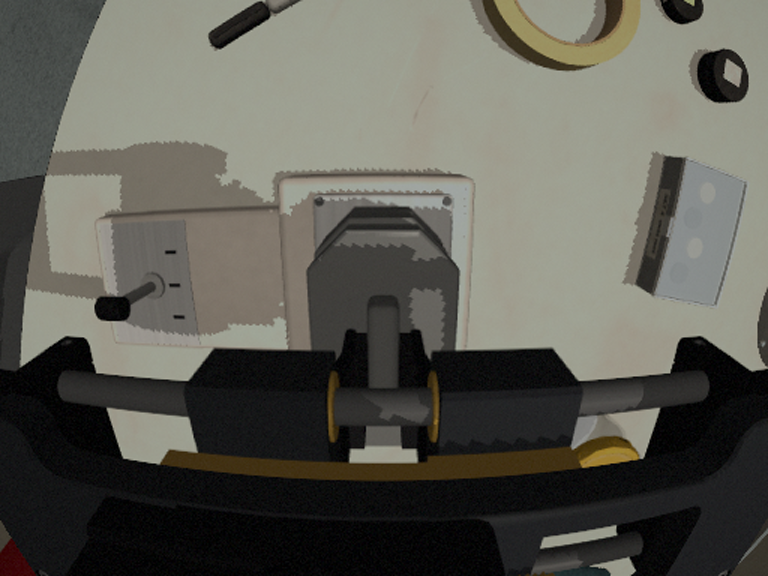

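send_rows:
  deltas:
    - {"tx":0.05,"ty":-0.05,"tz":0.2,"rx":0,"ry":0,"rz":0}
    - {"tx":0.05,"ty":-0.05,"tz":0.5,"rx":0,"ry":0,"rz":0}
    - {"tx":0.05,"ty":-0.05,"tz":0.7,"rx":0,"ry":0,"rz":0}
    - {"tx":0.05,"ty":-0.05,"tz":0.9,"rx":0,"ry":0,"rz":0}
    - {"tx":0.05,"ty":-0.05,"tz":0.9,"rx":0,"ry":0,"rz":0}

```text
time: 44.58
position: [0.5387, 0.3392, 0.1094]
tool_rot: [0.531, 0.848, -0.0, -0.0]
ft_force: [0.2, 0.4, -1.6]
grip_width: 0.0116
```

send_rows:
  deltas:
    - {"tx":0,"ty":0,"tz":0.1,"rx":0,"ry":0,"rz":0}
    - {"tx":0,"ty":0,"tz":0.3,"rx":0,"ry":0,"rz":0}
    - {"tx":0,"ty":0,"tz":0.4,"rx":0,"ry":0,"rz":0}
    - {"tx":0,"ty":0,"tz":0.4,"rx":0,"ry":0,"rz":0}
    - {"tx":0,"ty":0,"tz":0.4,"rx":0,"ry":0,"rz":0}

```text
time: 45.0
position: [0.5393, 0.3395, 0.1072]
tool_rot: [0.531, 0.848, 0.0, 0.0]
ft_force: [-2.5, -0.7, 5.1]
grip_width: 0.0116
```

```bash
python3 st.py
```

```text
[0.5393 0.3395 0.1072] yaw 115.91 q [ 0.39  0.68  1.5  -0.    0.96 -0.07] F [-2.5 -0.7  5.1] M [-0.17  0.29 -0.05] t 45.0 w 0.0116
```

send_rows:
  deltas:
    - {"tx":0,"ty":0,"tz":0,"rx":0,"ry":0,"rz":0}
    - {"tx":0,"ty":0,"tz":0,"rx":0,"ry":0,"rz":0}
    - {"tx":0,"ty":0,"tz":0,"rx":0,"ry":0,"rz":0}
    - {"tx":0,"ty":0,"tz":0,"rx":0,"ry":0,"rz":0}
    - {"tx":0,"ty":0,"tz":0,"rx":0,"ry":0,"rz":0}
  claw: 4.5

```text
time: 45.42
position: [0.539, 0.3393, 0.1057]
tool_rot: [0.531, 0.848, -0.0, -0.0]
ft_force: [0.3, 0.1, 0.8]
grip_width: 0.0376
```

send_rows:
  deltas:
    - {"tx":0,"ty":0,"tz":-1,"rx":0,"ry":0,"rz":0}
    - {"tx":0,"ty":0,"tz":-4,"rx":0,"ry":0,"rz":0}
    - {"tx":0,"ty":0,"tz":-7,"rx":0,"ry":0,"rz":0}
    - {"tx":0,"ty":0,"tz":-8,"rx":0,"ry":0,"rz":0}

```text
time: 45.75
position: [0.5416, 0.3405, 0.191]
tool_rot: [0.531, 0.848, 0.003, 0.002]
ft_force: [1.2, 0.2, 0.7]
grip_width: 0.0447
```

send_rows:
  deltas:
    - {"tx":-3,"ty":0,"tz":0,"rx":0,"ry":0,"rz":0}
    - {"tx":-6,"ty":0,"tz":0,"rx":0,"ry":0,"rz":0}
    - {"tx":-7,"ty":0,"tz":0,"rx":0,"ry":0,"rz":0}
    - {"tx":-7,"ty":0,"tz":0,"rx":0,"ry":0,"rz":0}
    - {"tx":-7,"ty":0,"tz":0,"rx":0,"ry":0,"rz":0}

```text
time: 46.17
position: [0.5694, 0.2762, 0.1859]
tool_rot: [0.531, 0.847, 0.0, -0.001]
ft_force: [-0.1, 0.7, 0.2]
grip_width: 0.0454
```

Run:
```python
from ofit import *
c=cam("wrist");save(c,"w23",None,1.5)
p=efit(c,"plate",[.54,.339,2.022],.104,-.006,.02)
X=cloud(c).reshape(-1,3);X=X[~np.isnan(X[:,0])];L=local(X,p)
i=(abs(X[:,2]-.104)<.007)&(abs(L[:,0])<.048)&(abs(L[:,1])<.028)&(abs(L[:,1])>.01)&(L[:,0]+abs(L[:,1])<.06)
P=X[i];k=np.linalg.lstsq(np.c_[P[:,:2]-p[:2],np.ones(len(P))],P[:,2],rcond=None)[0];print("lid top z",k[2],"tilt",k[:2],len(P))
al=(abs(X[:,2]-.05)<.008)&(abs(L[:,0])<.055)&(abs(L[:,1])<.036)&((abs(L[:,0])>.052)|(abs(L[:,1])>.032));print("alu z",np.median(X[al,2]),al.sum())
c=cam("side");save(c,"s23",(210,130,390,290),4)
go(sh(0.0,.15,.17),115.9)
```

```text
[0.5694 0.2762 0.1859] yaw 115.8 q [ 0.27  0.58  1.45  0.    1.12 -0.18] F [-0.1  0.7  0.2] M [-0.09  0.03  0.02] t 46.1667 w 0.0454
plate wrist [5.3960e-01 3.3890e-01 2.0223e+00 6.0000e-04] deg 115.87 med res 0.15 mm 345
lid top z 0.10304628705458546 tilt [0.00033711 0.00140623] 4700
alu z 0.04910304645203273 149
rows>=5 t(cm) [7.0, -14.8, 1.6] r [-0.001, -0.001, 0.0]
```

View pics/w23.png

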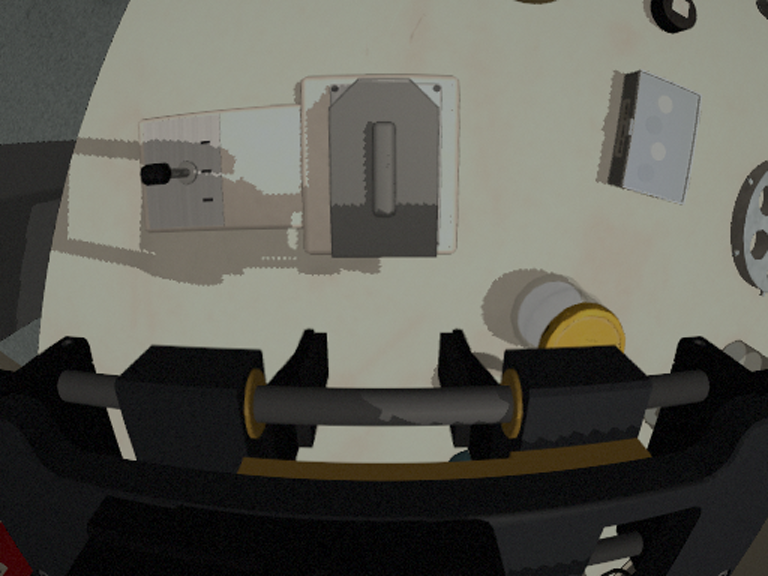

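View pics/s23.png

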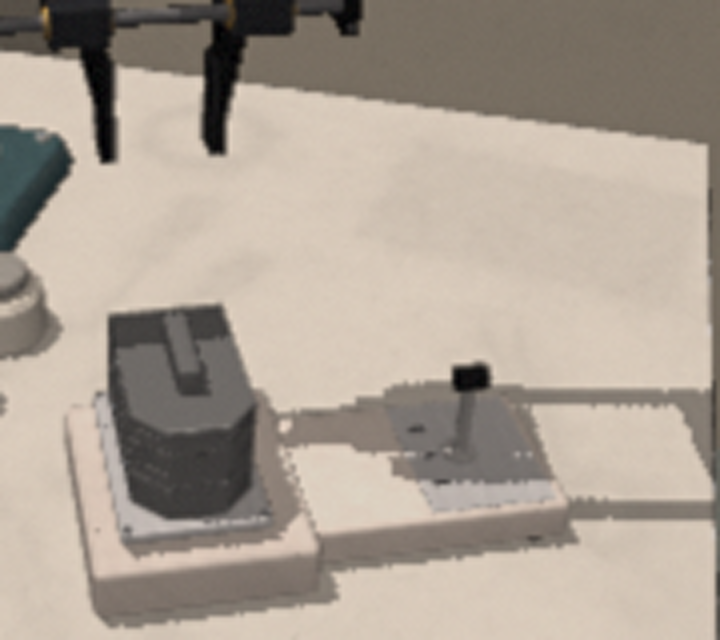

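send_rows:
  deltas:
    - {"tx":1,"ty":-3,"tz":0,"rx":0,"ry":0,"rz":0}
    - {"tx":2.5,"ty":-6.5,"tz":0.3,"rx":0,"ry":0,"rz":0}
    - {"tx":4.5,"ty":-10,"tz":0.8,"rx":0,"ry":0,"rz":0}
    - {"tx":6,"ty":-13,"tz":1.3,"rx":0,"ry":0,"rz":0}
    - {"tx":7,"ty":-14.8,"tz":1.6,"rx":0,"ry":0,"rz":0}

```text
time: 46.68
position: [0.4, 0.2749, 0.1693]
tool_rot: [0.53, 0.848, -0.002, -0.002]
ft_force: [0.4, -0.1, -0.3]
grip_width: 0.0451
```

send_rows:
  deltas:
    - {"tx":0,"ty":0,"tz":0,"rx":0,"ry":0,"rz":0}
    - {"tx":0,"ty":0,"tz":2,"rx":0,"ry":0,"rz":0}
    - {"tx":0,"ty":0,"tz":5,"rx":0,"ry":0,"rz":0}
    - {"tx":0,"ty":0,"tz":7,"rx":0,"ry":0,"rz":0}
    - {"tx":0,"ty":0,"tz":7,"rx":0,"ry":0,"rz":0}

```text
time: 47.1
position: [0.4042, 0.2747, 0.0971]
tool_rot: [0.53, 0.848, -0.002, -0.002]
ft_force: [-0.4, -0.0, -0.0]
grip_width: 0.0451
```

send_rows:
  deltas:
    - {"tx":0,"ty":0,"tz":0,"rx":0,"ry":0,"rz":0}
    - {"tx":0,"ty":0,"tz":0,"rx":0,"ry":0,"rz":0}
    - {"tx":0,"ty":0,"tz":0,"rx":0,"ry":0,"rz":0}
    - {"tx":0,"ty":0,"tz":0,"rx":0,"ry":0,"rz":0}

```text
time: 47.43
position: [0.407, 0.2752, 0.1013]
tool_rot: [0.531, 0.848, 0.001, 0.001]
ft_force: [-0.0, 0.5, 0.8]
grip_width: 0.045
```

```bash
python3 w2.py w24; python3 -c "
from plan import *
go(sh(0,.15,.070),115.9)"
```

```text
[0.407  0.2752 0.1013] yaw 115.91 q [ 0.37  0.55  1.88  0.    0.72 -0.09] F [-0.   0.5  0.8] M [ 0.01  0.06 -0.02] t 47.4333 w 0.045
rows>=1 t(cm) [0.1, -0.1, 3.1] r [0.003, 0.0, 0.0]
```

View pics/w24.png

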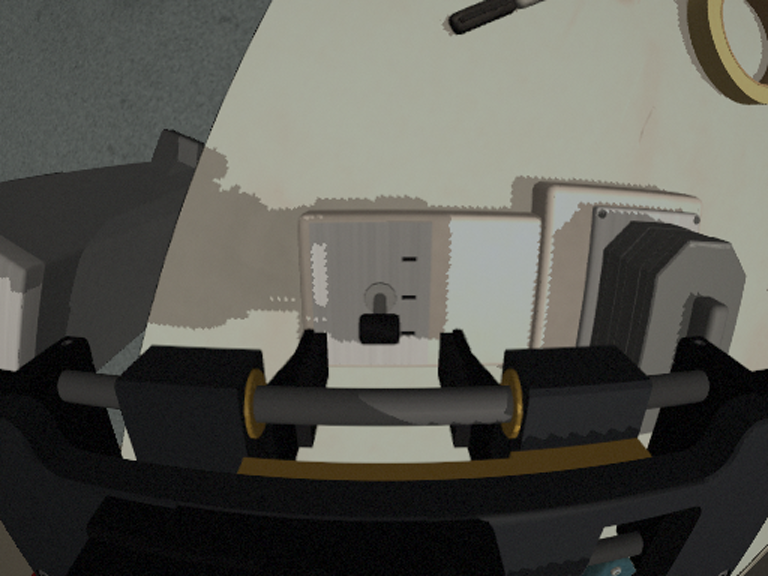

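send_rows:
  deltas:
    - {"tx":0.1,"ty":0,"tz":1.5,"rx":0,"ry":0,"rz":0}
    - {"tx":0.1,"ty":0,"tz":3,"rx":0,"ry":0,"rz":0}
    - {"tx":0.1,"ty":0,"tz":3,"rx":0,"ry":0,"rz":0}
    - {"tx":0.1,"ty":0,"tz":3,"rx":0,"ry":0,"rz":0}

```text
time: 47.82
position: [0.4053, 0.2755, 0.0702]
tool_rot: [0.531, 0.848, -0.0, -0.0]
ft_force: [-0.3, -0.2, -0.5]
grip_width: 0.0449
```

send_rows:
  deltas:
    - {"tx":0,"ty":0,"tz":0,"rx":0,"ry":0,"rz":0}
    - {"tx":0,"ty":0,"tz":0,"rx":0,"ry":0,"rz":0}
    - {"tx":0,"ty":0,"tz":0,"rx":0,"ry":0,"rz":0}
    - {"tx":0,"ty":0,"tz":0,"rx":0,"ry":0,"rz":0}
    - {"tx":0,"ty":0,"tz":0,"rx":0,"ry":0,"rz":0}
  claw: 1.5
  squeeze: 10

```text
time: 48.23
position: [0.4057, 0.2757, 0.0705]
tool_rot: [0.531, 0.848, 0.0, 0.0]
ft_force: [0.0, 0.8, 0.7]
grip_width: 0.0201
```

send_rows:
  deltas:
    - {"tx":0,"ty":0,"tz":0,"rx":0,"ry":0,"rz":0}
    - {"tx":0,"ty":0,"tz":0,"rx":0,"ry":0,"rz":0}
    - {"tx":0,"ty":0,"tz":0,"rx":0,"ry":0,"rz":0}
    - {"tx":0,"ty":0,"tz":0,"rx":0,"ry":0,"rz":0}

```text
time: 48.57
position: [0.4051, 0.2754, 0.0703]
tool_rot: [0.531, 0.848, -0.0, -0.0]
ft_force: [-1.7, -1.0, 4.2]
grip_width: 0.0177
```

send_rows:
  deltas:
    - {"tx":-0.5,"ty":0,"tz":0.03,"rx":0,"ry":0,"rz":0}
    - {"tx":-1,"ty":0,"tz":0.1,"rx":0,"ry":0,"rz":0}
    - {"tx":-1.5,"ty":0,"tz":0.23,"rx":0,"ry":0,"rz":0}
    - {"tx":-2,"ty":0,"tz":0.43,"rx":0,"ry":0,"rz":0}
    - {"tx":-2.1,"ty":0,"tz":0.48,"rx":0,"ry":0,"rz":0}

```text
time: 48.98
position: [0.4146, 0.256, 0.0652]
tool_rot: [0.531, 0.847, -0.0, -0.0]
ft_force: [-2.4, -0.2, 6.5]
grip_width: 0.0178
```

send_rows:
  deltas:
    - {"tx":0,"ty":0,"tz":0,"rx":0,"ry":0,"rz":0}
    - {"tx":0,"ty":0,"tz":0,"rx":0,"ry":0,"rz":0}
    - {"tx":0,"ty":0,"tz":0,"rx":0,"ry":0,"rz":0}

```text
time: 49.23
position: [0.4146, 0.2561, 0.0652]
tool_rot: [0.531, 0.848, -0.001, 0.0]
ft_force: [-1.9, -3.3, 5.3]
grip_width: 0.0179
```

Run:
```python
from st import *
L=(np.array([[np.cos(S[2]),np.sin(S[2])],[-np.sin(S[2]),np.cos(S[2])]])@(T[:2,3]-S[:2]));print("shaker frame",L)
```

```text
[0.4146 0.2561 0.0652] yaw 115.91 q [ 0.32  0.61  1.9  -0.    0.63 -0.13] F [-1.9 -3.3  5.3] M [-0.61  0.29  0.03] t 49.2333 w 0.0179
shaker frame [-0.02176641  0.14988589]
```

Pinched tip is at x ≈ −21.8 mm (the stop). Release and check.

send_rows:
  deltas:
    - {"tx":0,"ty":0,"tz":0,"rx":0,"ry":0,"rz":0}
    - {"tx":0,"ty":0,"tz":0,"rx":0,"ry":0,"rz":0}
    - {"tx":0,"ty":0,"tz":0,"rx":0,"ry":0,"rz":0}
    - {"tx":0,"ty":0,"tz":0,"rx":0,"ry":0,"rz":0}
    - {"tx":0,"ty":0,"tz":0,"rx":0,"ry":0,"rz":0}
  claw: 4.5

```text
time: 49.65
position: [0.4149, 0.257, 0.0652]
tool_rot: [0.531, 0.848, 0.0, 0.0]
ft_force: [0.3, -0.4, 0.1]
grip_width: 0.0411
```

send_rows:
  deltas:
    - {"tx":0,"ty":0,"tz":-2,"rx":0,"ry":0,"rz":0}
    - {"tx":0,"ty":0,"tz":-6,"rx":0,"ry":0,"rz":0}
    - {"tx":-2,"ty":0,"tz":-9,"rx":0,"ry":0,"rz":0}
    - {"tx":-6,"ty":0,"tz":-10,"rx":0,"ry":0,"rz":0}
    - {"tx":-8,"ty":0,"tz":-10,"rx":0,"ry":0,"rz":0}

```text
time: 50.07
position: [0.4534, 0.1836, 0.1686]
tool_rot: [0.53, 0.848, 0.003, 0.004]
ft_force: [1.2, 0.2, -0.3]
grip_width: 0.0451
```

send_rows:
  deltas:
    - {"tx":-2,"ty":0,"tz":-2,"rx":0,"ry":0,"rz":0}
    - {"tx":-4,"ty":0,"tz":-4,"rx":0,"ry":0,"rz":0}
    - {"tx":-4,"ty":0,"tz":-4,"rx":0,"ry":0,"rz":0}
    - {"tx":-4,"ty":0,"tz":-4,"rx":0,"ry":0,"rz":0}
    - {"tx":-4,"ty":0,"tz":-4,"rx":0,"ry":0,"rz":0}

```text
time: 50.48
position: [0.466, 0.1491, 0.2046]
tool_rot: [0.531, 0.847, -0.0, -0.001]
ft_force: [0.4, 0.6, -0.9]
grip_width: 0.045
```

```bash
python3 tog.py
python3 - <<'E'
from h import *
c=cam("top");save(c,"fin_top",None,1.5)
c=cam("side");save(c,"fin_side",None,1.5)
c=cam("wrist");save(c,"fin_wrist",None,1.5)
E
```

```text
[0.466  0.1491 0.2046] yaw 115.88 q [ 0.08  0.37  1.78  0.    0.99 -0.37] F [ 0.4  0.6 -0.9] M [-0.07  0.04  0.01] t 50.4833 w 0.045
top 38 mean [-0.017   0.1491  0.082 ] mid [-0.0164  0.1489  0.0774] ang~ -0.33 -0.327
  tip 0.59 [237. 254.] x_s -0.0278 y_s 0.153
side 73 mean [-0.0146  0.1511  0.0791] mid [-0.0165  0.152   0.0764] ang~ -0.332 -0.301
  tip 0.43 [325. 220.] x_s -0.0136 y_s 0.1521
wrist 265 mean [-0.0197  0.1499  0.0814] mid [-0.0193  0.1499  0.081 ] ang~ -0.383 -0.38
  tip 0.8 [254.  58.] x_s -0.0196 y_s 0.1519
```

View pics/fin_wrist.png

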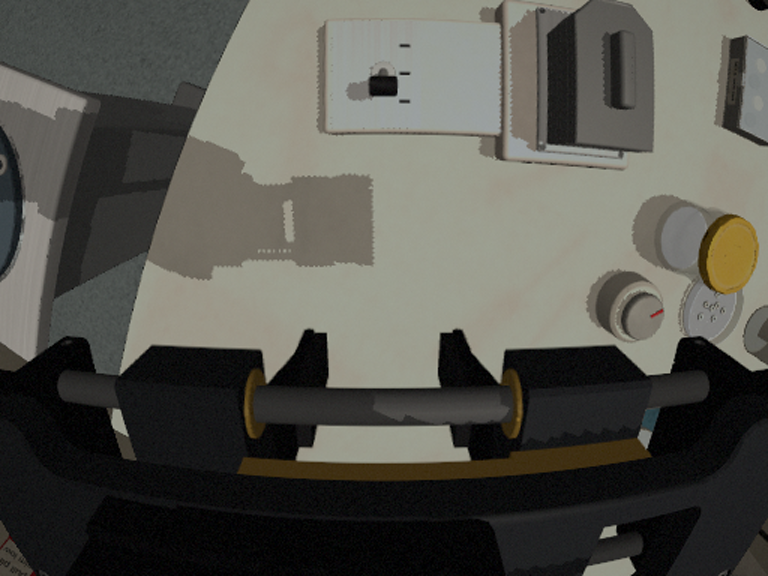

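View pics/fin_side.png

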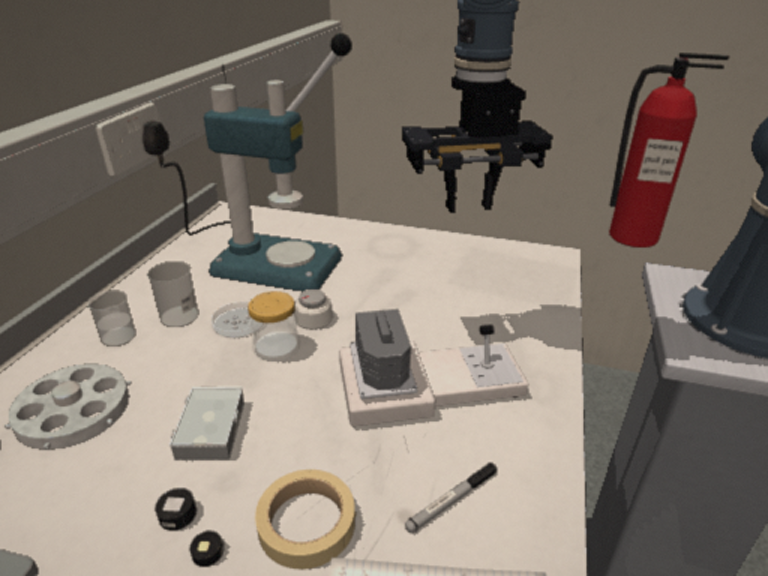

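View pics/fin_top.png

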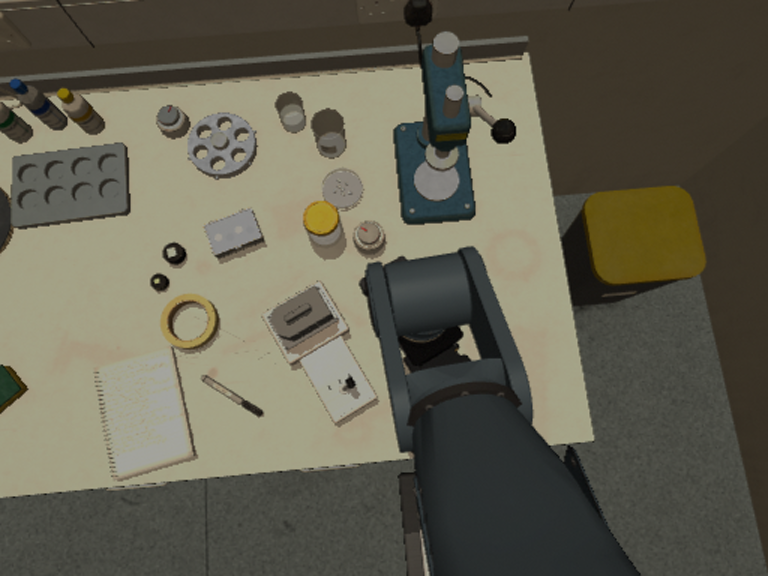

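```bash
python3 -c "
from st import *
go(sh(.008,.15,.12),115.9)"
```

```text
[0.4668 0.1491 0.2049] yaw 115.94 q [ 0.08  0.37  1.78  0.    0.99 -0.37] F [ 0.6 -0.6  0.3] M [-0.06  0.03 -0.02] t 50.9333 w 0.045
rows>=5 t(cm) [14.9, -0.0, 8.5] r [-0.001, -0.0, 0.001]
```

send_rows:
  deltas:
    - {"tx":3,"ty":0,"tz":0,"rx":0,"ry":0,"rz":0}
    - {"tx":7,"ty":0,"tz":1,"rx":0,"ry":0,"rz":0}
    - {"tx":11,"ty":0,"tz":3,"rx":0,"ry":0,"rz":0}
    - {"tx":14,"ty":0,"tz":5,"rx":0,"ry":0,"rz":0}
    - {"tx":14.9,"ty":0,"tz":7,"rx":0,"ry":0,"rz":0}
  claw: 0

```text
time: 51.35
position: [0.3998, 0.286, 0.1347]
tool_rot: [0.529, 0.848, 0.001, -0.0]
ft_force: [0.6, 0.5, -0.1]
grip_width: 0.0194
```

send_rows:
  deltas:
    - {"tx":0,"ty":0,"tz":0,"rx":0,"ry":0,"rz":0}
    - {"tx":0,"ty":0,"tz":0.5,"rx":0,"ry":0,"rz":0}
    - {"tx":0,"ty":0,"tz":1.5,"rx":0,"ry":0,"rz":0}
    - {"tx":0,"ty":0,"tz":1.5,"rx":0,"ry":0,"rz":0}
    - {"tx":0,"ty":0,"tz":1.5,"rx":0,"ry":0,"rz":0}

```text
time: 51.77
position: [0.4031, 0.282, 0.1209]
tool_rot: [0.531, 0.847, 0.0, 0.0]
ft_force: [-0.2, -0.3, 0.1]
grip_width: 0.0009
```

```bash
python3 w2.py w25;python3 -c "
from plan import *
go(sh(.008,.15,.068),115.9)"
```

```text
[0.4031 0.282  0.1209] yaw 115.8 q [ 0.38  0.51  1.86 -0.    0.77 -0.07] F [-0.2 -0.3  0.1] M [-0.09  0.04  0.02] t 51.7667 w 0.0009
rows>=2 t(cm) [0.1, -0.1, 5.3] r [0.002, 0.0, -0.002]
```

View pics/w25.png

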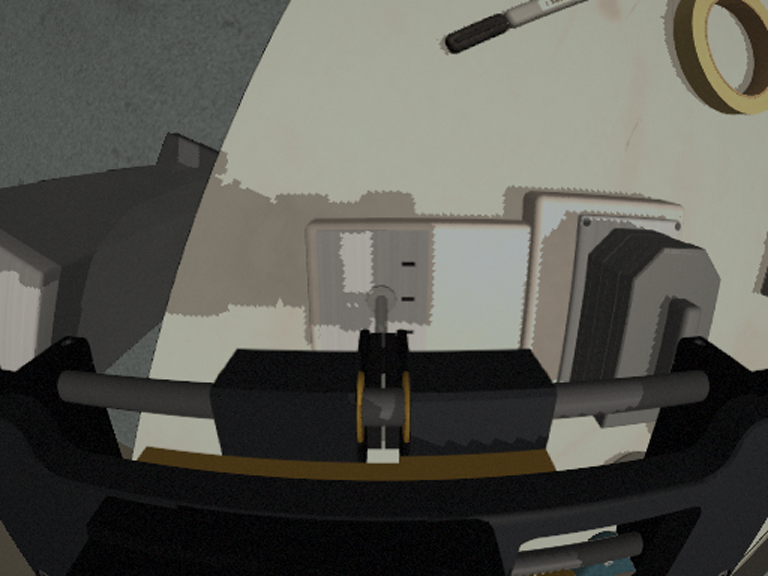

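send_rows:
  deltas:
    - {"tx":0.2,"ty":0,"tz":1.5,"rx":0,"ry":0,"rz":0}
    - {"tx":0.2,"ty":0,"tz":3,"rx":0,"ry":0,"rz":0}
    - {"tx":0.2,"ty":0,"tz":4.5,"rx":0,"ry":0,"rz":0}
    - {"tx":0.2,"ty":0,"tz":5,"rx":0,"ry":0,"rz":0}
    - {"tx":0.2,"ty":0,"tz":5,"rx":0,"ry":0,"rz":0}

```text
time: 52.23
position: [0.4012, 0.284, 0.07]
tool_rot: [0.531, 0.847, -0.001, -0.0]
ft_force: [-0.3, 0.8, -0.1]
grip_width: 0.0003
```

send_rows:
  deltas:
    - {"tx":-0.3,"ty":0,"tz":0,"rx":0,"ry":0,"rz":0}
    - {"tx":-0.6,"ty":0,"tz":0,"rx":0,"ry":0,"rz":0}
    - {"tx":-0.9,"ty":0,"tz":0,"rx":0,"ry":0,"rz":0}
    - {"tx":-1.1,"ty":0,"tz":0,"rx":0,"ry":0,"rz":0}
    - {"tx":-1.1,"ty":0,"tz":0,"rx":0,"ry":0,"rz":0}

```text
time: 52.65
position: [0.4066, 0.2746, 0.0708]
tool_rot: [0.531, 0.847, 0.001, 0.0]
ft_force: [0.4, 0.7, -0.2]
grip_width: 0.0004
```

```bash
cat > sf.py <<'E'
from st import *
Q=np.array([[np.cos(S[2]),np.sin(S[2])],[-np.sin(S[2]),np.cos(S[2])]]);print("shaker frame",Q@(T[:2,3]-S[:2]),"F",Q@o["ft_force"][:2])
E
python3 sf.py
```

```text
[0.4066 0.2746 0.0708] yaw 115.85 q [ 0.37  0.6   1.89  0.    0.64 -0.09] F [ 0.4  0.7 -0.2] M [-0.09 -0.05  0.03] t 52.65 w 0.0004
shaker frame [-0.00161599  0.14897034] F [ 0.44861123 -0.61566403]
```

send_rows:
  deltas:
    - {"tx":-0.1,"ty":0,"tz":0,"rx":0,"ry":0,"rz":0}
    - {"tx":-0.2,"ty":0,"tz":0,"rx":0,"ry":0,"rz":0}
    - {"tx":-0.3,"ty":0,"tz":0,"rx":0,"ry":0,"rz":0}
    - {"tx":-0.3,"ty":0,"tz":0,"rx":0,"ry":0,"rz":0}

```text
time: 52.98
position: [0.4075, 0.2722, 0.0703]
tool_rot: [0.531, 0.848, 0.0, 0.0]
ft_force: [0.4, 2.5, -0.4]
grip_width: 0.0004
```

```bash
python3 sf.py
```

```text
[0.4075 0.2722 0.0703] yaw 115.9 q [ 0.36  0.6   1.9   0.    0.64 -0.09] F [ 0.4  2.5 -0.4] M [ 0.31  0.01 -0.03] t 52.9833 w 0.0004
shaker frame [-0.00416568  0.14928928] F [ 2.03901313 -1.42295804]
```

send_rows:
  deltas:
    - {"tx":-0.1,"ty":0,"tz":0,"rx":0,"ry":0,"rz":0}
    - {"tx":-0.2,"ty":0,"tz":0,"rx":0,"ry":0,"rz":0}
    - {"tx":-0.3,"ty":0,"tz":0,"rx":0,"ry":0,"rz":0}
    - {"tx":-0.3,"ty":0,"tz":0,"rx":0,"ry":0,"rz":0}

```text
time: 53.32
position: [0.4078, 0.2713, 0.0702]
tool_rot: [0.532, 0.847, 0.001, -0.001]
ft_force: [-2.9, 10.6, -0.8]
grip_width: 0.0005
```

```bash
python3 sf.py
```

```text
[0.4078 0.2713 0.0702] yaw 115.74 q [ 0.36  0.6   1.9   0.01  0.64 -0.1 ] F [-2.9 10.6 -0.8] M [1.96 0.54 0.01] t 53.3167 w 0.0005
shaker frame [-0.00503672  0.14935464] F [10.81677599 -2.04883895]
```

Hard stop reached (11 N, far above the 2 N swing force, hardly any travel). Retreat in +x, then up.

send_rows:
  deltas:
    - {"tx":0.7,"ty":0,"tz":0,"rx":0,"ry":0,"rz":0}
    - {"tx":1.5,"ty":0,"tz":0,"rx":0,"ry":0,"rz":0}
    - {"tx":2,"ty":0,"tz":-1,"rx":0,"ry":0,"rz":0}
    - {"tx":2,"ty":0,"tz":-4,"rx":0,"ry":0,"rz":0}
    - {"tx":2,"ty":0,"tz":-8,"rx":0,"ry":0,"rz":0}

```text
time: 53.73
position: [0.397, 0.2863, 0.1486]
tool_rot: [0.53, 0.848, -0.004, -0.002]
ft_force: [0.7, -0.8, 0.0]
grip_width: 0.0004
```

send_rows:
  deltas:
    - {"tx":-2,"ty":0,"tz":-3,"rx":0,"ry":0,"rz":0}
    - {"tx":-5,"ty":0,"tz":-5,"rx":0,"ry":0,"rz":0}
    - {"tx":-9,"ty":0,"tz":-5,"rx":0,"ry":0,"rz":0}
    - {"tx":-13,"ty":0,"tz":-5,"rx":0,"ry":0,"rz":0}
    - {"tx":-16,"ty":0,"tz":-5,"rx":0,"ry":0,"rz":0}

```text
time: 54.15
position: [0.4706, 0.1411, 0.2011]
tool_rot: [0.531, 0.848, -0.0, 0.001]
ft_force: [1.2, 0.9, -0.9]
grip_width: 0.0007
```

send_rows:
  deltas:
    - {"tx":0,"ty":0,"tz":0,"rx":0,"ry":0,"rz":0}
    - {"tx":0,"ty":0,"tz":0,"rx":0,"ry":0,"rz":0}
    - {"tx":0,"ty":0,"tz":0,"rx":0,"ry":0,"rz":0}
    - {"tx":0,"ty":0,"tz":0,"rx":0,"ry":0,"rz":0}
    - {"tx":0,"ty":0,"tz":0,"rx":0,"ry":0,"rz":0}

```text
time: 54.57
position: [0.4687, 0.1444, 0.2001]
tool_rot: [0.53, 0.848, -0.0, -0.0]
ft_force: [0.0, -0.7, 0.0]
grip_width: 0.0007
```

```bash
python3 tog.py
python3 - <<'E'
from ofit import *
c=cam("wrist");save(c,"end_w",None,1.5)
p=efit(c,"plate",[.54,.339,2.022],.104,-.006,.02)
c=cam("side");save(c,"end_s",(210,130,390,290),4)
for l in("jar","timer","marker"):
    for n in("top","side"):
        c=cam(n);X=cloud(c);r=robot.outline_of(l,n)
        if r:
            P=X[r[0]["pixels"]];print(l,n,round(r[0]["p"],2),np.round(np.nanmedian(P,0),3))
E
```

```text
[0.4687 0.1444 0.2001] yaw 116.02 q [ 0.07  0.38  1.79 -0.    0.97 -0.38] F [ 0.  -0.7  0. ] M [-0.09  0.02  0.05] t 54.5667 w 0.0007
top 37 mean [-0.0208  0.1494  0.0806] mid [-0.0209  0.1492  0.0797] ang~ -0.41 -0.403
  tip 0.61 [201. 207.] x_s -0.0065 y_s -0.0057
  tip 0.55 [239. 254.] x_s -0.0312 y_s 0.1544
side 70 mean [-0.0183  0.1506  0.0779] mid [-0.0195  0.1515  0.0764] ang~ -0.387 -0.38
  tip 0.72 [257. 237.] x_s 0.0177 y_s 0.0034
  tip 0.55 [324. 219.] x_s -0.017 y_s 0.1507
wrist 273 mean [-0.0237  0.1502  0.0797] mid [-0.0233  0.1502  0.0787] ang~ -0.452 -0.462
  tip 0.86 [254.  55.] x_s -0.0239 y_s 0.1504
[0.4695 0.1438 0.2003] yaw 115.95 q [ 0.07  0.38  1.79 -0.    0.97 -0.38] F [ 0.5 -0.2 -0.2] M [-0.08  0.08 -0.04] t 54.8667 w 0.0005
plate wrist [5.3820e-01 3.3750e-01 2.0184e+00 4.0000e-04] deg 115.64 med res 0.53 mm 277
jar top 0.92 [0.711 0.291 0.081]
jar side 0.67 [0.71  0.312 0.058]
timer top 0.63 [0.688 0.207 0.036]
timer side 0.7 [0.686 0.22  0.032]
marker top 0.8 [0.415 0.486 0.013]
marker side 0.82 [0.415 0.491 0.012]
```

View pics/end_w.png

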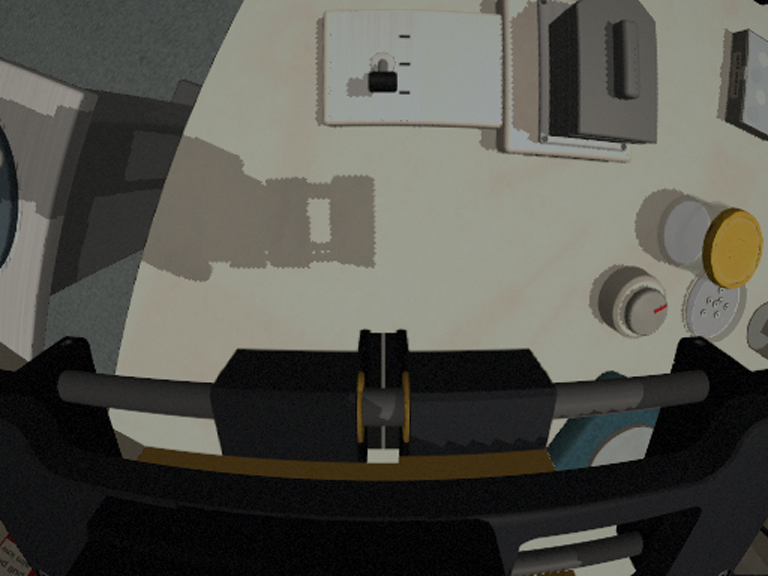

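View pics/end_s.png

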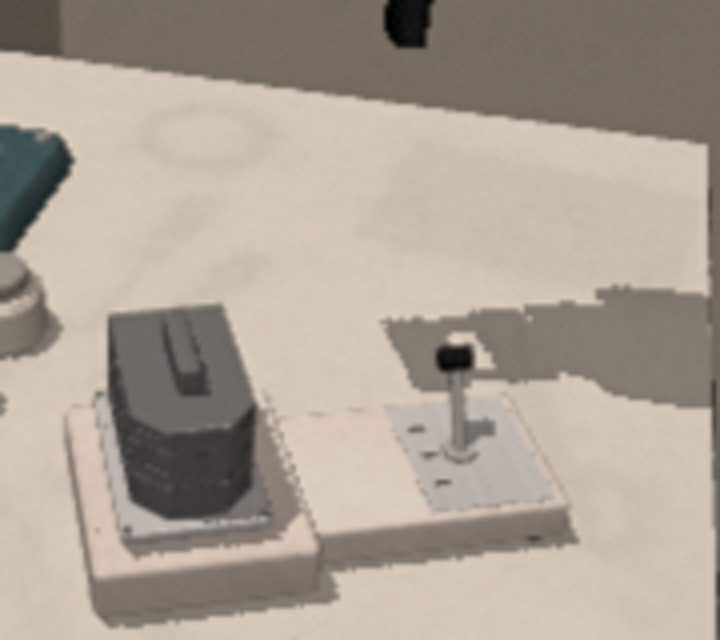

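```bash
python3 -c "
from rig import robot
print(robot.hand_in(), robot.get_obs()['time'])"
```

```text
the job is handed in; nothing more can be done
the job is handed in; nothing more can be done
```

The job is done and handed in at about 55 s of robot time. No verdict is reported.

**What I did, in order**
1. I pinched the toggle upright to centre off and left it there.
2. I moved the lid to the bench.
3. I stacked the plates on the nest with cut corners matched. Only two plates were on the bench. One lay end for end, so I turned it by setting it down and regrasping it.
4. I put the lid on the stack the same way round.
5. I carried the toggle over to the opposite side (−x) by its barrel. One reading then put it only near −0.35 rad, so I also pushed it against the hard stop. The push force reached about 11 N, and I backed the arm off clear.

**What the last checks showed**
- **Seating:** measured above the nest plate, the ledges stood at about 20 and 40 mm and the lid top at 54 mm, all practically level. Those are the values for every skirt fully down.
- **Toggle:** after the final push it read about −0.45 rad in the wrist camera, −0.41 in the top and −0.39 in the side. While it stood at centre off, the wrist camera read about 0. The side camera read +0.07 to +0.09, an offset it also showed against the housing.
- **Other things on the bench:** the jar, timer and marker were within a few millimetres of where they started.
- **Lid position:** the last fit of the lid read 1–2 mm off the earlier one. The lid was partly outside that picture, and the side view showed the stack unchanged.

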